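Turn inlaid box lids face-down and pin the frame

TASK

Pull the steel locking pin out of the turn-over fixture's fork, open the hinged frame flat and lay every octagonal box lid from the bench face up in a pocket of its own. Then swing the frame back over so that the lids drop face-down into the bed, and with the frame shut push the pin through the fork and the frame's eye again until its grip is against the fork. Do not disturb the other things on the bench.

Things in the scene. Friction and masses are not known exactly. Their poses are not given: they have to be found in the camera images.
- lid1: octagonal lid of a small inlaid box, dark wood, 56 mm across its flats (eight equal sides 23 mm long), 14 mm thick, 45 g. Origin at the centre of its back (plain pale wood); z points out of its face (star inlay). The x and y axes and their bisectors are square to the sides. It starts face up on the bench; may be absent
- lid2: octagonal lid of a small inlaid box, dark wood, 56 mm across its flats (eight equal sides 23 mm long), 14 mm thick, 45 g. Origin at the centre of its back (plain pale wood); z points out of its face (star inlay). The x and y axes and their bisectors are square to the sides. It starts face up on the bench; may be absent
- lid3: octagonal lid of a small inlaid box, dark wood, 56 mm across its flats (eight equal sides 23 mm long), 14 mm thick, 45 g. Origin at the centre of its back (plain pale wood); z points out of its face (star inlay). The x and y axes and their bisectors are square to the sides. It starts face up on the bench; may be absent
- pin: steel locking pin, 90 g: a square grip 36 x 16 x 16 mm with dark ribs and a round shaft of 8 mm diameter that stands 36 mm out of one end of it, with a round end. Origin at the centre of the grip, x along the shaft towards its end. It starts home in the fork, its grip outside; lying on the bench its origin is 8 mm up
- pin_tip (a point): free end of the pin's shaft, 54 mm from the centre of the grip. Axes as the pin
- fixture: turn-over fixture, fixed to the bench: plywood base 270 x 188 x 12 mm with a bed of three nests on its +y side and a hinged aluminium frame with three pockets. Origin on the bench below the middle of the hinge; x along the hinge (away from the robot), y from the hinge over the bed, z up. Its place and yaw vary
- leaf (a joint): angle of the hinged frame about the fixture's x axis: 0 = shut flat over the bed, pockets down; 3.14 = fully open, flat on the -y side, pockets up. Starts shut, held by the pin. Stiff friction hinge (0.33 N m): it stays where it is left, also with lids in it. Past upright on the way to the bed the lids slide out and drop into the nests; windows in the frame show their backs
- hinge_mid (a point): middle of the hinge line, 34 mm above the bench. Axes as fixture. The frame spans 114 mm either way from here along the hinge; shut, its top is 50 mm above the bench, and fully open the tops of its blocks are 42 mm above it
- bar (a point): middle of the bow handle's round bar on the frame's free edge: 9 mm thick, 90 mm long and parallel to the hinge, 122 mm from the hinge line and 30 mm clear of the frame's edge; 34 mm above the bench when the frame is shut and when it is fully open. It can be pinched from above and turns between the fingers as the frame swings
- pocket0 (a point): centre of pocket 0 of the frame, where the back of a lid lies; faces up, 26 mm above the bench, when the frame is fully open. Four bevelled blocks 11 mm square, 16 mm tall, bear on the lid's sides along and square to the hinge (1.5 mm play, tops taper); its slanting sides stay free for the fingers. 70 mm apart along the hinge, 46 mm from it; nearest the robot. x along the hinge
- pocket1 (a point): centre of pocket 1 of the frame, where the back of a lid lies; faces up, 26 mm above the bench, when the frame is fully open. Four bevelled blocks 11 mm square, 16 mm tall, bear on the lid's sides along and square to the hinge (1.5 mm play, tops taper); its slanting sides stay free for the fingers. 70 mm apart along the hinge, 46 mm from it. x along the hinge
- pocket2 (a point): centre of pocket 2 of the frame, where the back of a lid lies; faces up, 26 mm above the bench, when the frame is fully open. Four bevelled blocks 11 mm square, 16 mm tall, bear on the lid's sides along and square to the hinge (1.5 mm play, tops taper); its slanting sides stay free for the fingers. 70 mm apart along the hinge, 46 mm from it. x along the hinge
- nest0 (a point): centre of nest 0 of the bed, on its floor 26 mm above the bench, where pocket 0 of the frame comes down. Fixed; axes as fixture. Bevelled blocks 13 mm tall bear on the lid's four slanting sides (about 1.5 mm play); the sides along and square to the hinge are free. A lid face-down in it has its origin (its back) 14 mm above this point
- nest1 (a point): centre of nest 1 of the bed, on its floor 26 mm above the bench, where pocket 1 of the frame comes down. Fixed; axes as fixture. Bevelled blocks 13 mm tall bear on the lid's four slanting sides (about 1.5 mm play); the sides along and square to the hinge are free. A lid face-down in it has its origin (its back) 14 mm above this point
- nest2 (a point): centre of nest 2 of the bed, on its floor 26 mm above the bench, where pocket 2 of the frame comes down. Fixed; axes as fixture. Bevelled blocks 13 mm tall bear on the lid's four slanting sides (about 1.5 mm play); the sides along and square to the hinge are free. A lid face-down in it has its origin (its back) 14 mm above this point
- fork_mouth (a point): centre of the hole in the fork's outer face, at the bed's end nearest the robot, 44 mm above the bench; axes as fixture. The pin goes in along the fixture's -y direction, towards the hinge. Two cheeks 6 mm thick, 26 mm wide, 58 mm high, 14 mm apart; with the frame shut its eye is between them and the 11 mm holes line up, 26 mm in all. Home, the pin's end is 36 mm beyond this point
- pawn: bystander: turned boxwood chess pawn, 25 mm wide, 50 mm tall, stands among the lids. Origin at its underside
- bishop: bystander: turned dark chess bishop, 27 mm wide, 73 mm tall, stands among the lids. Origin at its underside
- glue: bystander: white glue bottle with orange cap, 52 mm wide, 125 mm tall. Origin at its underside
- box_a: bystander: inlaid wooden box 85 x 110 x 50 mm. Origin at its underside
- pot: bystander: blue pot of pencils, 72 mm wide, 90 mm tall (150 mm with the pencils). Origin at its underside
- hammer: bystander: hammer lying on the bench. Origin at its underside
- brush: bystander: brush lying on the bench. Origin at its underside
Mind the look-alikes: they are no part of the job. What is shaped like the lid1 but pink is not meant.

How it is judged:
On the way, in this order (a step that is already met when the one before it is completed fails the run):
1. the frame lies fully open and every lid lies face up in one of its pockets (value of joint leaf above 3.05 rad and angle between each of lid1, lid2, lid3's own z axis and vertical below 0.12 rad and (distance between lid1 and pocket0 below 0.006 m or distance between lid1 and pocket1 below 0.006 m or distance between lid1 and pocket2 below 0.006 m) and (distance between lid2 and pocket0 below 0.006 m or distance between lid2 and pocket1 below 0.006 m or distance between lid2 and pocket2 below 0.006 m) and (distance between lid3 and pocket0 below 0.006 m or distance between lid3 and pocket1 below 0.006 m or distance between lid3 and pocket2 below 0.006 m)), for 0.2 s.
2. the frame is shut over the bed and every lid lies face-down in a nest (value of joint leaf below 0.05 rad and angle between each of lid1, lid2, lid3's own z axis and vertical above 3.02159 rad and ((horizontal distance between lid1 and nest0 below 0.006 m and z of lid1 in the frame of nest0 between 0.01 and 0.018 m) or (horizontal distance between lid1 and nest1 below 0.006 m and z of lid1 in the frame of nest1 between 0.01 and 0.018 m) or (horizontal distance between lid1 and nest2 below 0.006 m and z of lid1 in the frame of nest2 between 0.01 and 0.018 m)) and ((horizontal distance between lid2 and nest0 below 0.006 m and z of lid2 in the frame of nest0 between 0.01 and 0.018 m) or (horizontal distance between lid2 and nest1 below 0.006 m and z of lid2 in the frame of nest1 between 0.01 and 0.018 m) or (horizontal distance between lid2 and nest2 below 0.006 m and z of lid2 in the frame of nest2 between 0.01 and 0.018 m)) and ((horizontal distance between lid3 and nest0 below 0.006 m and z of lid3 in the frame of nest0 between 0.01 and 0.018 m) or (horizontal distance between lid3 and nest1 below 0.006 m and z of lid3 in the frame of nest1 between 0.01 and 0.018 m) or (horizontal distance between lid3 and nest2 below 0.006 m and z of lid3 in the frame of nest2 between 0.01 and 0.018 m))), for 0.2 s.
3. the pin is through the fork and the eye, up to its grip (y of pin_tip in the frame of fork_mouth between -0.045 and -0.03 m and angle between the x axis of pin and the y axis of fixture, either way round below 0.2 rad and x of pin_tip in the frame of fork_mouth between -0.006 and 0.006 m and z of pin_tip in the frame of fork_mouth between -0.007 and 0.007 m), for 0.2 s.
At the end, for the whole second after the job is handed in: Frame shut (within 0.05 rad); every lid present lies face-down (within 0.12 rad) in a nest, its middle within 6 mm of the nest's; the pin is through both cheeks and the eye, its end at least 30 mm beyond the outer face of the fork; all at rest and released (all of step 2 and all of step 3 and linear speed of each of pin, lid1, lid2, lid3 below 0.02 m/s); the robot touches nothing.
It fails at once if a bystander is moved more than 3 cm (distance of any of pawn, bishop, glue, box_a, pot, hammer, brush from where it was at the start of the episode above 0.03 m).
Of lid1, lid2, lid3 only 2 to 3 are there at a start; the rules pass over those that are not, and their reading is None.
At some moment in a run one of lid1, lid2, lid3 may be knocked a few centimetres aside while the robot is not near it.
Once in a run the grip may slacken for a moment while it holds something.
It also fails if it takes over 208 s, if anything falls off the work surface, if the arm or the gripper's body presses on something with over 40 N, if the wrist force passes 120 N, or if a joint passes its speed limit or range.

ROBOT

A 6-joint arm with a two-finger parallel gripper is mounted at the origin on the work surface. World frame = base frame: x ahead of the robot, y to its left, z up, the work surface at z = 0. Lengths are in m, angles in rad, forces in N, time in s.
With the tool pointing down it reaches from about 0.35 to 0.975 m from the base axis. Payload 4.9 kg.
Tool frame: the origin (TCP) lies midway between the tips of the shut fingers; the grasp point (between the pads) lies manip.tcp_to_grasp behind it (manip.tcp_to_grasp is the distance from the TCP to the grasp point, in m); z points along the fingers, y is the line along which they close (so a half turn about z gives the same grasp; the last joint's range is limited). The gripper opens to 85 mm and grips with 20 to 120 N. Pads are 22 mm wide; open, the fingers measure 114 mm over their backs; the gripper's body (76 mm by 85 mm) begins 54 mm behind the grasp point. The pads swing forward as they close: fully open they stand 13 mm farther back than shut.
Start: joints at [1.113, 0.053, 1.613, -0, 1.476, -0.119], TCP at [0.208, 0.589, 0.231] pointing down, gripper open.
Joint ranges: [-3.01, 3.01], [-1.01, 2.22], [0.06, 2.58], [-1.02, 4.17], [0.09, 2.62], [-3.14, 3.14]. Speed limits (rad/s): [2.57, 2.57, 3.14, 3.14, 3.14, 3.14].

INTERFACE

Orientations are given as a unit quaternion [w, x, y, z].
In Python, from plant import manip, grab_frame, calibration, job_done gives the robot as it stands.
- The arm moves only by the tool send_rows, never from a script. Its argument "rows" is a list of rows, each an object of numbers: "x", "y", "z": the shift along the tool's x, y, z normalised to -1 to 1, where 1 is 15 cm; "wx", "wy", "wz": the turn, a rotation vector about the tool's x, y, z normalised to -1 to 1, where 1 is pi/4 rad; "hand": the opening, from -1 (shut) to 1 (fully open). In form: [{"x": .., "y": .., "z": .., "wx": .., "wy": .., "wz": .., "hand": ..}, ...]. A call has exactly 10 rows; each row shifts and turns the commanded pose from where the row before left it, along the tool's axes as they then stand; what a row does not reach is not made up. A row lasts 1/12 s, in which the tool goes at most 41.7 mm and 7.16 degrees, less where a joint would pass 70% of its speed; a pose out of reach is approached as far as the arm can. A call with a number of a shift or a turn outside -1 to 1 is refused whole. A call with a gripper value outside its range is refused whole. The fingers move at their own pace and stop on an object; the grip force is fixed at half the most. Time passes only in rows, so rows that do not move let the fingers close, or fill a call up. It gives the time, the measured TCP pose, the force, the opening and the grip force at its end, in the units of the state.
- manip.state(): the state, without advancing time (a new reading comes with each control period).
- grab_frame(name): name is "side" or "top"; returns the picture (400x640x3 uint8, blue, green, red); there is no depth.
- calibration(name): a dict with "camera_matrix" (3x3 intrinsics, pixels), "R" (3x3) and "t" (3): a world point X has camera coordinates R X + t. Camera axes: x right, y down, z forward; pixel columns grow to the right and rows downward; lengths in m; the calibration is good to about 2 mm. A picture is of the moment at which its call begins. calibration takes no time and is no camera call.
- job_done(): hands the job in; it is judged then, once.
The state is a dict: "time": time; "joint_pos": joint angles; "joint_vel": joint speeds; "joint_efforts": joint torques, N m; "tool_pos": TCP position; "tool_rot": TCP orientation; "contact_force": force on the tool from outside, world axes, zero at the start; "ft_torque": the same for the moment, N m; "gripper_width": opening from 0.0 (shut) to 1.0 (fully open); "grasp_force": force on a finger pad.
Only numpy, scipy, OpenCV 4.12 (cv2) and the standard library are available. Lean on these libraries where they do the work, as an engineer would, in place of code of your own. Each camera call takes 0.05 s, during which the arm holds its last target. There are 200 camera calls.

## Working session

There is one attempt and no reset: what is moved stays moved. The work goes in short steps, Python scripts to look and compute and a tool call to move; the robot and the scene stay as the last step left them, time stands still between calls to the robot, and variables do not carry over. Pictures are saved under pics/ and viewed, at most 14 in all, crops included, and the job is handed in when it is done.

Besides the shell and the picture viewer there is one more tool, called in YAML: its name, and indented under it one key for each argument. send_rows: Moves the arm, as the interface text tells. Scaled input: -1 to 1 covers 15 cm each way for a shift and pi/4 rad each way for a turn. Its arguments: {"type":"object","properties":{"rows":{"type":"array","items":{"type":"object","properties":{"x":{"type":"number","minimum":-1,"maximum":1},"y":{"type":"number","minimum":-1,"maximum":1},"z":{"type":"number","minimum":-1,"maximum":1},"wx":{"type":"number","minimum":-1,"maximum":1},"wy":{"type":"number","minimum":-1,"maximum":1},"wz":{"type":"number","minimum":-1,"maximum":1},"hand":{"type":"number"}}}}},"required":["rows"]}

```bash
mkdir -p pics; ls; python3 - <<'E'
from plant import manip, grab_frame, calibration
import cv2,numpy as np
print(manip.state(), manip.tcp_to_grasp)
for n in("top","side"):
    cv2.imwrite(f"pics/{n}0.png",grab_frame(n)); c=calibration(n); print(n,c, -np.array(c["R"]).T@np.array(c["t"]))
E
```

```text
pics
{'time': 0.0, 'joint_pos': array([ 1.11299558e+00,  5.33631008e-02,  1.61429809e+00, -3.34934897e-06,
        1.47597249e+00, -1.19000014e-01]), 'joint_vel': array([-0.00164358,  0.00101406, -0.00070759,  0.00072506,  0.00177869,
       -0.00125771]), 'joint_efforts': array([-2.19455447e-03, -3.93679869e+01, -3.70180500e+01, -3.28662063e-04,
        7.15381073e-03, -1.44332273e-05]), 'tool_pos': array([0.20744836, 0.58891332, 0.23005669]), 'tool_rot': array([-2.88654717e-04,  1.68591085e-01,  9.85685551e-01, -9.78838435e-04]), 'contact_force': array([-0.86967809,  0.03913997, -0.43752395]), 'ft_torque': array([-0.04076069, -0.0424738 , -0.00104907]), 'grasp_force': 0.0, 'gripper_width': 1.0035839315030426} 0.0187
top {'camera_matrix': array([[490.06907987,   0.        , 321.51681741],
       [  0.        , 490.06907987, 199.4342788 ],
       [  0.        ,   0.        ,   1.        ]]), 'R': array([[-0.03587392, -0.99934944,  0.0037095 ],
       [-0.97134382,  0.03399542, -0.23523498],
       [ 0.23495584, -0.012042  , -0.97193145]]), 't': array([0.01784777, 0.528304  , 1.68390826])} [0.11816103 0.02015387 1.76085277]
side {'camera_matrix': array([[487.31088794,   0.        , 318.40852324],
       [  0.        , 487.31088794, 199.9541219 ],
       [  0.        ,   0.        ,   1.        ]]), 'R': array([[ 0.67711088, -0.73566254, -0.01793007],
       [-0.45964448, -0.40378232, -0.79100366],
       [ 0.57467191,  0.54383865, -0.61154862]]), 't': array([-0.33617828,  0.3030049 ,  1.23432216])} [-0.34242577 -0.79623784  0.98849831]
```

View pics/top0.png

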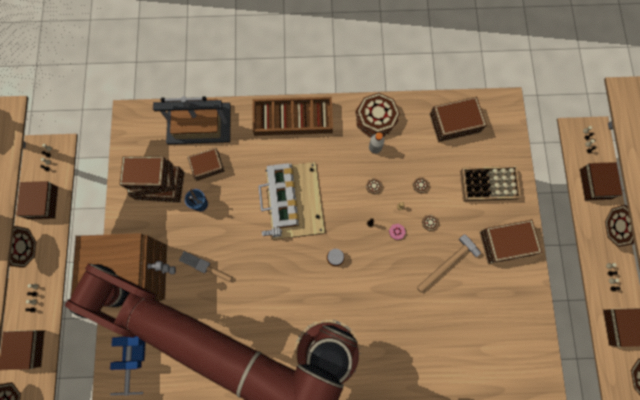

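View pics/side0.png

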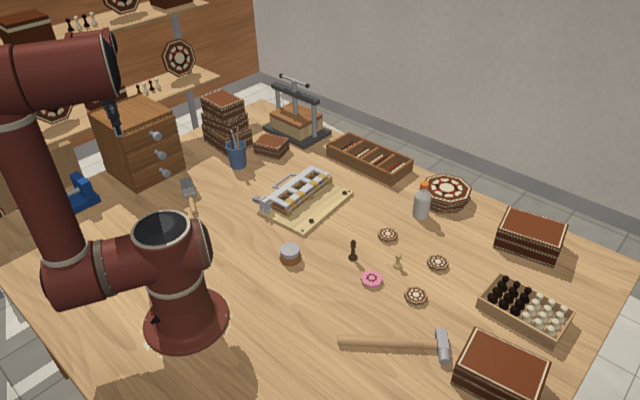

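The top view shows the fixture shut at about (285,200), with the pin at (272,232), the hinge near col 298 and the handle on the left at col 262. Lid candidates are (374,186), (421,185) and (430,223). The pink look-alike is at (397,232) and the large round box at (378,112). The pawn is at (403,207), the bishop at (377,223) and a tin at (336,257). I'd take the three brown star lids; next is one close crop to check them.

```bash
cat > h.py <<'E'
import cv2,numpy as np
from plant import manip, grab_frame, calibration
C={n:calibration(n) for n in("top","side")}
def pix(n,P):
    c=C[n];q=np.asarray(c["camera_matrix"])@(c["R"]@np.asarray(P,float)+c["t"]);return q[:2]/q[2]
def ray(n,uv,z):
    c=C[n];d=c["R"].T@np.linalg.solve(c["camera_matrix"],[uv[0],uv[1],1.]);o=-c["R"].T@c["t"]
    return o+d*(z-o[2])/d[2]
def crop(im,x,y,w,h,s): return cv2.resize(im[y:y+h,x:x+w],None,fx=s,fy=s,interpolation=cv2.INTER_CUBIC)
E
python3 - <<'E'
from h import *
t=cv2.imread("pics/top0.png");s=cv2.imread("pics/side0.png")
a=crop(t,250,150,80,100,5);b=crop(s,240,155,120,90,4)
c=crop(t,350,165,100,80,4);d=crop(s,340,220,120,90,3)
M=np.zeros((600,800,3),np.uint8)
M[:500,:400]=a;
b=cv2.resize(b,(400,300));M[:300,400:]=b;c=cv2.resize(c,(375,300));M[300:,400:775]=c
cv2.imwrite("pics/m1.png",M)
E
```

```text
(no output)
```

View pics/m1.png

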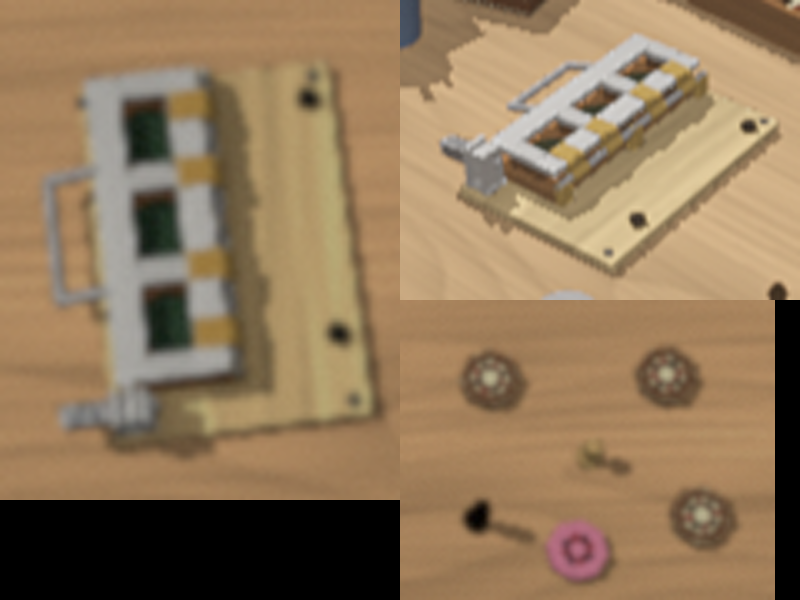

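Close crop: the three dark-brown lids with a cream star are the real ones. The pink ring, the pawn and the bishop sit between them. The frame's top corners are at about (267,166), (291.6,164), (298,225) and (273.6,227), and the base's right-hand corners are at (315.6,163) and (325,233). The pin's grip is at (267,232).

```bash
python3 - <<'E'
from h import *
from scipy.optimize import least_squares
for n in("top","side"):
    im=cv2.imread(f"pics/{n}0.png"); 
    hsv=cv2.cvtColor(im,cv2.COLOR_BGR2HSV).astype(int)
    rois={"top":[(374,186),(421,185),(430,223),(397,232)],"side":[(388,234),(438,262),(416,295),(372,280)]}[n]
    bg=cv2.medianBlur(im,5)
    for (u,v) in rois:
        p=im[v-14:v+15,u-14:u+15].astype(float)
        ref=np.median(np.concatenate([p[0],p[-1],p[:,0],p[:,-1]]),axis=0)
        m=(np.abs(p-ref).sum(2)>70).astype(np.uint8)
        m=cv2.morphologyEx(m,cv2.MORPH_CLOSE,np.ones((5,5)))
        k,l,st,ce=cv2.connectedComponentsWithStats(m)
        i=1+np.argmax(st[1:,4]); c=ce[i]+[u-14,v-14]
        # cream star centroid
        hp=hsv[v-14:v+15,u-14:u+15]; w=((hp[...,1]<75)&(hp[...,2]>110)&(np.hypot(*np.mgrid[-14:15,-14:15])<7)).astype(np.uint8)
        mm=cv2.moments(w,True); s=np.array([mm["m10"],mm["m01"]])/max(mm["m00"],1)+[u-14,v-14]
        print(n,st[i],c.round(2),"blob@.007",ray(n,c,.007).round(4),"star",mm["m00"],ray(n,s,.014).round(4))
# fixture fit from picked corners, top view
o=np.array([250,150])
top=lambda a:np.array(a)/5+o-0.4
sid=lambda a:(np.array(a)-[400,0])/(400/120)+[240,155]-0.35
names=["F++","F+-","F--","F-+"]
def fx(q,P):
    c,s=np.cos(q[2]),np.sin(q[2]);return np.array([q[0]+c*P[0]-s*P[1],q[1]+s*P[0]+c*P[1],P[2]])
obs=[("top",top([85,80]),(.114,.092,.05)),("top",top([118,385]),(-.114,.092,.05)),
("top",top([46,178]),(.045,.1265,.034)),("top",top([58,303]),(-.045,.1265,.034)),
("side",sid([636,35]),(.114,.092,.05)),("side",sid([498,133]),(-.114,.092,.05)),
("side",sid([570,63]),(.045,.1265,.038)),("side",sid([510,107]),(-.045,.1265,.038))]
def f(q): return np.concatenate([pix(n,fx(q,P))-uv for n,uv,P in obs])
r=least_squares(f,[.6,.1,.1],loss="soft_l1");print(r.x,f(r.x).reshape(-1,2).round(2))
q=r.x
for a in([328,65],[375,415]):
    w=ray("top",top(a),.012);c,s=np.cos(q[2]),np.sin(q[2]);d=w[:2]-q[:2];print("base corner in fix",c*d[0]+s*d[1],-s*d[0]+c*d[1])
for a in([208,70],[240,375]):
    w=ray("top",top(a),.05);d=w[:2]-q[:2];print("frame corner",c*d[0]+s*d[1],-s*d[0]+c*d[1])
for a in([778,128],[616,272]):
    w=ray("side",sid(a),.012 if a[0]>700 else 0.0);d=w[:2]-q[:2];print("base side",c*d[0]+s*d[1],-s*d[0]+c*d[1])
E
```

```text
top [  6   6  18  17 233] [374.39 186.5 ] blob@.007 [ 0.5846 -0.1992  0.007 ] star 18.0 [ 0.5881 -0.1966  0.014 ]
top [  6   6  18  17 234] [421.24 185.45] blob@.007 [ 0.5826 -0.3733  0.007 ] star 15.0 [ 0.5858 -0.3695  0.014 ]
top [  6   6  18  17 243] [430.42 223.  ] blob@.007 [ 0.44   -0.3949  0.007 ] star 22.0 [ 0.4433 -0.3923  0.014 ]
top [  8   7  17  16 188] [398.76 232.82] blob@.007 [ 0.4079 -0.2769  0.007 ] star 0.0 [ 0.4632 -0.2224  0.014 ]
side [  3   8  22  18 292] [387.88 236.32] blob@.007 [ 0.5863 -0.2001  0.007 ] star 47.0 [ 0.5902 -0.194   0.014 ]
side [  3   7  23  22 362] [437.98 264.77] blob@.007 [ 0.5826 -0.3748  0.007 ] star 52.0 [ 0.5881 -0.3706  0.014 ]
side [  0   6  29  23 466] [415.95 298.29] blob@.007 [ 0.4398 -0.3971  0.007 ] star 66.0 [ 0.4448 -0.3922  0.014 ]
side [  0   0  29  26 421] [370.81 279.73] blob@.007 [ 0.4135 -0.2696  0.007 ] star 0.0 [ 0.4253 -0.2153  0.014 ]
[0.5629387  0.0927268  0.09405849] [[-0.07 -0.52]
 [-0.01 -0.56]
 [ 0.74  0.28]
 [ 0.84 -0.83]
 [-0.21 -0.37]
 [-2.88  2.5 ]
 [-0.57 -0.06]
 [ 0.05 -0.75]]
base corner in fix 0.11280129614424225 -0.08669496339661165
base corner in fix -0.15442818497366895 -0.08682988721371566
frame corner 0.10804414977005015 0.0020183063482866227
frame corner -0.12001474232570973 0.005605790753066664
base side 0.107896676509868 -0.09238647379773235
base side -0.14535016146052562 -0.08655576001054782
```

```bash
python3 - <<'E'
from h import *
from scipy.optimize import least_squares
top=lambda a:np.array(a)/5+[250,150]-0.4
sid=lambda a:(np.array(a)-[400,0])/(400/120)+[240,155]-0.35
def fx(q,P):
    c,s=np.cos(q[2]),np.sin(q[2]);return np.array([q[0]+c*P[0]-s*P[1],q[1]+s*P[0]+c*P[1],P[2]])
def f(q):
    h,b,yb=q[3:]
    obs=[("top",top([85,80]),(.114,.092,.05)),("top",top([118,385]),(-.114,.092,.05)),
    ("top",top([208,70]),(.114,h,.05)),("top",top([240,375]),(-.114,h,.05)),
    ("top",top([46,178]),(.045,.1265,.034)),("top",top([58,303]),(-.045,.1265,.034)),
    ("side",sid([636,35]),(.114,.092,.05)),("side",sid([700,70]),(.114,h,.05)),("side",sid([557,177]),(-.114,h,.05)),
    ("side",sid([570,63]),(.045,.1265,.038)),("side",sid([510,107]),(-.045,.1265,.038)),
    ("top",top([328,65]),(b+.135,yb,.012)),("top",top([375,415]),(b-.135,yb,.012)),
    ("side",sid([778,122]),(b+.135,yb,.012)),("side",sid([614,263]),(b-.135,yb,.012))]
    return np.concatenate([pix(n,fx(q,P))-uv for n,uv,P in obs])
r=least_squares(f,[.56,.09,.09,0,-.02,-.094],loss="soft_l1");q=r.x;print(q.round(4),f(q).reshape(-1,2).round(1).tolist())
# pin grip: gray blob outside the fork
t=cv2.imread("pics/top0.png")
for a in([60,405],[62,428],[110,400],[110,424],[155,395],[152,430]):
    w=ray("top",top(a),.052 if a[0]<108 else .058);d=w[:2]-q[:2];c,s=np.cos(q[2]),np.sin(q[2]);print(a,w.round(4),"fix",(c*d[0]+s*d[1]).round(4),(-s*d[0]+c*d[1]).round(4))
E
```

```text
[ 0.5596  0.0924  0.0857  0.0037 -0.0143 -0.0871] [[0.3, 0.1], [-0.2, 0.2], [-0.3, -0.7], [0.2, -0.8], [0.9, 0.9], [0.8, -0.2], [-0.4, 0.1], [0.8, -1.9], [-0.3, -0.1], [-0.9, 0.3], [-0.5, -0.5], [0.2, -1.0], [-0.3, -0.3], [0.4, 0.1], [-1.4, 1.1]]
[60, 405] [0.4255 0.2145 0.052 ] fix -0.1232 0.1332
[62, 428] [0.409  0.2132 0.052 ] fix -0.1397 0.1333
[110, 400] [0.4267 0.1786 0.058 ] fix -0.125 0.0973
[110, 424] [0.4096 0.1788 0.058 ] fix -0.142 0.099
[155, 395] [0.4292 0.1469 0.058 ] fix -0.1253 0.0655
[152, 430] [0.4043 0.1494 0.058 ] fix -0.1498 0.0701
```

```bash
cat >> h.py <<'E'
from scipy.spatial.transform import Rotation as Ro
FQ=np.array([.5596,.0924,.0857])
def fx(x,y,z=0,q=None):
    q=FQ if q is None else q
    c,s=np.cos(q[2]),np.sin(q[2]);return np.array([q[0]+c*x-s*y,q[1]+s*x+c*y,z])
def go(P,yaw=None):
    """totals: turn (units of 45deg) then shift (units of 15cm) in the turned tool axes; yaw = world angle of tool y, mod pi"""
    s=manip.state();w,x,y,z=s["tool_rot"];R=Ro.from_quat([x,y,z,w]).as_matrix()
    cur=np.arctan2(R[1,1],R[0,1]);d=0 if yaw is None else (yaw-cur+np.pi/2)%np.pi-np.pi/2
    yw=cur+d;T=np.array([[np.sin(yw),np.cos(yw),0],[-np.cos(yw),np.sin(yw),0],[0,0,-1]])
    e=(Ro.from_matrix(R.T@T)).as_rotvec()/(np.pi/4); v=T.T@(np.asarray(P)-s["tool_pos"])/.15
    print("t",round(s["time"],2),"pos",s["tool_pos"].round(4),"yaw",round(np.degrees(cur),1),"turn",e.round(3),"shift",v.round(3),"F",s["contact_force"].round(1),"w",round(s["gripper_width"]*85,1),"g",round(s["grasp_force"],1),"q6",round(s["joint_pos"][5],2))
E
python3 - <<'E'
from h import *
print(fx(-.133,.115)); go(fx(-.133,.115,.12),FQ[2])
E
```

```text
[0.41724467 0.1955938  0.        ]Traceback (most recent call last):
  File "<stdin>", line 2, in <module>
  File "h.py", line 20, in go
    e=(Ro.from_matrix(R.T@T)).as_rotvec()/(np.pi/4); v=T.T@(np.asarray(P)-s["tool_pos"])/.15
       ~~~~~~~~~~~~~~^^^^^^^
  File "scipy/spatial/transform/_rotation.pyx", line 1143, in scipy.spatial.transform._rotation.Rotation.from_matrix
ValueError: Non-positive determinant (left-handed or null coordinate frame) in rotation matrix 0: [[-4.11894264e-01 -9.11231621e-01 -2.21016189e-04]
 [-9.11230227e-01  4.11893181e-01  1.86581741e-03]
 [ 1.60915676e-03 -9.69916121e-04  9.99998235e-01]].
```

```bash
sed -i 's/\[\[np.sin(yw),np.cos(yw),0\],\[-np.cos(yw),np.sin(yw),0\]/[[-np.sin(yw),np.cos(yw),0],[np.cos(yw),np.sin(yw),0]/' h.py; python3 - <<'E'
from h import *
go(fx(-.133,.115,.12),FQ[2])
E
```

```text
t 0.1 pos [0.2075 0.589  0.2302] yaw 70.6 turn [-2.000e-03  1.000e-03  1.459e+00] shift [-2.733  1.169  0.734] F [-0.5  0.1  0.4] w 84.5 g 0.0 q6 -0.12
```

send_rows:
  rows:
    - {"wz": 0.146, "hand": 0.1}
    - {"wz": 0.146, "hand": 0.1}
    - {"wz": 0.146, "hand": 0.1}
    - {"wz": 0.146, "hand": 0.1}
    - {"wz": 0.146, "hand": 0.1}
    - {"wz": 0.146, "hand": 0.1}
    - {"wz": 0.146, "hand": 0.1}
    - {"wz": 0.146, "hand": 0.1}
    - {"wz": 0.146, "hand": 0.1}
    - {"wz": 0.146, "hand": 0.1}

```text
invalid input at $.rows[0]: expected keys x, y, z, wx, wy, wz, hand
```

send_rows:
  rows:
    - {"x": -0.22, "y": 0.1, "hand": 0.1}
    - {"x": -0.22, "y": 0.1, "hand": 0.1}
    - {"x": -0.22, "y": 0.1, "hand": 0.1}
    - {"x": -0.22, "y": 0.1, "hand": 0.1}
    - {"x": -0.22, "y": 0.1, "hand": 0.1}
    - {"x": -0.22, "y": 0.1, "hand": 0.1}
    - {"x": -0.22, "y": 0.1, "hand": 0.1}
    - {"x": -0.22, "y": 0.1, "hand": 0.1}
    - {"x": -0.22, "y": 0.1, "hand": 0.1}
    - {"x": -0.22, "y": 0.1, "hand": 0.1}

```text
invalid input at $.rows[0]: expected keys x, y, z, wx, wy, wz, hand
```

```bash
python3 - <<'E'
from h import *
go(fx(-.133,.115,.12),FQ[2])
E
```

```text
t 0.1 pos [0.2075 0.589  0.2302] yaw 70.6 turn [-2.000e-03  1.000e-03  1.459e+00] shift [-2.733  1.169  0.734] F [-0.5  0.1  0.4] w 84.5 g 0.0 q6 -0.12
```

send_rows:
  rows:
    - {"x": 0, "y": 0, "z": 0, "wx": 0, "wy": 0, "wz": 0.146, "hand": 0.1}
    - {"x": 0, "y": 0, "z": 0, "wx": 0, "wy": 0, "wz": 0.146, "hand": 0.1}
    - {"x": 0, "y": 0, "z": 0, "wx": 0, "wy": 0, "wz": 0.146, "hand": 0.1}
    - {"x": 0, "y": 0, "z": 0, "wx": 0, "wy": 0, "wz": 0.146, "hand": 0.1}
    - {"x": 0, "y": 0, "z": 0, "wx": 0, "wy": 0, "wz": 0.146, "hand": 0.1}
    - {"x": 0, "y": 0, "z": 0, "wx": 0, "wy": 0, "wz": 0.146, "hand": 0.1}
    - {"x": 0, "y": 0, "z": 0, "wx": 0, "wy": 0, "wz": 0.146, "hand": 0.1}
    - {"x": 0, "y": 0, "z": 0, "wx": 0, "wy": 0, "wz": 0.146, "hand": 0.1}
    - {"x": 0, "y": 0, "z": 0, "wx": 0, "wy": 0, "wz": 0.146, "hand": 0.1}
    - {"x": 0, "y": 0, "z": 0, "wx": 0, "wy": 0, "wz": 0.146, "hand": 0.1}

```text
time: 0.93
tool_pos: [0.2084, 0.5936, 0.2373]
tool_rot: [-0.003, 0.678, 0.735, 0.006]
contact_force: [-0.6, 7.0, 13.0]
gripper_width: 0.552
grasp_force: 6.2
```

send_rows:
  rows:
    - {"x": -0.24, "y": 0.1, "z": 0, "wx": 0, "wy": 0, "wz": 0, "hand": 0.1}
    - {"x": -0.24, "y": 0.1, "z": 0, "wx": 0, "wy": 0, "wz": 0, "hand": 0.1}
    - {"x": -0.24, "y": 0.1, "z": 0, "wx": 0, "wy": 0, "wz": 0, "hand": 0.1}
    - {"x": -0.24, "y": 0.1, "z": 0, "wx": 0, "wy": 0, "wz": 0, "hand": 0.1}
    - {"x": -0.24, "y": 0.1, "z": 0, "wx": 0, "wy": 0, "wz": 0, "hand": 0.1}
    - {"x": -0.24, "y": 0.1, "z": 0, "wx": 0, "wy": 0, "wz": 0, "hand": 0.1}
    - {"x": -0.24, "y": 0.1, "z": 0, "wx": 0, "wy": 0, "wz": 0, "hand": 0.1}
    - {"x": -0.24, "y": 0.1, "z": 0, "wx": 0, "wy": 0, "wz": 0, "hand": 0.1}
    - {"x": -0.24, "y": 0.1, "z": 0, "wx": 0, "wy": 0, "wz": 0, "hand": 0.1}
    - {"x": -0.24, "y": 0.1, "z": 0, "wx": 0, "wy": 0, "wz": 0, "hand": 0.1}

```text
time: 1.77
tool_pos: [0.388, 0.2417, 0.231]
tool_rot: [-0.0, 0.676, 0.737, -0.0]
contact_force: [0.2, 0.8, 0.8]
gripper_width: 0.552
grasp_force: 0.0
```

```bash
python3 - <<'E'
from h import *
go(fx(-.133,.115,.12),FQ[2])
E
```

```text
t 1.77 pos [0.388  0.2417 0.231 ] yaw 4.9 turn [-0.  0. -0.] shift [-0.323  0.168  0.74 ] F [0.2 0.8 0.8] w 46.9 g 0.0 q6 0.31
```

send_rows:
  rows:
    - {"x": -0.065, "y": 0.034, "z": 0.1, "wx": 0, "wy": 0, "wz": 0, "hand": 0}
    - {"x": -0.065, "y": 0.034, "z": 0.1, "wx": 0, "wy": 0, "wz": 0, "hand": 0}
    - {"x": -0.065, "y": 0.034, "z": 0.1, "wx": 0, "wy": 0, "wz": 0, "hand": 0}
    - {"x": -0.065, "y": 0.034, "z": 0.1, "wx": 0, "wy": 0, "wz": 0, "hand": 0}
    - {"x": -0.063, "y": 0.032, "z": 0.1, "wx": 0, "wy": 0, "wz": 0, "hand": 0}
    - {"x": 0, "y": 0, "z": 0.1, "wx": 0, "wy": 0, "wz": 0, "hand": 0}
    - {"x": 0, "y": 0, "z": 0.1, "wx": 0, "wy": 0, "wz": 0, "hand": 0}
    - {"x": 0, "y": 0, "z": 0.1, "wx": 0, "wy": 0, "wz": 0, "hand": 0}
    - {"x": 0, "y": 0, "z": 0, "wx": 0, "wy": 0, "wz": 0, "hand": 0}
    - {"x": 0, "y": 0, "z": 0, "wx": 0, "wy": 0, "wz": 0, "hand": 0}

```text
time: 2.6
tool_pos: [0.4161, 0.1971, 0.1102]
tool_rot: [-0.001, 0.676, 0.737, -0.001]
contact_force: [1.1, -0.1, 0.0]
gripper_width: 0.498
grasp_force: 0.0
```

```bash
python3 - <<'E'
from h import *
go(fx(-.133,.115,.037),FQ[2])
s=grab_frame("side");t=grab_frame("top")
M=np.zeros((600,800,3),np.uint8);M[:,:400]=crop(s,210,110,80,120,5);M[:,400:]=crop(t,240,150,80,120,5)
cv2.imwrite("pics/m2.png",M);cv2.imwrite("pics/top1.png",t)
E
```

```text
t 2.6 pos [0.4161 0.1971 0.1102] yaw 4.9 turn [-0.003  0.001 -0.   ] shift [-0.011  0.007  0.488] F [ 1.1 -0.1  0. ] w 42.3 g 0.0 q6 0.2
```

View pics/m2.png

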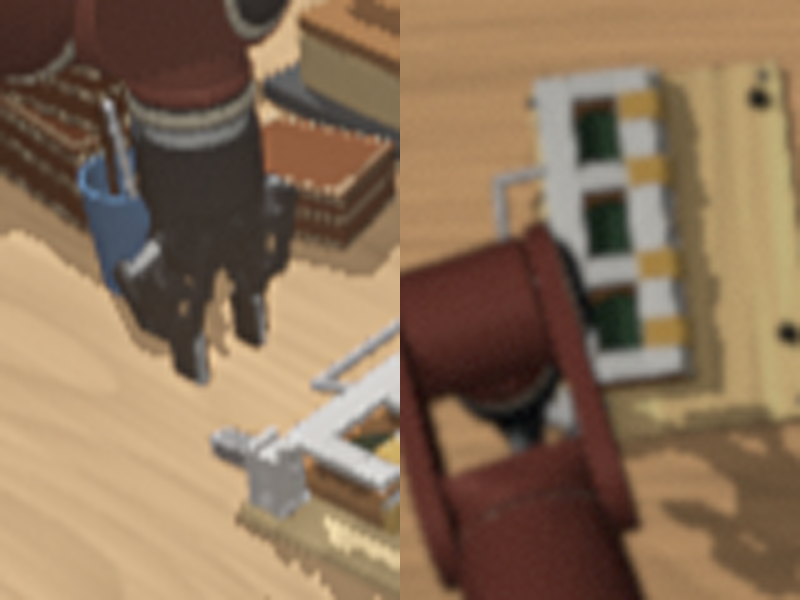

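The gripper is above the pin: fingertips at about (251,186) and (260,179) in the side view, pin grip at about (256,199). Nothing else is near it.

```bash
python3 - <<'E'
from h import *
for y in(.097,.115,.133):
  for z in(.044,.052): print(y,z,((pix("side",fx(-.133,y,z))-[210,110])*5).round(0),((pix("top",fx(-.133,y,z))-[250,150])*5).round(0))
E
```

```text
0.097 0.044 [252. 456.] [111. 412.]
0.097 0.052 [250. 446.] [110. 411.]
0.115 0.044 [231. 446.] [ 86. 416.]
0.115 0.052 [230. 436.] [ 85. 414.]
0.133 0.044 [211. 436.] [ 61. 419.]
0.133 0.052 [209. 426.] [ 60. 417.]
```

send_rows:
  rows:
    - {"x": -0.01, "y": 0.006, "z": 0.07, "wx": 0, "wy": 0, "wz": 0, "hand": 0}
    - {"x": 0, "y": 0, "z": 0.07, "wx": 0, "wy": 0, "wz": 0, "hand": 0}
    - {"x": 0, "y": 0, "z": 0.07, "wx": 0, "wy": 0, "wz": 0, "hand": 0}
    - {"x": 0, "y": 0, "z": 0.07, "wx": 0, "wy": 0, "wz": 0, "hand": 0}
    - {"x": 0, "y": 0, "z": 0.07, "wx": 0, "wy": 0, "wz": 0, "hand": 0}
    - {"x": 0, "y": 0, "z": 0.07, "wx": 0, "wy": 0, "wz": 0, "hand": 0}
    - {"x": 0, "y": 0, "z": 0.068, "wx": 0, "wy": 0, "wz": 0, "hand": 0}
    - {"x": 0, "y": 0, "z": 0, "wx": 0, "wy": 0, "wz": 0, "hand": 0}
    - {"x": 0, "y": 0, "z": 0, "wx": 0, "wy": 0, "wz": 0, "hand": -1}
    - {"x": 0, "y": 0, "z": 0, "wx": 0, "wy": 0, "wz": 0, "hand": -1}

```text
time: 3.53
tool_pos: [0.4188, 0.1963, 0.0385]
tool_rot: [0.0, 0.676, 0.737, 0.001]
contact_force: [6.3, 3.7, 1.0]
gripper_width: 0.231
grasp_force: 3.3
```

send_rows:
  rows:
    - {"x": 0, "y": 0, "z": 0, "wx": 0, "wy": 0, "wz": 0, "hand": -1}
    - {"x": 0, "y": 0, "z": 0, "wx": 0, "wy": 0, "wz": 0, "hand": -1}
    - {"x": 0, "y": 0, "z": 0, "wx": 0, "wy": 0, "wz": 0, "hand": -1}
    - {"x": 0, "y": 0, "z": 0, "wx": 0, "wy": 0, "wz": 0, "hand": -1}
    - {"x": 0, "y": 0, "z": 0, "wx": 0, "wy": 0, "wz": 0, "hand": -1}
    - {"x": 0, "y": 0, "z": 0, "wx": 0, "wy": 0, "wz": 0, "hand": -1}
    - {"x": 0, "y": 0, "z": 0, "wx": 0, "wy": 0, "wz": 0, "hand": -1}
    - {"x": 0, "y": 0, "z": 0, "wx": 0, "wy": 0, "wz": 0, "hand": -1}
    - {"x": 0, "y": 0, "z": 0, "wx": 0, "wy": 0, "wz": 0, "hand": -1}
    - {"x": 0, "y": 0, "z": 0, "wx": 0, "wy": 0, "wz": 0, "hand": -1}

```text
time: 4.37
tool_pos: [0.4199, 0.1966, 0.0394]
tool_rot: [0.001, 0.676, 0.737, 0.002]
contact_force: [5.3, 2.5, -1.1]
gripper_width: 0.165
grasp_force: 58.8
```

```bash
python3 - <<'E'
from h import *
go(fx(-.133,.115,.037),FQ[2]); print(manip.state()["ft_torque"].round(2))
E
```

```text
t 4.37 pos [0.4199 0.1966 0.0394] yaw 4.9 turn [ 0.006 -0.002 -0.   ] shift [-0.005 -0.018  0.016] F [ 5.3  2.5 -1.1] w 14.0 g 58.8 q6 0.19
[ 0.47 -0.81  0.1 ]
```

send_rows:
  rows:
    - {"x": 0, "y": 0.009, "z": 0, "wx": 0, "wy": 0, "wz": 0, "hand": -1}
    - {"x": 0, "y": 0.009, "z": 0, "wx": 0, "wy": 0, "wz": 0, "hand": -1}
    - {"x": 0, "y": 0, "z": 0, "wx": 0, "wy": 0, "wz": 0, "hand": -1}
    - {"x": 0, "y": 0, "z": 0, "wx": 0, "wy": 0, "wz": 0, "hand": -1}
    - {"x": 0.03, "y": 0, "z": 0, "wx": 0, "wy": 0, "wz": 0, "hand": -1}
    - {"x": 0.03, "y": 0, "z": 0, "wx": 0, "wy": 0, "wz": 0, "hand": -1}
    - {"x": 0, "y": 0, "z": 0, "wx": 0, "wy": 0, "wz": 0, "hand": -1}
    - {"x": 0, "y": 0, "z": 0, "wx": 0, "wy": 0, "wz": 0, "hand": -1}
    - {"x": 0, "y": 0, "z": 0, "wx": 0, "wy": 0, "wz": 0, "hand": -1}
    - {"x": 0, "y": 0, "z": 0, "wx": 0, "wy": 0, "wz": 0, "hand": -1}

```text
time: 5.2
tool_pos: [0.4198, 0.2052, 0.0379]
tool_rot: [-0.0, 0.676, 0.737, -0.0]
contact_force: [-0.1, 1.2, 1.0]
gripper_width: 0.164
grasp_force: 58.7
```

```bash
python3 - <<'E'
from h import *
go(fx(-.13,.205,.0385),FQ[2]); print(manip.state()["ft_torque"].round(2))
E
```

```text
t 5.2 pos [0.4198 0.2052 0.0379] yaw 4.9 turn [-0.001 -0.    -0.   ] shift [ 0.537 -0.002 -0.004] F [-0.1  1.2  1. ] w 14.0 g 58.7 q6 0.21
[ 0.24 -0.03  0.01]
```

send_rows:
  rows:
    - {"x": 0.06, "y": 0, "z": 0, "wx": 0, "wy": 0, "wz": 0, "hand": -1}
    - {"x": 0.06, "y": 0, "z": 0, "wx": 0, "wy": 0, "wz": 0, "hand": -1}
    - {"x": 0.06, "y": 0, "z": 0, "wx": 0, "wy": 0, "wz": 0, "hand": -1}
    - {"x": 0.06, "y": 0, "z": 0, "wx": 0, "wy": 0, "wz": 0, "hand": -1}
    - {"x": 0.06, "y": 0, "z": 0, "wx": 0, "wy": 0, "wz": 0, "hand": -1}
    - {"x": 0.06, "y": 0, "z": 0, "wx": 0, "wy": 0, "wz": 0, "hand": -1}
    - {"x": 0.06, "y": 0, "z": 0, "wx": 0, "wy": 0, "wz": 0, "hand": -1}
    - {"x": 0.06, "y": 0, "z": 0, "wx": 0, "wy": 0, "wz": 0, "hand": -1}
    - {"x": 0.06, "y": 0, "z": 0, "wx": 0, "wy": 0, "wz": 0, "hand": -1}
    - {"x": 0, "y": 0, "z": 0, "wx": 0, "wy": 0, "wz": 0, "hand": -1}

```text
time: 6.03
tool_pos: [0.4131, 0.2875, 0.0383]
tool_rot: [-0.0, 0.676, 0.737, 0.0]
contact_force: [0.5, 0.5, -1.5]
gripper_width: 0.161
grasp_force: 58.5
```

send_rows:
  rows:
    - {"x": 0, "y": 0, "z": 0.04, "wx": 0, "wy": 0, "wz": 0, "hand": -1}
    - {"x": 0, "y": 0, "z": 0.04, "wx": 0, "wy": 0, "wz": 0, "hand": -1}
    - {"x": 0, "y": 0, "z": 0.04, "wx": 0, "wy": 0, "wz": 0, "hand": -1}
    - {"x": 0, "y": 0, "z": 0.04, "wx": 0, "wy": 0, "wz": 0, "hand": -1}
    - {"x": 0, "y": 0, "z": 0.03, "wx": 0, "wy": 0, "wz": 0, "hand": -1}
    - {"x": 0, "y": 0, "z": 0.02, "wx": 0, "wy": 0, "wz": 0, "hand": -1}
    - {"x": 0, "y": 0, "z": 0.01, "wx": 0, "wy": 0, "wz": 0, "hand": -1}
    - {"x": 0, "y": 0, "z": 0, "wx": 0, "wy": 0, "wz": 0, "hand": -1}
    - {"x": 0, "y": 0, "z": 0, "wx": 0, "wy": 0, "wz": 0, "hand": -1}
    - {"x": 0, "y": 0, "z": 0, "wx": 0, "wy": 0, "wz": 0, "hand": -1}

```text
time: 6.87
tool_pos: [0.4129, 0.2852, 0.0083]
tool_rot: [-0.001, 0.676, 0.737, -0.003]
contact_force: [-13.3, -10.7, 29.9]
gripper_width: 0.166
grasp_force: 61.4
```

```bash
python3 - <<'E'
from h import *
go(fx(-.13,.205,.0025),FQ[2]); print(manip.state()["ft_torque"].round(2))
s=grab_frame("side");cv2.imwrite("pics/m3.png",crop(s,200,110,130,130,4))
E
```

```text
t 6.87 pos [0.4129 0.2852 0.0083] yaw 4.9 turn [-0.006  0.003  0.   ] shift [ 0.002 -0.002  0.039] F [-13.3 -10.7  29.9] w 14.1 g 61.4 q6 0.37
[-1.25  2.53  0.26]
```

View pics/m3.png

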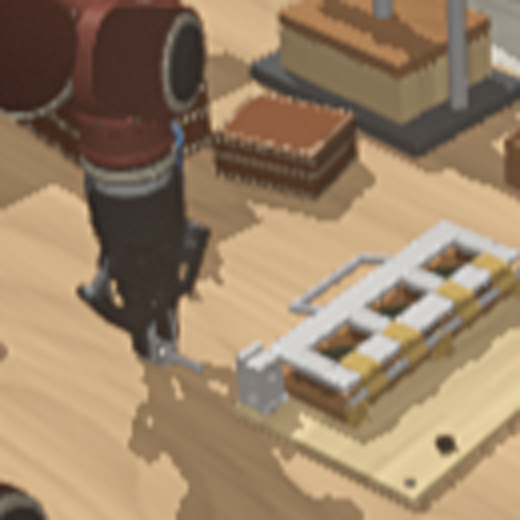

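The pin is in the fingers (shaft end at about (249,202) in the side view), clear of the fork and touching the bench. I'll release it here.

send_rows:
  rows:
    - {"x": 0, "y": 0, "z": -0.015, "wx": 0, "wy": 0, "wz": 0, "hand": -1}
    - {"x": 0, "y": 0, "z": 0, "wx": 0, "wy": 0, "wz": 0, "hand": -0.4}
    - {"x": 0, "y": 0, "z": 0, "wx": 0, "wy": 0, "wz": 0, "hand": -0.2}
    - {"x": 0, "y": 0, "z": 0, "wx": 0, "wy": 0, "wz": 0, "hand": 0}
    - {"x": 0, "y": 0, "z": 0, "wx": 0, "wy": 0, "wz": 0, "hand": 0}
    - {"x": 0, "y": 0, "z": -0.05, "wx": 0, "wy": 0, "wz": 0, "hand": 0}
    - {"x": 0, "y": 0, "z": -0.2, "wx": 0, "wy": 0, "wz": 0, "hand": 0}
    - {"x": 0, "y": 0, "z": -0.25, "wx": 0, "wy": 0, "wz": 0, "hand": 0}
    - {"x": 0, "y": 0, "z": -0.25, "wx": 0, "wy": 0, "wz": 0, "hand": 0}
    - {"x": 0, "y": 0, "z": 0, "wx": 0, "wy": 0, "wz": 0, "hand": 0}

```text
time: 7.75
tool_pos: [0.418, 0.2884, 0.1291]
tool_rot: [0.003, 0.676, 0.737, 0.007]
contact_force: [0.8, 1.0, 0.8]
gripper_width: 0.497
grasp_force: 0.0
```

```bash
python3 - <<'E'
from h import *
print("bar",fx(0,.122))
go(fx(0,.122,.10),FQ[2]+np.pi/2)
s=grab_frame("side");cv2.imwrite("pics/side2.png",s);cv2.imwrite("pics/m4.png",crop(s,200,140,100,90,6))
E
```

```text
bar [0.54915739 0.21395226 0.        ]
t 7.75 pos [0.418  0.2884 0.1291] yaw 4.9 turn [ 0.009 -0.02   2.   ] shift [0.829 0.569 0.194] F [0.8 1.  0.8] w 42.3 g 0.0 q6 0.37
```

View pics/m4.png

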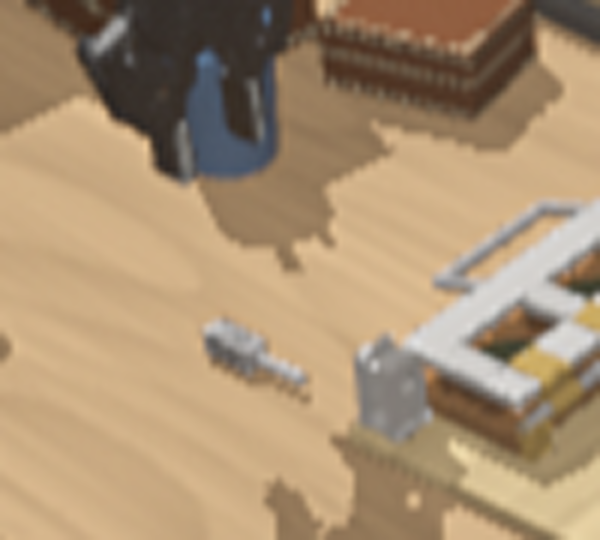

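The pin lies flat on the bench, its grip at about (239,197) in the side view and its shaft pointing at the fork. Next is the frame's bar.

send_rows:
  rows:
    - {"x": 0, "y": 0, "z": 0, "wx": 0, "wy": 0, "wz": -0.15, "hand": -0.2}
    - {"x": 0, "y": 0, "z": 0, "wx": 0, "wy": 0, "wz": -0.15, "hand": -0.2}
    - {"x": 0, "y": 0, "z": 0, "wx": 0, "wy": 0, "wz": -0.15, "hand": -0.2}
    - {"x": 0, "y": 0, "z": 0, "wx": 0, "wy": 0, "wz": -0.15, "hand": -0.2}
    - {"x": 0, "y": 0, "z": 0, "wx": 0, "wy": 0, "wz": -0.15, "hand": -0.2}
    - {"x": 0, "y": 0, "z": 0, "wx": 0, "wy": 0, "wz": -0.15, "hand": -0.2}
    - {"x": 0, "y": 0, "z": 0, "wx": 0, "wy": 0, "wz": -0.15, "hand": -0.2}
    - {"x": 0, "y": 0, "z": 0, "wx": 0, "wy": 0, "wz": -0.15, "hand": -0.2}
    - {"x": 0, "y": 0, "z": 0, "wx": 0, "wy": 0, "wz": -0.15, "hand": -0.2}
    - {"x": 0, "y": 0, "z": 0, "wx": 0, "wy": 0, "wz": -0.15, "hand": -0.2}

```text
time: 8.63
tool_pos: [0.4123, 0.2855, 0.1184]
tool_rot: [-0.001, 0.15, 0.989, -0.001]
contact_force: [0.5, 0.1, -0.5]
gripper_width: 0.396
grasp_force: 0.0
```

send_rows:
  rows:
    - {"x": 0, "y": 0, "z": 0, "wx": 0, "wy": 0, "wz": -0.125, "hand": -0.4}
    - {"x": 0, "y": 0, "z": 0, "wx": 0, "wy": 0, "wz": -0.125, "hand": -0.4}
    - {"x": 0, "y": 0, "z": 0, "wx": 0, "wy": 0, "wz": -0.125, "hand": -0.4}
    - {"x": 0, "y": 0, "z": 0, "wx": 0, "wy": 0, "wz": -0.125, "hand": -0.4}
    - {"x": -0.166, "y": -0.114, "z": 0, "wx": 0, "wy": 0, "wz": 0, "hand": -0.4}
    - {"x": -0.166, "y": -0.114, "z": 0, "wx": 0, "wy": 0, "wz": 0, "hand": -0.4}
    - {"x": -0.166, "y": -0.114, "z": 0, "wx": 0, "wy": 0, "wz": 0, "hand": -0.4}
    - {"x": -0.166, "y": -0.114, "z": 0, "wx": 0, "wy": 0, "wz": 0, "hand": -0.4}
    - {"x": -0.166, "y": -0.114, "z": 0, "wx": 0, "wy": 0, "wz": 0, "hand": -0.4}
    - {"x": 0, "y": 0, "z": 0, "wx": 0, "wy": 0, "wz": 0, "hand": -0.4}

```text
time: 9.47
tool_pos: [0.5476, 0.2086, 0.1189]
tool_rot: [0.0, -0.041, 0.999, -0.001]
contact_force: [-0.3, -0.2, -0.1]
gripper_width: 0.301
grasp_force: 0.0
```

```bash
python3 - <<'E'
from h import *
go(fx(0,.122,.02),FQ[2]+np.pi/2)
E
```

```text
t 9.47 pos [0.5476 0.2086 0.1189] yaw 94.7 turn [-0.002  0.001 -0.005] shift [-0.014  0.035  0.659] F [-0.3 -0.2 -0.1] w 25.6 g 0.0 q6 -1.41
```

send_rows:
  rows:
    - {"x": -0.014, "y": 0.035, "z": 0.08, "wx": 0, "wy": 0, "wz": 0, "hand": -0.5}
    - {"x": 0, "y": 0, "z": 0.08, "wx": 0, "wy": 0, "wz": 0, "hand": -0.5}
    - {"x": 0, "y": 0, "z": 0.08, "wx": 0, "wy": 0, "wz": 0, "hand": -0.5}
    - {"x": 0, "y": 0, "z": 0.08, "wx": 0, "wy": 0, "wz": 0, "hand": -0.5}
    - {"x": 0, "y": 0, "z": 0.08, "wx": 0, "wy": 0, "wz": 0, "hand": -0.5}
    - {"x": 0, "y": 0, "z": 0, "wx": 0, "wy": 0, "wz": 0, "hand": -0.5}
    - {"x": 0, "y": 0, "z": 0, "wx": 0, "wy": 0, "wz": 0, "hand": -0.5}
    - {"x": 0, "y": 0, "z": 0, "wx": 0, "wy": 0, "wz": 0, "hand": -0.5}
    - {"x": 0, "y": 0, "z": 0, "wx": 0, "wy": 0, "wz": 0, "hand": -0.5}
    - {"x": 0, "y": 0, "z": 0, "wx": 0, "wy": 0, "wz": 0, "hand": -0.5}

```text
time: 10.3
tool_pos: [0.5469, 0.2169, 0.061]
tool_rot: [0.001, -0.043, 0.999, 0.0]
contact_force: [-1.0, -0.8, 1.1]
gripper_width: 0.25
grasp_force: 0.0
```

```bash
python3 - <<'E'
from h import *
go(fx(0,.122,.02),FQ[2]+np.pi/2)
s=grab_frame("side");cv2.imwrite("pics/m5.png",crop(s,210,110,120,110,5))
E
```

```text
t 10.3 pos [0.5469 0.2169 0.061 ] yaw 94.9 turn [ 0.     0.002 -0.   ] shift [-0.013 -0.021  0.273] F [-1.  -0.8  1.1] w 21.3 g 0.0 q6 -1.4
```

View pics/m5.png

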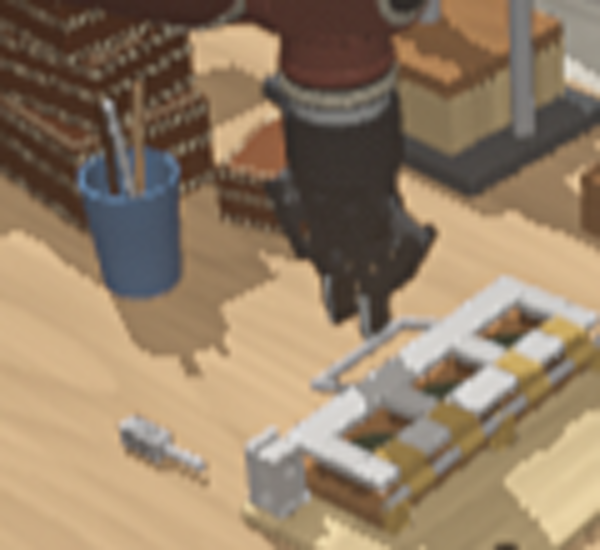

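The fingers are low above the bar, tips at about (279,175) and (285,177); the bar runs from (273,187) to (291,174). I'll compare the projections before going down.

```bash
python3 - <<'E'
from h import *
p=manip.state()["tool_pos"]
f=lambda P:((pix("side",P)-[210,110])*5+2).round(0)
print("tcp",f(p),"tips",f(p+[0,.0107,.003]),f(p-[0,.0107,-.003]),"below",f([p[0],p[1],.034]),"bar",f(fx(.045,.122,.034)),f(fx(-.045,.122,.034)),f(fx(-.045,.092,.034)),"frame",f(fx(.114,.092,.05)),f(fx(-.114,.092,.05)),f(fx(-.114,.004,.05)))
E
```

```text
tcp [355. 326.] tips [343. 316.] [366. 328.] below [357. 359.] bar [406. 328.] [318. 391.] [352. 407.] frame [502. 278.] [279. 439.] [384. 490.]
```

```bash
python3 - <<'E'
from h import *
im=cv2.imread("pics/top0.png").astype(float)
sat=im[...,2]-im[...,0]   # red - blue: wood high, gray low
def infix(w):
    d=w[:2]-FQ[:2];c,s=np.cos(FQ[2]),np.sin(FQ[2]);return np.array([c*d[0]+s*d[1],-s*d[0]+c*d[1]])*1000
for v in range(188,208,3):
    r=sat[v,254:267]; w=np.clip(np.median(r)-r-6,0,None); u=(w*np.arange(254,267)).sum()/w.sum()
    print("bar",v,round(u,2),infix(ray("top",(u,v),.0385)).round(1),r.astype(int))
# frame edges: threshold crossing of sat
def cross(p,i0):
    t=(p.max()+p.min())/2; i=np.where((p[:-1]-t)*(p[1:]-t)<0)[0]
    return [round(i0+k+(t-p[k])/(p[k+1]-p[k]),2) for k in i]
for u in (272,278,284): 
    c=cross(sat[158:172,u],158);print("far",u,c,[infix(ray("top",(u,k),.05)).round(1) for k in c[:1]])
for u in (278,284,290):
    c=cross(sat[219:236,u],219);print("near",u,c,[infix(ray("top",(u,k),.05)).round(1) for k in c])
for v in (168,172,176):
    c=cross(sat[v,262:274],262);print("free",v,c,[infix(ray("top",(k,v),.05)).round(1) for k in c])
im=cv2.imread("pics/side2.png").astype(float);sat=im[...,2]-im[...,0]
for u in range(277,291,3):
    r=sat[172:192,u];w=np.clip(np.median(r)-r-6,0,None);print("side bar",u,r.astype(int))
E
```

```text
bar 188 259.33 [ 36.7 128.1] [78 78 78 71 41 14 19 56 75 78 79 78 74]
bar 191 259.85 [ 25.2 127.3] [76 75 77 73 51 19 12 40 69 75 75 73 62]
bar 194 259.91 [ 14.  128.1] [77 78 77 76 62 28 13 33 66 78 77 76 72]
bar 197 260.19 [  2.7 128.1] [75 76 76 75 66 36 12 22 59 75 76 76 69]
bar 200 260.52 [ -8.5 127.9] [79 78 80 79 75 50 18 17 48 73 79 79 78]
bar 203 260.75 [-19.7 128.1] [76 76 76 78 76 56 23 12 37 68 76 78 77]
bar 206 261.11 [-31.  127.9] [79 78 78 80 77 67 38 14 29 64 76 77 75]
far 272 [np.float64(164.62)] [array([115.9,  73. ])]
far 278 [np.float64(163.77)] [array([116.5,  50.9])]
far 284 [np.float64(168.25)] [array([96.9, 30.9])]
near 278 [np.float64(225.7), np.float64(228.12)] [array([-112.3,   74. ]), array([-120.9,   74.9])]
near 284 [np.float64(226.33)] [array([-117.1,   53.2])]
near 290 [np.float64(219.27), np.float64(226.1)] [array([-94.3,  29.4]), array([-118.8,   32. ])]
free 168 [np.float64(266.18)] [array([105.6,  95.3])]
free 172 [np.float64(266.52)] [array([90.3, 95.5])]
free 176 [np.float64(267.14)] [array([75. , 94.7])]
side bar 277 [72 72 74 73 72 73 72 74 75 71 31  1  6 29 15  6 25 10  2  4]
side bar 280 [73 73 73 73 74 75 75 67 30  1  7 50 76 77 39  8  5  5  5  5]
side bar 283 [72 73 74 75 76 56 17  1 10 61 79 75 45 14  4  5  6  5  5  4]
side bar 286 [74 75 75 52 19  2 21 66 80 73 44 14  3  4  6  6  4  3  8 55]
side bar 289 [74 50 18  3 35 70 79 73 45 14  4  5  5  7  6  6  5  6  6  6]
```

```bash
python3 - <<'E'
from h import *
def infix(w):
    d=w[:2]-FQ[:2];c,s=np.cos(FQ[2]),np.sin(FQ[2]);return np.array([c*d[0]+s*d[1],-s*d[0]+c*d[1]])*1000
for uv in((280,181.2),(283,179),(286,176.9),(289,175)): print(infix(ray("side",uv,.034)).round(1))
p=manip.state()["tool_pos"];print(infix(p))
E
```

```text
[ -3.5 128.7]
[ 12.2 128.9]
[ 27.7 128.8]
[ 42.5 127.9]
[ -2.12367593 125.13617566]
```

Both views put the bar about 6 mm further out than the first fit, so I correct the fixture's pose.

```bash
sed -i 's/^FQ=.*/FQ=np.array([.562,.0986,.0857])/' h.py; python3 - <<'E'
from h import *
go(fx(0,.122,.021),FQ[2]+np.pi/2)
E
```

```text
t 10.35 pos [0.5468 0.2169 0.0609] yaw 94.9 turn [ 0.     0.002 -0.001] shift [-0.034  0.019  0.266] F [ 0.1  0.  -0.9] w 21.5 g 0.0 q6 -1.4
```

send_rows:
  rows:
    - {"x": -0.034, "y": 0.019, "z": 0, "wx": 0, "wy": 0, "wz": 0, "hand": -0.5}
    - {"x": 0, "y": 0, "z": 0.05, "wx": 0, "wy": 0, "wz": 0, "hand": -0.5}
    - {"x": 0, "y": 0, "z": 0.05, "wx": 0, "wy": 0, "wz": 0, "hand": -0.5}
    - {"x": 0, "y": 0, "z": 0.05, "wx": 0, "wy": 0, "wz": 0, "hand": -0.5}
    - {"x": 0, "y": 0, "z": 0.05, "wx": 0, "wy": 0, "wz": 0, "hand": -0.5}
    - {"x": 0, "y": 0, "z": 0.05, "wx": 0, "wy": 0, "wz": 0, "hand": -0.5}
    - {"x": 0, "y": 0, "z": 0.016, "wx": 0, "wy": 0, "wz": 0, "hand": -0.5}
    - {"x": 0, "y": 0, "z": 0, "wx": 0, "wy": 0, "wz": 0, "hand": -0.5}
    - {"x": 0, "y": 0, "z": 0, "wx": 0, "wy": 0, "wz": 0, "hand": -0.5}
    - {"x": 0, "y": 0, "z": 0, "wx": 0, "wy": 0, "wz": 0, "hand": -0.5}

```text
time: 11.18
tool_pos: [0.5513, 0.2201, 0.0204]
tool_rot: [0.0, -0.043, 0.999, 0.0]
contact_force: [0.2, 0.3, -0.1]
gripper_width: 0.247
grasp_force: 0.0
```

send_rows:
  rows:
    - {"x": 0, "y": 0, "z": 0, "wx": 0, "wy": 0, "wz": 0, "hand": -1}
    - {"x": 0, "y": 0, "z": 0, "wx": 0, "wy": 0, "wz": 0, "hand": -1}
    - {"x": 0, "y": 0, "z": 0, "wx": 0, "wy": 0, "wz": 0, "hand": -1}
    - {"x": 0, "y": 0, "z": 0, "wx": 0, "wy": 0, "wz": 0, "hand": -1}
    - {"x": 0, "y": 0, "z": 0, "wx": 0, "wy": 0, "wz": 0, "hand": -1}
    - {"x": 0, "y": 0, "z": 0, "wx": 0, "wy": 0, "wz": 0, "hand": -1}
    - {"x": 0, "y": 0, "z": 0, "wx": 0, "wy": 0, "wz": 0, "hand": -1}
    - {"x": 0, "y": 0, "z": 0, "wx": 0, "wy": 0, "wz": 0, "hand": -1}
    - {"x": 0, "y": 0, "z": 0, "wx": 0, "wy": 0, "wz": 0, "hand": -1}
    - {"x": 0, "y": 0, "z": 0, "wx": 0, "wy": 0, "wz": 0, "hand": -1}

```text
time: 12.02
tool_pos: [0.5512, 0.2225, 0.0208]
tool_rot: [0.001, -0.043, 0.999, 0.002]
contact_force: [-0.6, 8.3, -0.9]
gripper_width: 0.079
grasp_force: 58.5
```

```bash
python3 - <<'E'
from h import *
go(fx(0,.122,.021),FQ[2]+np.pi/2); print(manip.state()["ft_torque"].round(2))
E
```

```text
t 12.02 pos [0.5512 0.2225 0.0208] yaw 94.9 turn [ 0.006  0.002 -0.001] shift [-0.001 -0.016 -0.002] F [-0.6  8.3 -0.9] w 6.7 g 58.5 q6 -1.4
[1.25 0.05 0.05]
```

send_rows:
  rows:
    - {"x": 0, "y": 0.008, "z": -0.127, "wx": 0, "wy": 0, "wz": 0, "hand": -1}
    - {"x": 0, "y": -0.03, "z": -0.124, "wx": 0, "wy": 0, "wz": 0, "hand": -1}
    - {"x": 0, "y": -0.049, "z": -0.118, "wx": 0, "wy": 0, "wz": 0, "hand": -1}
    - {"x": 0, "y": -0.067, "z": -0.109, "wx": 0, "wy": 0, "wz": 0, "hand": -1}
    - {"x": 0, "y": -0.083, "z": -0.097, "wx": 0, "wy": 0, "wz": 0, "hand": -1}
    - {"x": 0, "y": -0.097, "z": -0.083, "wx": 0, "wy": 0, "wz": 0, "hand": -1}
    - {"x": 0, "y": -0.109, "z": -0.067, "wx": 0, "wy": 0, "wz": 0, "hand": -1}
    - {"x": 0, "y": -0.118, "z": -0.049, "wx": 0, "wy": 0, "wz": 0, "hand": -1}
    - {"x": 0, "y": 0, "z": 0, "wx": 0, "wy": 0, "wz": 0, "hand": -1}
    - {"x": 0, "y": 0, "z": 0, "wx": 0, "wy": 0, "wz": 0, "hand": -1}

```text
time: 12.85
tool_pos: [0.5588, 0.1394, 0.1413]
tool_rot: [0.001, -0.042, 0.999, 0.001]
contact_force: [-9.8, 3.8, 18.0]
gripper_width: 0.071
grasp_force: 60.7
```

```bash
sed -i 's/^FQ=.*/FQ=np.array([.5617,.1019,.0857])/' h.py; python3 - <<'E'
from h import *
a=np.radians(72);go(fx(0,.122*np.cos(a),.0205+.122*np.sin(a)),FQ[2]+np.pi/2); print(manip.state()["ft_torque"].round(2))
E
```

```text
t 12.85 pos [0.5588 0.1394 0.1413] yaw 94.9 turn [ 0.004  0.004 -0.001] shift [0.002 0.    0.032] F [-9.8  3.8 18. ] w 6.0 g 60.7 q6 -1.54
[0.46 1.52 0.1 ]
```

send_rows:
  rows:
    - {"x": 0, "y": 0, "z": 0, "wx": 0, "wy": 0, "wz": 0, "hand": -1}
    - {"x": 0, "y": 0, "z": 0, "wx": 0, "wy": 0, "wz": 0, "hand": -1}
    - {"x": 0, "y": 0, "z": 0, "wx": 0, "wy": 0, "wz": 0, "hand": -1}
    - {"x": 0, "y": 0, "z": 0, "wx": 0, "wy": 0, "wz": 0, "hand": -1}
    - {"x": 0, "y": 0, "z": 0, "wx": 0, "wy": 0, "wz": 0, "hand": -1}
    - {"x": 0, "y": 0, "z": 0, "wx": 0, "wy": 0, "wz": 0, "hand": -1}
    - {"x": 0, "y": 0, "z": 0, "wx": 0, "wy": 0, "wz": 0, "hand": -1}
    - {"x": 0, "y": 0, "z": 0, "wx": 0, "wy": 0, "wz": 0, "hand": -1}
    - {"x": 0, "y": 0, "z": 0, "wx": 0, "wy": 0, "wz": 0, "hand": -1}
    - {"x": 0, "y": 0, "z": 0, "wx": 0, "wy": 0, "wz": 0, "hand": -1}

```text
time: 13.68
tool_pos: [0.5588, 0.14, 0.1412]
tool_rot: [0.001, -0.043, 0.999, 0.001]
contact_force: [-9.8, 3.2, 17.2]
gripper_width: 0.074
grasp_force: 60.7
```

```bash
python3 - <<'E'
from h import *
a=np.radians(72);go(fx(0,.122*np.cos(a),.0205+.122*np.sin(a)),FQ[2]+np.pi/2); print(manip.state()["ft_torque"].round(2))
s=grab_frame("side");cv2.imwrite("pics/m6.png",crop(s,210,110,120,110,5))
E
```

```text
t 13.68 pos [0.5588 0.14   0.1412] yaw 94.9 turn [0.003 0.004 0.   ] shift [ 0.003 -0.003  0.031] F [-9.8  3.2 17.2] w 6.3 g 60.7 q6 -1.54
[0.47 1.48 0.06]
```

View pics/m6.png

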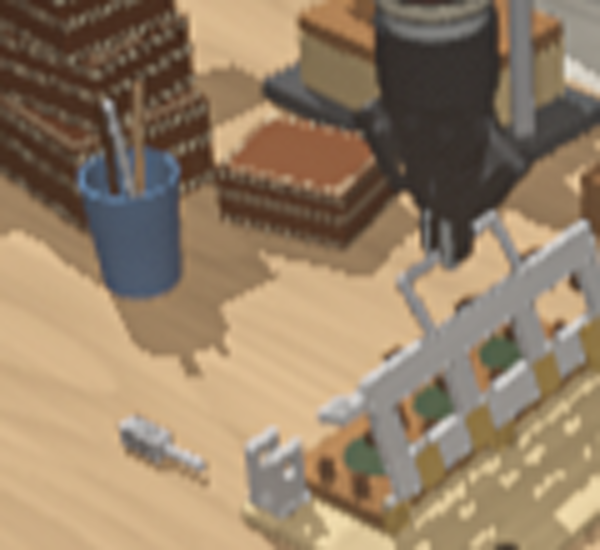

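The frame is about 70° open, gripped at its bar, and the nests are visible and empty. I'll relieve the small offset and swing on.

send_rows:
  rows:
    - {"x": 0.015, "y": 0, "z": -0.03, "wx": 0, "wy": 0, "wz": 0, "hand": -1}
    - {"x": 0, "y": 0, "z": 0, "wx": 0, "wy": 0, "wz": 0, "hand": -1}
    - {"x": 0, "y": -0.124, "z": -0.03, "wx": 0, "wy": 0, "wz": 0, "hand": -1}
    - {"x": 0, "y": -0.127, "z": -0.01, "wx": 0, "wy": 0, "wz": 0, "hand": -1}
    - {"x": 0, "y": -0.127, "z": 0.01, "wx": 0, "wy": 0, "wz": 0, "hand": -1}
    - {"x": 0, "y": -0.124, "z": 0.03, "wx": 0, "wy": 0, "wz": 0, "hand": -1}
    - {"x": 0, "y": -0.118, "z": 0.049, "wx": 0, "wy": 0, "wz": 0, "hand": -1}
    - {"x": 0, "y": -0.109, "z": 0.067, "wx": 0, "wy": 0, "wz": 0, "hand": -1}
    - {"x": 0, "y": 0, "z": 0, "wx": 0, "wy": 0, "wz": 0, "hand": -1}
    - {"x": 0, "y": 0, "z": 0, "wx": 0, "wy": 0, "wz": 0, "hand": -1}

```text
time: 14.57
tool_pos: [0.569, 0.0281, 0.1256]
tool_rot: [0.005, -0.042, 0.999, -0.001]
contact_force: [8.5, -0.9, 0.1]
gripper_width: 0.072
grasp_force: 59.8
```

```bash
python3 - <<'E'
from h import *
a=np.radians(126);go(fx(0,.122*np.cos(a),.025+.122*np.sin(a)),FQ[2]+np.pi/2); print(manip.state()["ft_torque"].round(2))
E
```

```text
t 14.57 pos [0.569  0.0281 0.1256] yaw 94.8 turn [-0.002  0.014 -0.003] shift [0.006 0.017 0.013] F [ 8.5 -0.9  0.1] w 6.1 g 59.8 q6 -1.74
[-0.01 -1.43  0.04]
```

send_rows:
  rows:
    - {"x": -0.012, "y": -0.097, "z": 0.083, "wx": 0, "wy": 0, "wz": 0, "hand": -1}
    - {"x": 0, "y": -0.083, "z": 0.097, "wx": 0, "wy": 0, "wz": 0, "hand": -1}
    - {"x": 0, "y": -0.067, "z": 0.109, "wx": 0, "wy": 0, "wz": 0, "hand": -1}
    - {"x": 0, "y": -0.049, "z": 0.118, "wx": 0, "wy": 0, "wz": 0, "hand": -1}
    - {"x": 0, "y": -0.03, "z": 0.124, "wx": 0, "wy": 0, "wz": 0, "hand": -1}
    - {"x": 0, "y": -0.005, "z": 0.08, "wx": 0, "wy": 0, "wz": 0, "hand": -1}
    - {"x": 0, "y": 0, "z": 0.02, "wx": 0, "wy": 0, "wz": 0, "hand": -1}
    - {"x": 0, "y": 0, "z": 0, "wx": 0, "wy": 0, "wz": 0, "hand": -1}
    - {"x": 0, "y": 0, "z": 0, "wx": 0, "wy": 0, "wz": 0, "hand": -1}
    - {"x": 0, "y": 0, "z": 0, "wx": 0, "wy": 0, "wz": 0, "hand": -1}

```text
time: 15.4
tool_pos: [0.5733, -0.0204, 0.0293]
tool_rot: [0.003, -0.043, 0.999, -0.001]
contact_force: [7.1, -0.2, -3.6]
gripper_width: 0.074
grasp_force: 63.3
```

```bash
python3 - <<'E'
from h import *
go(fx(0,-.122,.0248),FQ[2]+np.pi/2); print(manip.state()["ft_torque"].round(2))
E
```

```text
t 15.4 pos [ 0.5733 -0.0204  0.0293] yaw 94.9 turn [-0.002  0.007 -0.   ] shift [0.007 0.005 0.03 ] F [ 7.1 -0.2 -3.6] w 6.3 g 63.3 q6 -1.82
[-0.06 -1.06  0.12]
```

send_rows:
  rows:
    - {"x": -0.01, "y": 0, "z": 0.015, "wx": 0, "wy": 0, "wz": 0, "hand": -1}
    - {"x": 0, "y": 0, "z": 0.015, "wx": 0, "wy": 0, "wz": 0, "hand": -1}
    - {"x": 0, "y": 0, "z": 0.015, "wx": 0, "wy": 0, "wz": 0, "hand": -1}
    - {"x": 0, "y": 0, "z": 0.01, "wx": 0, "wy": 0, "wz": 0, "hand": -1}
    - {"x": 0, "y": 0, "z": 0, "wx": 0, "wy": 0, "wz": 0, "hand": -1}
    - {"x": 0, "y": 0, "z": 0, "wx": 0, "wy": 0, "wz": 0, "hand": -1}
    - {"x": 0, "y": 0, "z": 0, "wx": 0, "wy": 0, "wz": 0, "hand": -1}
    - {"x": 0, "y": 0, "z": 0, "wx": 0, "wy": 0, "wz": 0, "hand": -1}
    - {"x": 0, "y": 0, "z": 0, "wx": 0, "wy": 0, "wz": 0, "hand": -1}
    - {"x": 0, "y": 0, "z": 0, "wx": 0, "wy": 0, "wz": 0, "hand": -1}

```text
time: 16.23
tool_pos: [0.5735, -0.0204, 0.0252]
tool_rot: [-0.0, -0.043, 0.999, -0.001]
contact_force: [-12.4, -1.1, 27.7]
gripper_width: 0.074
grasp_force: 66.8
```

```bash
python3 - <<'E'
from h import *
go(fx(0,-.122,.0248),FQ[2]+np.pi/2); print(manip.state()["ft_torque"].round(2))
E
```

```text
t 16.23 pos [ 0.5735 -0.0204  0.0252] yaw 94.9 turn [-0.001 -0.001  0.   ] shift [0.009 0.006 0.003] F [-12.4  -1.1  27.7] w 6.3 g 66.8 q6 -1.82
[0.09 2.05 0.11]
```

The frame is against its open stop. I release it, lift and clear the arm to measure.

send_rows:
  rows:
    - {"x": 0, "y": 0, "z": -0.03, "wx": 0, "wy": 0, "wz": 0, "hand": -0.7}
    - {"x": 0, "y": 0, "z": 0, "wx": 0, "wy": 0, "wz": 0, "hand": -0.5}
    - {"x": 0, "y": 0, "z": 0, "wx": 0, "wy": 0, "wz": 0, "hand": -0.5}
    - {"x": 0, "y": 0, "z": 0, "wx": 0, "wy": 0, "wz": 0, "hand": -0.5}
    - {"x": 0, "y": 0, "z": -0.1, "wx": 0, "wy": 0, "wz": 0, "hand": -0.5}
    - {"x": 0, "y": 0, "z": -0.25, "wx": 0, "wy": 0, "wz": 0, "hand": 0}
    - {"x": 0, "y": 0, "z": -0.25, "wx": 0, "wy": 0, "wz": 0, "hand": 0.5}
    - {"x": 0, "y": 0, "z": -0.25, "wx": 0, "wy": 0, "wz": 0, "hand": 1}
    - {"x": 0, "y": 0, "z": -0.25, "wx": 0, "wy": 0, "wz": 0, "hand": 1}
    - {"x": 0, "y": 0, "z": -0.2, "wx": 0, "wy": 0, "wz": 0, "hand": 1}

```text
time: 17.07
tool_pos: [0.5727, -0.0197, 0.222]
tool_rot: [0.001, -0.043, 0.999, -0.0]
contact_force: [1.5, 0.1, 0.8]
gripper_width: 0.936
grasp_force: 0.0
```

send_rows:
  rows:
    - {"x": 0.07, "y": 0.26, "z": 0, "wx": 0, "wy": 0, "wz": 0, "hand": 1}
    - {"x": 0.07, "y": 0.26, "z": 0, "wx": 0, "wy": 0, "wz": 0, "hand": 1}
    - {"x": 0.07, "y": 0.26, "z": 0, "wx": 0, "wy": 0, "wz": 0, "hand": 1}
    - {"x": 0.07, "y": 0.26, "z": 0, "wx": 0, "wy": 0, "wz": 0, "hand": 1}
    - {"x": 0.07, "y": 0.26, "z": 0, "wx": 0, "wy": 0, "wz": 0, "hand": 1}
    - {"x": 0.07, "y": 0.26, "z": 0, "wx": 0, "wy": 0, "wz": 0, "hand": 1}
    - {"x": 0.07, "y": 0.26, "z": 0, "wx": 0, "wy": 0, "wz": 0, "hand": 1}
    - {"x": 0.07, "y": 0.26, "z": 0, "wx": 0, "wy": 0, "wz": 0, "hand": 1}
    - {"x": 0.07, "y": 0.26, "z": 0, "wx": 0, "wy": 0, "wz": 0, "hand": 1}
    - {"x": 0.07, "y": 0.26, "z": 0, "wx": 0, "wy": 0, "wz": 0, "hand": 1}

```text
time: 17.9
tool_pos: [0.4332, 0.3614, 0.2186]
tool_rot: [-0.001, -0.043, 0.999, -0.0]
contact_force: [0.9, -0.5, 0.1]
gripper_width: 1.001
grasp_force: 0.0
```

```bash
sed -i 's/^FQ=.*/FQ=np.array([.5617,.1011,.0857])/' h.py;python3 - <<'E'
from h import *
go(fx(0,-.122,.0248),FQ[2]+np.pi/2)
t=grab_frame("top");s=grab_frame("side");cv2.imwrite("pics/top3.png",t);cv2.imwrite("pics/side3.png",s)
def rect(im,n,c,h,z,N):
    # metric rectification of plane z; px rows = -x, cols = -y (as in the top view)
    src=np.float32([pix(n,(c[0]+a*h,c[1]+b*h,z)) for a,b in((1,1),(1,-1),(-1,-1),(-1,1))])
    H=cv2.getPerspectiveTransform(src,np.float32([[0,0],[N,0],[N,N],[0,N]]));return cv2.warpPerspective(im,H,(N,N),flags=cv2.INTER_CUBIC)
M=np.zeros((600,800,3),np.uint8)
M[:400,:400]=rect(t,"top",fx(0,-.03),.16,.042,400);M[:400,400:]=rect(s,"side",fx(0,-.03),.16,.042,400)
for k,c in enumerate([(.589,-.195),(.587,-.370),(.444,-.392)]):
    for j,(im,n) in enumerate(((t,"top"),(s,"side"))): M[400:532,(2*k+j)*133:(2*k+j)*133+132]=rect(im,n,c,.04,.014,132)
cv2.imwrite("pics/m7.png",M)
E
```

```text
t 17.9 pos [0.4332 0.3614 0.2186] yaw 94.9 turn [-0.001 -0.002 -0.   ] shift [-0.705 -2.616  1.292] F [ 0.9 -0.5  0.1] w 85.1 g 0.0 q6 -1.09
```

View pics/m7.png

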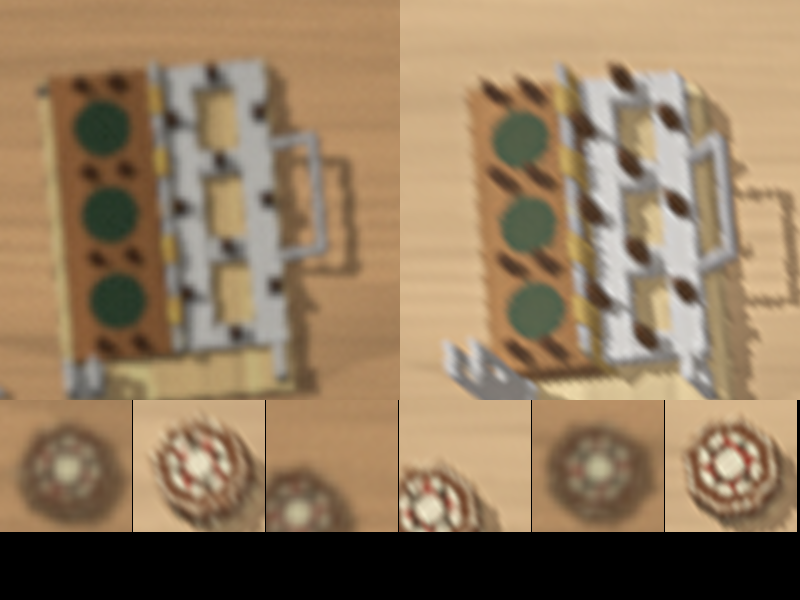

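Rectified view: the frame is fully open at right, with its pockets and dark blocks up. The green nest discs are at about (102,128), (109,214) and (117,300). One lid (lid2) has been knocked about 25 mm towards the robot and slightly left, so I re-measure everything.

```bash
cat >> h.py <<'E'
def rect(im,n,c,h,z,N):
    src=np.float32([pix(n,(c[0]+a*h,c[1]+b*h,z)) for a,b in((1,1),(1,-1),(-1,-1),(-1,1))])
    H=cv2.getPerspectiveTransform(src,np.float32([[0,0],[N,0],[N,N],[0,N]]));return cv2.warpPerspective(im,H,(N,N),flags=cv2.INTER_CUBIC)
def lid(t,s,c):
    """star centre in both views on z=14mm, from the red-blue-free (cream) middle"""
    out=[]
    for im,n in((t,"top"),(s,"side")):
        p=np.array(c,float)
        for _ in range(3):
            N=160;h=.04;r=rect(im,n,p,h,.014,N).astype(float);g=r.min(2)  # cream: all channels high
            yy,xx=np.mgrid[0:N,0:N]-(N-1)/2; m=np.hypot(xx,yy)<(26 if _==0 else 14)
            w=np.clip(g-np.percentile(g[m],60),0,None)*m
            p=p+np.array([-(w*yy).sum(),-(w*xx).sum()])/w.sum()*2*h/N
        out.append(p)
    return out
E
python3 - <<'E'
from h import *
from scipy.optimize import least_squares
t=cv2.imread("pics/top3.png");s=cv2.imread("pics/side3.png")
P=[];
for n,im in(("top",t),("side",s)):
    i=im.astype(int);m=((i[...,1]>i[...,2]+8)&(i[...,1]>i[...,0]-5)).astype(np.uint8)
    k,l,st,ce=cv2.connectedComponentsWithStats(m);R=[]
    for j in range(1,k):
        if st[j,4]>40:
            w=ray(n,ce[j],.026)
            if .4<w[0]<.75 and .05<w[1]<.3: R.append(w)
    R=sorted(R,key=lambda w:w[0]);print(n,[r.round(4) for r in R]);P.append(R)
for R in P+[list((np.array(P[0])+np.array(P[1]))/2)]:
    r=least_squares(lambda q:np.concatenate([(fx(x,.046,.026,q)-w)[:2] for x,w in zip((-.07,0,.07),R)]),FQ);print("pose",r.x.round(4),"res mm",(r.fun*1000).round(1))
N=260;M=np.zeros((520,780,3),np.uint8)
for k,c in enumerate([(.589,-.195),(.556,-.357),(.444,-.392)]):
    a=lid(t,s,c);print(k+1,[x.round(4) for x in a])
    for j,(im,n) in enumerate(((t,"top"),(s,"side"))):
        I=rect(im,n,a[j],.035,.014,N);M[j*N:(j+1)*N,k*N:(k+1)*N]=I
        g=I.astype(float).min(2);yy,xx=np.mgrid[0:N,0:N]-(N-1)/2.;rr=np.hypot(xx,yy)*.07/N;th=np.arctan2(-xx,-yy) # world angle
        for lo,hi in((.008,.013),(.013,.018),(.018,.024),(.024,.031)):
            m=(rr>lo)&(rr<hi);v=g[m]-g[m].mean();z=(v*np.exp(-8j*th[m])).mean();print(n,lo,"amp",abs(z).round(2),"bright dir deg mod45",round(np.degrees(np.angle(z))/8%45,1))
cv2.imwrite("pics/m8.png",M)
E
```

```text
top [array([0.4869, 0.1382, 0.026 ]), array([0.5572, 0.1445, 0.026 ]), array([0.6268, 0.1503, 0.026 ])]
side [array([0.4895, 0.1386, 0.026 ]), array([0.5597, 0.1447, 0.026 ]), array([0.6283, 0.1507, 0.026 ])]
pose [0.5609 0.0985 0.0868] res mm [ 0.3  0.1 -0.3 -0.2 -0.1  0.1]
pose [0.5631 0.0988 0.0868] res mm [-0.  -0.  -0.5 -0.   0.5  0. ]
pose [0.562  0.0987 0.0868] res mm [ 0.2  0.  -0.4 -0.1  0.2  0.1]
1 [array([ 0.5874, -0.1957]), array([ 0.5901, -0.1949])]
top 0.008 amp 0.8 bright dir deg mod45 6.3
top 0.013 amp 3.31 bright dir deg mod45 5.5
top 0.018 amp 1.97 bright dir deg mod45 6.4
top 0.024 amp 0.63 bright dir deg mod45 29.2
side 0.008 amp 4.51 bright dir deg mod45 1.3
side 0.013 amp 14.08 bright dir deg mod45 4.0
side 0.018 amp 2.78 bright dir deg mod45 4.3
side 0.024 amp 0.7 bright dir deg mod45 16.8
2 [array([ 0.5583, -0.3493]), array([ 0.5605, -0.3477])]
top 0.008 amp 0.58 bright dir deg mod45 16.1
top 0.013 amp 3.73 bright dir deg mod45 14.9
top 0.018 amp 2.29 bright dir deg mod45 14.0
top 0.024 amp 0.57 bright dir deg mod45 33.5
side 0.008 amp 3.69 bright dir deg mod45 13.8
side 0.013 amp 14.54 bright dir deg mod45 14.4
side 0.018 amp 3.3 bright dir deg mod45 13.8
side 0.024 amp 2.27 bright dir deg mod45 2.3
3 [array([ 0.4427, -0.3926]), array([ 0.4449, -0.3909])]
top 0.008 amp 1.04 bright dir deg mod45 15.8
top 0.013 amp 3.6 bright dir deg mod45 14.4
top 0.018 amp 2.83 bright dir deg mod45 15.0
top 0.024 amp 0.2 bright dir deg mod45 22.9
side 0.008 amp 6.12 bright dir deg mod45 11.9
side 0.013 amp 18.12 bright dir deg mod45 13.9
side 0.018 amp 1.82 bright dir deg mod45 16.7
side 0.024 amp 1.02 bright dir deg mod45 4.7
```

View pics/m8.png

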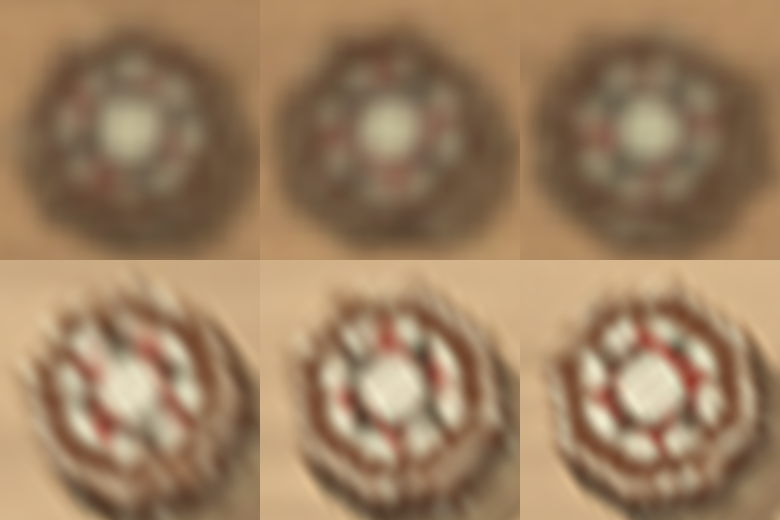

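The rectified lids show a clear 8-fold star: lozenges at 4.5° for lid1 and 14.4° and 14.2° for lid2 and lid3. I still need to know whether the lozenges face the flats or the corners.

```bash
python3 - <<'E'
from h import *
t=cv2.imread("pics/top3.png");s=cv2.imread("pics/side3.png")
L=[([(.5874,-.1957),(.5901,-.1949)],4.5),([(.5583,-.3493),(.5605,-.3477)],14.4),([(.4427,-.3926),(.4449,-.3909)],14.2)]
N=400;yy,xx=np.mgrid[0:N,0:N]-(N-1)/2.;rr=np.hypot(xx,yy)*.08/N;th=np.arctan2(-xx,-yy)
for k,(a,ph) in enumerate(L):
    for c,im,n in((a[0],t,"top"),(a[1],s,"side")):
        I=cv2.GaussianBlur(rect(im,n,c,.04,.014,N),(0,0),6).astype(float).sum(2)
        bg=np.median(I[rr>.037])
        D=np.arange(0,360,3);E=[]
        for d in np.radians(D):
            r=np.arange(.020,.038,.0004);u=(N-1)/2-np.sin(d)*r*N/.08;v=(N-1)/2-np.cos(d)*r*N/.08
            p=cv2.remap(I.astype(np.float32),u.astype(np.float32)[None],v.astype(np.float32)[None],cv2.INTER_LINEAR)[0]
            i=len(p)-1
            lim=(p.min()+p[-5:].mean())/2
            j=np.where(p<lim)[0];E.append(r[j[-1]] if len(j) else np.nan)
        E=np.array(E)*1000;d=np.radians(D)
        cd=np.radians(180 if n=="top" else 222) # direction to the camera: walls seen, skip
        ok=np.isfinite(E)&(np.cos(d-cd)<.3)
        A=np.c_[np.ones_like(d),np.cos(d),np.sin(d),np.cos(2*d),np.sin(2*d),np.cos(8*d),np.sin(8*d)]
        x=np.linalg.lstsq(A[ok],E[ok],rcond=None)[0]
        print(k+1,n,"r0",x[0].round(1),"amp8",np.hypot(*x[5:]).round(2),"corner minus lozenge",round((np.degrees(np.arctan2(x[6],x[5]))/8-ph)%45,1))
E
```

```text
1 top r0 30.8 amp8 0.52 corner minus lozenge 33.5
1 side r0 31.9 amp8 0.72 corner minus lozenge 40.8
2 top r0 33.2 amp8 0.83 corner minus lozenge 17.6
2 side r0 30.5 amp8 0.41 corner minus lozenge 18.3
3 top r0 30.2 amp8 0.65 corner minus lozenge 17.7
3 side r0 30.6 amp8 0.26 corner minus lozenge 10.2
```

Widths will confirm it, but the outline fits favour flats at the lozenges. The robot-frame fixture pose is updated from the bar contact and the nest discs. Going for lid1 first.

```bash
sed -i 's/^FQ=.*/FQ=np.array([.562,.1011,.0868])/' h.py;python3 - <<'E'
from h import *
go((.5888,-.194,.08),np.radians(49.5))
print([fx(x,-.046).round(4) for x in(-.07,0,.07)])
E
```

```text
t 18.0 pos [0.4318 0.364  0.2185] yaw 95.3 turn [-0.    -0.003  1.017] shift [-3.212 -2.149  0.923] F [ 0.6 -0.5 -0.6] w 85.5 g 0.0 q6 -1.1
[array([0.4963, 0.0492, 0.    ]), array([0.566 , 0.0553, 0.    ]), array([0.6357, 0.0613, 0.    ])]
```

send_rows:
  rows:
    - {"x": 0, "y": 0, "z": 0, "wx": 0, "wy": 0, "wz": 0.145, "hand": 1}
    - {"x": 0, "y": 0, "z": 0, "wx": 0, "wy": 0, "wz": 0.145, "hand": 1}
    - {"x": 0, "y": 0, "z": 0, "wx": 0, "wy": 0, "wz": 0.145, "hand": 1}
    - {"x": 0, "y": 0, "z": 0, "wx": 0, "wy": 0, "wz": 0.145, "hand": 1}
    - {"x": 0, "y": 0, "z": 0, "wx": 0, "wy": 0, "wz": 0.145, "hand": 1}
    - {"x": 0, "y": 0, "z": 0, "wx": 0, "wy": 0, "wz": 0.145, "hand": 1}
    - {"x": 0, "y": 0, "z": 0, "wx": 0, "wy": 0, "wz": 0.147, "hand": 1}
    - {"x": -0.214, "y": -0.143, "z": 0, "wx": 0, "wy": 0, "wz": 0, "hand": 1}
    - {"x": -0.214, "y": -0.143, "z": 0, "wx": 0, "wy": 0, "wz": 0, "hand": 1}
    - {"x": -0.214, "y": -0.143, "z": 0, "wx": 0, "wy": 0, "wz": 0, "hand": 1}

```text
time: 18.83
tool_pos: [0.4651, 0.2467, 0.2186]
tool_rot: [-0.001, 0.348, 0.937, -0.001]
contact_force: [0.7, 0.0, -0.1]
gripper_width: 1.0
grasp_force: 0.0
```

send_rows:
  rows:
    - {"x": -0.214, "y": -0.143, "z": 0, "wx": 0, "wy": 0, "wz": 0, "hand": 1}
    - {"x": -0.214, "y": -0.143, "z": 0, "wx": 0, "wy": 0, "wz": 0, "hand": 1}
    - {"x": -0.214, "y": -0.143, "z": 0, "wx": 0, "wy": 0, "wz": 0, "hand": 1}
    - {"x": -0.214, "y": -0.143, "z": 0, "wx": 0, "wy": 0, "wz": 0, "hand": 1}
    - {"x": -0.214, "y": -0.143, "z": 0, "wx": 0, "wy": 0, "wz": 0, "hand": 1}
    - {"x": -0.214, "y": -0.143, "z": 0, "wx": 0, "wy": 0, "wz": 0, "hand": 1}
    - {"x": -0.214, "y": -0.143, "z": 0, "wx": 0, "wy": 0, "wz": 0, "hand": 1}
    - {"x": -0.214, "y": -0.143, "z": 0, "wx": 0, "wy": 0, "wz": 0, "hand": 1}
    - {"x": -0.214, "y": -0.143, "z": 0, "wx": 0, "wy": 0, "wz": 0, "hand": 1}
    - {"x": -0.214, "y": -0.143, "z": 0, "wx": 0, "wy": 0, "wz": 0, "hand": 1}

```text
time: 19.67
tool_pos: [0.5672, -0.1266, 0.2187]
tool_rot: [-0.001, 0.35, 0.937, -0.0]
contact_force: [0.9, 1.0, 0.1]
gripper_width: 1.0
grasp_force: 0.0
```

send_rows:
  rows:
    - {"x": -0.214, "y": -0.143, "z": 0, "wx": 0, "wy": 0, "wz": 0, "hand": 1}
    - {"x": -0.214, "y": -0.143, "z": 0, "wx": 0, "wy": 0, "wz": 0, "hand": 1}
    - {"x": 0, "y": 0, "z": 0.15, "wx": 0, "wy": 0, "wz": 0, "hand": 1}
    - {"x": 0, "y": 0, "z": 0.15, "wx": 0, "wy": 0, "wz": 0, "hand": 1}
    - {"x": 0, "y": 0, "z": 0.15, "wx": 0, "wy": 0, "wz": 0, "hand": 1}
    - {"x": 0, "y": 0, "z": 0.15, "wx": 0, "wy": 0, "wz": 0, "hand": 1}
    - {"x": 0, "y": 0, "z": 0.15, "wx": 0, "wy": 0, "wz": 0, "hand": 1}
    - {"x": 0, "y": 0, "z": 0.15, "wx": 0, "wy": 0, "wz": 0, "hand": 1}
    - {"x": 0, "y": 0, "z": 0, "wx": 0, "wy": 0, "wz": 0, "hand": 1}
    - {"x": 0, "y": 0, "z": 0, "wx": 0, "wy": 0, "wz": 0, "hand": 1}

```text
time: 20.5
tool_pos: [0.5864, -0.1982, 0.0824]
tool_rot: [-0.002, 0.349, 0.937, 0.0]
contact_force: [0.7, -0.8, 0.6]
gripper_width: 1.002
grasp_force: 0.0
```

```bash
python3 - <<'E'
from h import *
go((.5888,-.194,.0),np.radians(49.5))
E
```

```text
t 20.5 pos [ 0.5864 -0.1982  0.0824] yaw 49.1 turn [-0.002 -0.006 -0.009] shift [0.006 0.032 0.55 ] F [ 0.7 -0.8  0.6] w 85.2 g 0.0 q6 -1.3
```

send_rows:
  rows:
    - {"x": 0.006, "y": 0.032, "z": 0.09, "wx": 0, "wy": 0, "wz": -0.009, "hand": 1}
    - {"x": 0, "y": 0, "z": 0.09, "wx": 0, "wy": 0, "wz": 0, "hand": 1}
    - {"x": 0, "y": 0, "z": 0.09, "wx": 0, "wy": 0, "wz": 0, "hand": 1}
    - {"x": 0, "y": 0, "z": 0.09, "wx": 0, "wy": 0, "wz": 0, "hand": 1}
    - {"x": 0, "y": 0, "z": 0.09, "wx": 0, "wy": 0, "wz": 0, "hand": 1}
    - {"x": 0, "y": 0, "z": 0.06, "wx": 0, "wy": 0, "wz": 0, "hand": 1}
    - {"x": 0, "y": 0, "z": 0.04, "wx": 0, "wy": 0, "wz": 0, "hand": 1}
    - {"x": 0, "y": 0, "z": 0, "wx": 0, "wy": 0, "wz": 0, "hand": 1}
    - {"x": 0, "y": 0, "z": 0, "wx": 0, "wy": 0, "wz": 0, "hand": 1}
    - {"x": 0, "y": 0, "z": 0, "wx": 0, "wy": 0, "wz": 0, "hand": 0.6}

```text
time: 21.33
tool_pos: [0.5913, -0.1946, 0.003]
tool_rot: [0.001, 0.346, 0.938, -0.0]
contact_force: [0.0, 0.3, -0.0]
gripper_width: 0.886
grasp_force: 0.0
```

send_rows:
  rows:
    - {"x": 0, "y": 0, "z": 0, "wx": 0, "wy": 0, "wz": 0, "hand": 0.5}
    - {"x": 0, "y": 0, "z": 0, "wx": 0, "wy": 0, "wz": 0, "hand": 0.4}
    - {"x": 0, "y": 0, "z": 0, "wx": 0, "wy": 0, "wz": 0, "hand": 0.1}
    - {"x": 0, "y": 0, "z": 0, "wx": 0, "wy": 0, "wz": 0, "hand": -0.2}
    - {"x": 0, "y": 0, "z": 0, "wx": 0, "wy": 0, "wz": 0, "hand": -0.2}
    - {"x": 0, "y": 0, "z": 0, "wx": 0, "wy": 0, "wz": 0, "hand": -0.2}
    - {"x": 0, "y": 0, "z": 0, "wx": 0, "wy": 0, "wz": 0, "hand": -0.2}
    - {"x": 0, "y": 0, "z": 0, "wx": 0, "wy": 0, "wz": 0, "hand": -0.2}
    - {"x": 0, "y": 0, "z": 0, "wx": 0, "wy": 0, "wz": 0, "hand": -0.2}
    - {"x": 0, "y": 0, "z": 0, "wx": 0, "wy": 0, "wz": 0, "hand": -0.2}

```text
time: 22.17
tool_pos: [0.5917, -0.1947, 0.0044]
tool_rot: [0.001, 0.346, 0.938, -0.0]
contact_force: [-1.4, 0.5, 6.9]
gripper_width: 0.649
grasp_force: 62.0
```

```bash
python3 - <<'E'
from h import *
go((.5888,-.194,.0),np.radians(-40.5))
print(manip.state()["ft_torque"].round(2))
E
```

```text
t 22.17 pos [ 0.5917 -0.1947  0.0044] yaw 49.5 turn [-1.000e-03  3.000e-03 -1.999e+00] shift [0.009 0.018 0.029] F [-1.4  0.5  6.9] w 55.2 g 62.0 q6 -1.3
[0.19 0.24 0.02]
```

Width 55 mm means it is on the flats. Now the squeeze across the other pair, to centre it.

send_rows:
  rows:
    - {"x": 0, "y": 0, "z": 0, "wx": 0, "wy": 0, "wz": 0, "hand": 0.5}
    - {"x": 0, "y": 0, "z": -0.03, "wx": 0, "wy": 0, "wz": 0, "hand": 1}
    - {"x": 0, "y": 0, "z": 0, "wx": 0, "wy": 0, "wz": 0, "hand": 1}
    - {"x": 0, "y": 0, "z": 0, "wx": 0, "wy": 0, "wz": 0.143, "hand": 1}
    - {"x": 0, "y": 0, "z": 0, "wx": 0, "wy": 0, "wz": 0.143, "hand": 1}
    - {"x": 0, "y": 0, "z": 0, "wx": 0, "wy": 0, "wz": 0.143, "hand": 1}
    - {"x": 0, "y": 0, "z": 0, "wx": 0, "wy": 0, "wz": 0.143, "hand": 1}
    - {"x": 0, "y": 0, "z": 0, "wx": 0, "wy": 0, "wz": 0.143, "hand": 1}
    - {"x": 0, "y": 0, "z": 0, "wx": 0, "wy": 0, "wz": 0.143, "hand": 1}
    - {"x": 0, "y": 0, "z": 0, "wx": 0, "wy": 0, "wz": 0.143, "hand": 1}

```text
time: 23.0
tool_pos: [0.5906, -0.1943, 0.0067]
tool_rot: [0.0, 0.681, 0.732, -0.0]
contact_force: [0.5, 0.7, 0.6]
gripper_width: 1.006
grasp_force: 0.0
```

send_rows:
  rows:
    - {"x": 0, "y": 0, "z": 0, "wx": 0, "wy": 0, "wz": 0.143, "hand": 1}
    - {"x": 0, "y": 0, "z": 0, "wx": 0, "wy": 0, "wz": 0.143, "hand": 1}
    - {"x": 0, "y": 0, "z": 0, "wx": 0, "wy": 0, "wz": 0.143, "hand": 1}
    - {"x": 0, "y": 0, "z": 0, "wx": 0, "wy": 0, "wz": 0.143, "hand": 1}
    - {"x": 0, "y": 0, "z": 0, "wx": 0, "wy": 0, "wz": 0.143, "hand": 1}
    - {"x": 0, "y": 0, "z": 0, "wx": 0, "wy": 0, "wz": 0.143, "hand": 1}
    - {"x": 0, "y": 0, "z": 0, "wx": 0, "wy": 0, "wz": 0.141, "hand": 1}
    - {"x": 0, "y": 0, "z": 0, "wx": 0, "wy": 0, "wz": 0, "hand": 0.5}
    - {"x": 0, "y": 0, "z": 0, "wx": 0, "wy": 0, "wz": 0, "hand": 0.3}
    - {"x": 0, "y": 0, "z": 0, "wx": 0, "wy": 0, "wz": 0, "hand": 0}

```text
time: 23.83
tool_pos: [0.5909, -0.1945, 0.0079]
tool_rot: [0.0, 0.907, 0.42, -0.0]
contact_force: [-1.3, 0.6, 3.7]
gripper_width: 0.636
grasp_force: 62.5
```

send_rows:
  rows:
    - {"x": 0, "y": 0, "z": 0, "wx": 0, "wy": 0, "wz": 0, "hand": -0.2}
    - {"x": 0, "y": 0, "z": 0, "wx": 0, "wy": 0, "wz": 0, "hand": -0.2}
    - {"x": 0, "y": 0, "z": 0, "wx": 0, "wy": 0, "wz": 0, "hand": -0.2}
    - {"x": 0, "y": 0, "z": 0, "wx": 0, "wy": 0, "wz": 0, "hand": -0.2}
    - {"x": 0, "y": 0, "z": 0, "wx": 0, "wy": 0, "wz": 0, "hand": -0.2}
    - {"x": 0, "y": 0, "z": 0, "wx": 0, "wy": 0, "wz": 0, "hand": -0.2}
    - {"x": 0, "y": 0, "z": 0, "wx": 0, "wy": 0, "wz": 0, "hand": -0.2}
    - {"x": 0, "y": 0, "z": 0, "wx": 0, "wy": 0, "wz": 0, "hand": -0.2}
    - {"x": 0, "y": 0, "z": 0, "wx": 0, "wy": 0, "wz": 0, "hand": -0.2}
    - {"x": 0, "y": 0, "z": 0, "wx": 0, "wy": 0, "wz": 0, "hand": -0.2}

```text
time: 24.67
tool_pos: [0.591, -0.1945, 0.0081]
tool_rot: [0.0, 0.908, 0.42, 0.0]
contact_force: [-2.2, 1.2, 5.6]
gripper_width: 0.632
grasp_force: 61.6
```

```bash
python3 - <<'E'
from h import *
p=fx(.07,-.046); go((p[0],p[1],.11),FQ[2]-np.pi/4)
print(p,manip.state()["ft_torque"].round(2))
E
```

```text
t 24.67 pos [ 0.591  -0.1945  0.0081] yaw -40.3 turn [ 0.001 -0.    -0.007] shift [ 1.498 -0.869 -0.679] F [-2.2  1.2  5.6] w 53.7 g 61.6 q6 0.27
[0.63572426 0.06134155 0.        ] [0.2  0.53 0.03]
```

```bash
sed -i 's/^FQ=.*/FQ=np.array([.564,.1004,.0868])/' h.py;python3 - <<'E'
from h import *
p=fx(.07,-.046); go((p[0],p[1],.11),FQ[2]-np.pi/4);print(p)
E
```

```text
t 24.67 pos [ 0.591  -0.1945  0.0081] yaw -40.3 turn [ 0.001 -0.    -0.007] shift [ 1.503 -0.856 -0.679] F [-2.2  1.2  5.6] w 53.7 g 61.6 q6 0.27
[0.63772426 0.06064155 0.        ]
```

send_rows:
  rows:
    - {"x": 0, "y": 0, "z": -0.1, "wx": 0, "wy": 0, "wz": -0.007, "hand": -0.2}
    - {"x": 0, "y": 0, "z": -0.15, "wx": 0, "wy": 0, "wz": 0, "hand": -0.2}
    - {"x": 0, "y": 0, "z": -0.2, "wx": 0, "wy": 0, "wz": 0, "hand": -0.2}
    - {"x": 0, "y": 0, "z": -0.2, "wx": 0, "wy": 0, "wz": 0, "hand": -0.2}
    - {"x": 0, "y": 0, "z": -0.03, "wx": 0, "wy": 0, "wz": 0, "hand": -0.2}
    - {"x": 0, "y": 0, "z": 0, "wx": 0, "wy": 0, "wz": 0, "hand": -0.2}
    - {"x": 0, "y": 0, "z": 0, "wx": 0, "wy": 0, "wz": 0, "hand": -0.2}
    - {"x": 0.15, "y": -0.09, "z": 0, "wx": 0, "wy": 0, "wz": 0, "hand": -0.2}
    - {"x": 0.15, "y": -0.09, "z": 0, "wx": 0, "wy": 0, "wz": 0, "hand": -0.2}
    - {"x": 0.15, "y": -0.09, "z": 0, "wx": 0, "wy": 0, "wz": 0, "hand": -0.2}

```text
time: 25.5
tool_pos: [0.6015, -0.1156, 0.106]
tool_rot: [-0.002, 0.907, 0.421, -0.002]
contact_force: [0.0, -0.6, -0.4]
gripper_width: 0.623
grasp_force: 62.9
```

send_rows:
  rows:
    - {"x": 0.15, "y": -0.09, "z": 0, "wx": 0, "wy": 0, "wz": 0, "hand": -0.2}
    - {"x": 0.15, "y": -0.09, "z": 0, "wx": 0, "wy": 0, "wz": 0, "hand": -0.2}
    - {"x": 0.15, "y": -0.09, "z": 0, "wx": 0, "wy": 0, "wz": 0, "hand": -0.2}
    - {"x": 0.15, "y": -0.09, "z": 0, "wx": 0, "wy": 0, "wz": 0, "hand": -0.2}
    - {"x": 0.15, "y": -0.09, "z": 0, "wx": 0, "wy": 0, "wz": 0, "hand": -0.2}
    - {"x": 0.13, "y": -0.08, "z": 0, "wx": 0, "wy": 0, "wz": 0, "hand": -0.2}
    - {"x": 0.1, "y": -0.06, "z": 0, "wx": 0, "wy": 0, "wz": 0, "hand": -0.2}
    - {"x": 0, "y": 0, "z": 0, "wx": 0, "wy": 0, "wz": 0, "hand": -0.2}
    - {"x": 0, "y": 0, "z": 0, "wx": 0, "wy": 0, "wz": 0, "hand": -0.2}
    - {"x": 0, "y": 0, "z": 0, "wx": 0, "wy": 0, "wz": 0, "hand": -0.2}

```text
time: 26.33
tool_pos: [0.6293, 0.0523, 0.107]
tool_rot: [-0.0, 0.907, 0.421, -0.001]
contact_force: [-1.1, -0.2, -0.3]
gripper_width: 0.627
grasp_force: 62.9
```

```bash
python3 - <<'E'
from h import *
p=fx(.07,-.046); go((p[0],p[1],.05),FQ[2]-np.pi/4)
E
```

```text
t 26.33 pos [0.6293 0.0523 0.107 ] yaw -40.1 turn [-0.003  0.003 -0.003] shift [0.079 0.008 0.38 ] F [-1.1 -0.2 -0.3] w 53.3 g 62.9 q6 0.67
```

send_rows:
  rows:
    - {"x": 0.079, "y": 0.008, "z": 0, "wx": 0, "wy": 0, "wz": -0.003, "hand": -0.2}
    - {"x": 0, "y": 0, "z": 0, "wx": 0, "wy": 0, "wz": 0, "hand": -0.2}
    - {"x": 0, "y": 0, "z": 0.1, "wx": 0, "wy": 0, "wz": 0, "hand": -0.2}
    - {"x": 0, "y": 0, "z": 0.1, "wx": 0, "wy": 0, "wz": 0, "hand": -0.2}
    - {"x": 0, "y": 0, "z": 0.1, "wx": 0, "wy": 0, "wz": 0, "hand": -0.2}
    - {"x": 0, "y": 0, "z": 0.06, "wx": 0, "wy": 0, "wz": 0, "hand": -0.2}
    - {"x": 0, "y": 0, "z": 0.04, "wx": 0, "wy": 0, "wz": 0, "hand": -0.2}
    - {"x": 0, "y": 0, "z": 0.04, "wx": 0, "wy": 0, "wz": 0, "hand": -0.2}
    - {"x": 0, "y": 0, "z": 0.02, "wx": 0, "wy": 0, "wz": 0, "hand": -0.2}
    - {"x": 0, "y": 0, "z": 0, "wx": 0, "wy": 0, "wz": 0, "hand": -0.2}

```text
time: 27.17
tool_pos: [0.6371, 0.0614, 0.0388]
tool_rot: [-0.001, 0.906, 0.422, -0.002]
contact_force: [-5.5, -0.5, 1.7]
gripper_width: 0.626
grasp_force: 63.5
```

```bash
python3 - <<'E'
from h import *
p=fx(.07,-.046); go((p[0],p[1],.034),FQ[2]-np.pi/4);print(manip.state()["ft_torque"].round(2))
E
```

```text
t 27.17 pos [0.6371 0.0614 0.0388] yaw -40.0 turn [-0.005  0.004 -0.   ] shift [-0.001  0.006  0.032] F [-5.5 -0.5  1.7] w 53.2 g 63.5 q6 0.68
[ 0.09  0.95 -0.12]
```

send_rows:
  rows:
    - {"x": 0, "y": 0, "z": 0.015, "wx": 0, "wy": 0, "wz": 0, "hand": -0.2}
    - {"x": 0, "y": 0, "z": 0.015, "wx": 0, "wy": 0, "wz": 0, "hand": -0.2}
    - {"x": 0, "y": 0, "z": 0.005, "wx": 0, "wy": 0, "wz": 0, "hand": -0.2}
    - {"x": 0, "y": 0, "z": 0, "wx": 0, "wy": 0, "wz": 0, "hand": -0.2}
    - {"x": 0, "y": 0, "z": 0, "wx": 0, "wy": 0, "wz": 0, "hand": -0.2}
    - {"x": 0, "y": 0, "z": 0, "wx": 0, "wy": 0, "wz": 0, "hand": -0.2}
    - {"x": 0, "y": 0, "z": 0, "wx": 0, "wy": 0, "wz": 0, "hand": -0.2}
    - {"x": 0, "y": 0, "z": 0, "wx": 0, "wy": 0, "wz": 0, "hand": -0.2}
    - {"x": 0, "y": 0, "z": 0, "wx": 0, "wy": 0, "wz": 0, "hand": -0.2}
    - {"x": 0, "y": 0, "z": 0, "wx": 0, "wy": 0, "wz": 0, "hand": -0.2}

```text
time: 28.0
tool_pos: [0.6371, 0.0613, 0.0359]
tool_rot: [-0.001, 0.906, 0.422, -0.003]
contact_force: [-12.3, -0.1, 11.4]
gripper_width: 0.625
grasp_force: 65.8
```

```bash
python3 - <<'E'
from h import *
p=fx(.07,-.046); go((p[0],p[1],.034),FQ[2]-np.pi/4)
E
```

```text
t 28.0 pos [0.6371 0.0613 0.0359] yaw -40.0 turn [-0.006  0.005 -0.   ] shift [-0.     0.006  0.012] F [-12.3  -0.1  11.4] w 53.1 g 65.8 q6 0.68
```

send_rows:
  rows:
    - {"x": 0, "y": 0, "z": -0.005, "wx": 0, "wy": 0, "wz": 0, "hand": 0.4}
    - {"x": 0, "y": 0, "z": 0, "wx": 0, "wy": 0, "wz": 0, "hand": 0.5}
    - {"x": 0, "y": 0, "z": 0, "wx": 0, "wy": 0, "wz": 0, "hand": 0.6}
    - {"x": 0, "y": 0, "z": 0, "wx": 0, "wy": 0, "wz": 0, "hand": 0.6}
    - {"x": 0, "y": 0, "z": -0.05, "wx": 0, "wy": 0, "wz": 0, "hand": 0.6}
    - {"x": 0, "y": 0, "z": -0.1, "wx": 0, "wy": 0, "wz": 0, "hand": 0.6}
    - {"x": 0, "y": 0, "z": -0.25, "wx": 0, "wy": 0, "wz": 0, "hand": 1}
    - {"x": 0, "y": 0, "z": -0.25, "wx": 0, "wy": 0, "wz": 0, "hand": 1}
    - {"x": 0, "y": 0, "z": 0, "wx": 0, "wy": 0, "wz": -0.105, "hand": 1}
    - {"x": 0, "y": 0, "z": 0, "wx": 0, "wy": 0, "wz": -0.105, "hand": 1}

```text
time: 28.83
tool_pos: [0.6422, 0.061, 0.1395]
tool_rot: [0.003, 0.868, 0.497, 0.004]
contact_force: [-0.4, -1.0, -1.0]
gripper_width: 1.0
grasp_force: 0.0
```

```bash
sed -i 's/^FQ=.*/FQ=np.array([.563,.1004,.0868])/' h.py;python3 - <<'E'
from h import *
go((.5616,-.3477,.09),np.radians(-30.6))
E
```

```text
t 28.83 pos [0.6422 0.061  0.1395] yaw -30.3 turn [ 0.011 -0.006  0.006] shift [-2.619  0.924  0.33 ] F [-0.4 -1.  -1. ] w 85.0 g 0.0 q6 0.51
```

send_rows:
  rows:
    - {"x": -0.238, "y": 0.084, "z": 0, "wx": 0, "wy": 0, "wz": 0, "hand": 1}
    - {"x": -0.238, "y": 0.084, "z": 0, "wx": 0, "wy": 0, "wz": 0, "hand": 1}
    - {"x": -0.238, "y": 0.084, "z": 0, "wx": 0, "wy": 0, "wz": 0, "hand": 1}
    - {"x": -0.238, "y": 0.084, "z": 0, "wx": 0, "wy": 0, "wz": 0, "hand": 1}
    - {"x": -0.238, "y": 0.084, "z": 0, "wx": 0, "wy": 0, "wz": 0, "hand": 1}
    - {"x": -0.238, "y": 0.084, "z": 0, "wx": 0, "wy": 0, "wz": 0, "hand": 1}
    - {"x": -0.238, "y": 0.084, "z": 0, "wx": 0, "wy": 0, "wz": 0, "hand": 1}
    - {"x": -0.238, "y": 0.084, "z": 0, "wx": 0, "wy": 0, "wz": 0, "hand": 1}
    - {"x": -0.238, "y": 0.084, "z": 0, "wx": 0, "wy": 0, "wz": 0, "hand": 1}
    - {"x": -0.238, "y": 0.084, "z": 0, "wx": 0, "wy": 0, "wz": 0, "hand": 1}

```text
time: 29.67
tool_pos: [0.5658, -0.3126, 0.1349]
tool_rot: [0.001, 0.869, 0.496, 0.001]
contact_force: [0.4, -0.5, -0.1]
gripper_width: 1.002
grasp_force: 0.0
```

send_rows:
  rows:
    - {"x": -0.238, "y": 0.084, "z": 0, "wx": 0, "wy": 0, "wz": 0, "hand": 1}
    - {"x": 0, "y": 0, "z": 0, "wx": 0, "wy": 0, "wz": 0, "hand": 1}
    - {"x": 0, "y": 0, "z": 0.08, "wx": 0, "wy": 0, "wz": 0, "hand": 1}
    - {"x": 0, "y": 0, "z": 0.08, "wx": 0, "wy": 0, "wz": 0, "hand": 1}
    - {"x": 0, "y": 0, "z": 0.08, "wx": 0, "wy": 0, "wz": 0, "hand": 1}
    - {"x": 0, "y": 0, "z": 0.08, "wx": 0, "wy": 0, "wz": 0, "hand": 1}
    - {"x": 0, "y": 0, "z": 0, "wx": 0, "wy": 0, "wz": 0, "hand": 1}
    - {"x": 0, "y": 0, "z": 0, "wx": 0, "wy": 0, "wz": 0, "hand": 1}
    - {"x": 0, "y": 0, "z": 0, "wx": 0, "wy": 0, "wz": 0, "hand": 1}
    - {"x": 0, "y": 0, "z": 0, "wx": 0, "wy": 0, "wz": 0, "hand": 1}

```text
time: 30.5
tool_pos: [0.5592, -0.3475, 0.0856]
tool_rot: [0.001, 0.868, 0.496, 0.0]
contact_force: [-0.2, -0.4, 0.6]
gripper_width: 1.001
grasp_force: 0.0
```

```bash
python3 - <<'E'
from h import *
go((.5616,-.3477,.007),np.radians(-30.6))
t=grab_frame("top");s=grab_frame("side");cv2.imwrite("pics/top4.png",t);cv2.imwrite("pics/side4.png",s)
M=np.zeros((600,800,3),np.uint8);M[:400]=crop(s,230,160,240,120,10/3);M[400:,:320]=crop(t,250,150,160,100,2)
cv2.imwrite("pics/m9.png",M)
E
```

```text
t 30.5 pos [ 0.5592 -0.3475  0.0856] yaw -30.5 turn [0.002 0.    0.001] shift [0.007 0.015 0.524] F [-0.2 -0.4  0.6] w 85.1 g 0.0 q6 -0.14
```

View pics/m9.png

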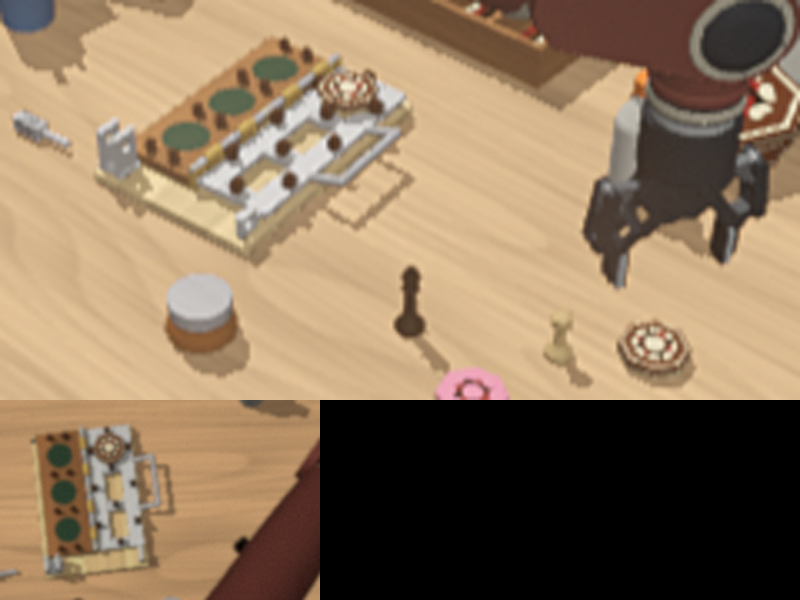

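Lid1 sits level in the far pocket, at about (335,187) in the side view. The gripper is above lid2, but the pawn, base near (397,266), is close to where one finger would go. I'll check that.

```bash
python3 - <<'E'
from h import *
w=ray("side",(230+558*.3,160+354*.3),.006);d=w[:2]-[.5605,-.3477];print(w,np.hypot(*d),np.degrees(np.arctan2(d[1],d[0])))
w=ray("top",(401.5,207.5),.01);print(w)
E
```

```text
[ 0.50393397 -0.29314047  0.006     ] 0.07859044488335858 136.03442850539906
[ 0.50078259 -0.29329172  0.01      ]
```

send_rows:
  rows:
    - {"x": 0.007, "y": 0.015, "z": 0, "wx": 0, "wy": 0, "wz": 0.144, "hand": 0.8}
    - {"x": 0, "y": 0, "z": 0, "wx": 0, "wy": 0, "wz": 0.143, "hand": 0.8}
    - {"x": 0, "y": 0, "z": 0, "wx": 0, "wy": 0, "wz": 0.143, "hand": 0.8}
    - {"x": 0, "y": 0, "z": 0, "wx": 0, "wy": 0, "wz": 0.143, "hand": 0.8}
    - {"x": 0, "y": 0, "z": 0, "wx": 0, "wy": 0, "wz": 0.143, "hand": 0.8}
    - {"x": 0, "y": 0, "z": 0, "wx": 0, "wy": 0, "wz": 0.143, "hand": 0.8}
    - {"x": 0, "y": 0, "z": 0, "wx": 0, "wy": 0, "wz": 0.143, "hand": 0.8}
    - {"x": 0, "y": 0, "z": 0.08, "wx": 0, "wy": 0, "wz": 0, "hand": 0.8}
    - {"x": 0, "y": 0, "z": 0.08, "wx": 0, "wy": 0, "wz": 0, "hand": 0.8}
    - {"x": 0, "y": 0, "z": 0.08, "wx": 0, "wy": 0, "wz": 0, "hand": 0.8}

```text
time: 31.43
tool_pos: [0.5608, -0.3476, 0.0475]
tool_rot: [-0.0, 0.992, 0.126, -0.0]
contact_force: [0.2, -0.2, 0.2]
gripper_width: 0.901
grasp_force: 0.0
```

send_rows:
  rows:
    - {"x": 0, "y": 0, "z": 0.08, "wx": 0, "wy": 0, "wz": 0, "hand": 0.8}
    - {"x": 0, "y": 0, "z": 0.08, "wx": 0, "wy": 0, "wz": 0, "hand": 0.8}
    - {"x": 0, "y": 0, "z": 0.08, "wx": 0, "wy": 0, "wz": 0, "hand": 0.8}
    - {"x": 0, "y": 0, "z": 0.04, "wx": 0, "wy": 0, "wz": 0, "hand": 0.8}
    - {"x": 0, "y": 0, "z": 0, "wx": 0, "wy": 0, "wz": 0, "hand": 0.6}
    - {"x": 0, "y": 0, "z": 0, "wx": 0, "wy": 0, "wz": 0, "hand": 0.4}
    - {"x": 0, "y": 0, "z": 0, "wx": 0, "wy": 0, "wz": 0, "hand": 0.1}
    - {"x": 0, "y": 0, "z": 0, "wx": 0, "wy": 0, "wz": 0, "hand": -0.2}
    - {"x": 0, "y": 0, "z": 0, "wx": 0, "wy": 0, "wz": 0, "hand": -0.2}
    - {"x": 0, "y": 0, "z": 0, "wx": 0, "wy": 0, "wz": 0, "hand": -0.2}

```text
time: 32.27
tool_pos: [0.5617, -0.3483, 0.0079]
tool_rot: [0.001, 0.992, 0.125, 0.001]
contact_force: [0.8, -0.1, 2.3]
gripper_width: 0.621
grasp_force: 63.1
```

```bash
python3 - <<'E'
from h import *
go((.5616,-.3477,.007),np.radians(14.4))
E
```

```text
t 32.27 pos [ 0.5617 -0.3483  0.0079] yaw -75.7 turn [ 0.    -0.003  1.999] shift [-0.004 -0.     0.006] F [ 0.8 -0.1  2.3] w 52.8 g 63.1 q6 0.65
```

Width matches the flats. Open, turn back 90° and grip.

send_rows:
  rows:
    - {"x": 0, "y": 0, "z": 0, "wx": 0, "wy": 0, "wz": 0, "hand": 0.5}
    - {"x": 0, "y": 0, "z": 0, "wx": 0, "wy": 0, "wz": 0, "hand": 0.8}
    - {"x": 0, "y": 0, "z": 0, "wx": 0, "wy": 0, "wz": 0, "hand": 0.8}
    - {"x": 0, "y": 0, "z": 0, "wx": 0, "wy": 0, "wz": -0.143, "hand": 0.8}
    - {"x": 0, "y": 0, "z": 0, "wx": 0, "wy": 0, "wz": -0.143, "hand": 0.8}
    - {"x": 0, "y": 0, "z": 0, "wx": 0, "wy": 0, "wz": -0.143, "hand": 0.8}
    - {"x": 0, "y": 0, "z": 0, "wx": 0, "wy": 0, "wz": -0.143, "hand": 0.8}
    - {"x": 0, "y": 0, "z": 0, "wx": 0, "wy": 0, "wz": -0.143, "hand": 0.8}
    - {"x": 0, "y": 0, "z": 0, "wx": 0, "wy": 0, "wz": -0.143, "hand": 0.8}
    - {"x": 0, "y": 0, "z": 0, "wx": 0, "wy": 0, "wz": -0.143, "hand": 0.8}

```text
time: 33.1
tool_pos: [0.5608, -0.3476, 0.0065]
tool_rot: [-0.0, 0.867, 0.498, -0.0]
contact_force: [0.1, -0.2, -0.1]
gripper_width: 0.901
grasp_force: 0.0
```

send_rows:
  rows:
    - {"x": 0, "y": 0, "z": 0, "wx": 0, "wy": 0, "wz": -0.143, "hand": 0.8}
    - {"x": 0, "y": 0, "z": 0, "wx": 0, "wy": 0, "wz": -0.143, "hand": 0.8}
    - {"x": 0, "y": 0, "z": 0, "wx": 0, "wy": 0, "wz": -0.143, "hand": 0.8}
    - {"x": 0, "y": 0, "z": 0, "wx": 0, "wy": 0, "wz": -0.143, "hand": 0.8}
    - {"x": 0, "y": 0, "z": 0, "wx": 0, "wy": 0, "wz": -0.143, "hand": 0.8}
    - {"x": 0, "y": 0, "z": 0, "wx": 0, "wy": 0, "wz": -0.143, "hand": 0.8}
    - {"x": 0, "y": 0, "z": 0, "wx": 0, "wy": 0, "wz": -0.141, "hand": 0.8}
    - {"x": 0, "y": 0, "z": 0, "wx": 0, "wy": 0, "wz": 0, "hand": 0.5}
    - {"x": 0, "y": 0, "z": 0, "wx": 0, "wy": 0, "wz": 0, "hand": 0.3}
    - {"x": 0, "y": 0, "z": 0, "wx": 0, "wy": 0, "wz": 0, "hand": 0}

```text
time: 33.93
tool_pos: [0.5614, -0.3481, 0.0077]
tool_rot: [0.0, 0.614, 0.789, 0.0]
contact_force: [-1.6, 0.9, 5.6]
gripper_width: 0.622
grasp_force: 62.0
```

send_rows:
  rows:
    - {"x": 0, "y": 0, "z": 0, "wx": 0, "wy": 0, "wz": 0, "hand": -0.2}
    - {"x": 0, "y": 0, "z": 0, "wx": 0, "wy": 0, "wz": 0, "hand": -0.2}
    - {"x": 0, "y": 0, "z": 0, "wx": 0, "wy": 0, "wz": 0, "hand": -0.2}
    - {"x": 0, "y": 0, "z": 0, "wx": 0, "wy": 0, "wz": 0, "hand": -0.2}
    - {"x": 0, "y": 0, "z": -0.1, "wx": 0, "wy": 0, "wz": 0, "hand": -0.2}
    - {"x": 0, "y": 0, "z": -0.2, "wx": 0, "wy": 0, "wz": 0, "hand": -0.2}
    - {"x": 0, "y": 0, "z": -0.2, "wx": 0, "wy": 0, "wz": 0, "hand": -0.2}
    - {"x": 0, "y": 0, "z": -0.2, "wx": 0, "wy": 0, "wz": 0, "hand": -0.2}
    - {"x": 0, "y": 0, "z": 0, "wx": 0, "wy": 0, "wz": 0, "hand": -0.2}
    - {"x": 0, "y": 0, "z": 0, "wx": 0, "wy": 0, "wz": 0, "hand": -0.2}

```text
time: 34.77
tool_pos: [0.5625, -0.3489, 0.1155]
tool_rot: [0.003, 0.614, 0.79, -0.0]
contact_force: [-0.3, -0.3, -0.7]
gripper_width: 0.625
grasp_force: 62.9
```

```bash
python3 - <<'E'
from h import *
p=fx(0,-.046);go((p[0],p[1],.11),FQ[2]+np.pi/4)
E
```

```text
t 34.77 pos [ 0.5625 -0.3489  0.1155] yaw 14.3 turn [ 0.003  0.007 -0.793] shift [1.707 2.079 0.037] F [-0.3 -0.3 -0.7] w 53.1 g 62.9 q6 -0.92
```

send_rows:
  rows:
    - {"x": 0, "y": 0, "z": 0, "wx": 0, "wy": 0, "wz": -0.132, "hand": -0.2}
    - {"x": 0, "y": 0, "z": 0, "wx": 0, "wy": 0, "wz": -0.132, "hand": -0.2}
    - {"x": 0, "y": 0, "z": 0, "wx": 0, "wy": 0, "wz": -0.132, "hand": -0.2}
    - {"x": 0, "y": 0, "z": 0, "wx": 0, "wy": 0, "wz": -0.132, "hand": -0.2}
    - {"x": 0, "y": 0, "z": 0, "wx": 0, "wy": 0, "wz": -0.132, "hand": -0.2}
    - {"x": 0, "y": 0, "z": 0, "wx": 0, "wy": 0, "wz": -0.133, "hand": -0.2}
    - {"x": 0.1, "y": 0.12, "z": 0, "wx": 0, "wy": 0, "wz": 0, "hand": -0.2}
    - {"x": 0.17, "y": 0.208, "z": 0, "wx": 0, "wy": 0, "wz": 0, "hand": -0.2}
    - {"x": 0.17, "y": 0.208, "z": 0, "wx": 0, "wy": 0, "wz": 0, "hand": -0.2}
    - {"x": 0.17, "y": 0.208, "z": 0, "wx": 0, "wy": 0, "wz": 0, "hand": -0.2}

```text
time: 35.6
tool_pos: [0.561, -0.2017, 0.1096]
tool_rot: [-0.002, 0.343, 0.939, 0.0]
contact_force: [0.4, -0.2, 0.1]
gripper_width: 0.624
grasp_force: 62.9
```

send_rows:
  rows:
    - {"x": 0.17, "y": 0.208, "z": 0, "wx": 0, "wy": 0, "wz": 0, "hand": -0.2}
    - {"x": 0.17, "y": 0.208, "z": 0, "wx": 0, "wy": 0, "wz": 0, "hand": -0.2}
    - {"x": 0.17, "y": 0.208, "z": 0, "wx": 0, "wy": 0, "wz": 0, "hand": -0.2}
    - {"x": 0.17, "y": 0.208, "z": 0, "wx": 0, "wy": 0, "wz": 0, "hand": -0.2}
    - {"x": 0.17, "y": 0.208, "z": 0, "wx": 0, "wy": 0, "wz": 0, "hand": -0.2}
    - {"x": 0.17, "y": 0.208, "z": 0, "wx": 0, "wy": 0, "wz": 0, "hand": -0.2}
    - {"x": 0.06, "y": 0.07, "z": 0, "wx": 0, "wy": 0, "wz": 0, "hand": -0.2}
    - {"x": 0, "y": 0, "z": 0, "wx": 0, "wy": 0, "wz": 0, "hand": -0.2}
    - {"x": 0, "y": 0, "z": 0, "wx": 0, "wy": 0, "wz": 0, "hand": -0.2}
    - {"x": 0, "y": 0, "z": 0, "wx": 0, "wy": 0, "wz": 0, "hand": -0.2}

```text
time: 36.43
tool_pos: [0.565, 0.0511, 0.1109]
tool_rot: [-0.001, 0.342, 0.94, -0.001]
contact_force: [-0.2, 0.4, -0.5]
gripper_width: 0.624
grasp_force: 62.9
```

```bash
python3 - <<'E'
from h import *
p=fx(0,-.046);go((p[0],p[1],.0385),FQ[2]+np.pi/4)
E
```

```text
t 36.43 pos [0.565  0.0511 0.1109] yaw 50.0 turn [-0.002 -0.001 -0.   ] shift [0.005 0.026 0.483] F [-0.2  0.4 -0.5] w 53.0 g 62.9 q6 -0.91
```

send_rows:
  rows:
    - {"x": 0.005, "y": 0.026, "z": 0, "wx": 0, "wy": 0, "wz": 0, "hand": -0.2}
    - {"x": 0, "y": 0, "z": 0, "wx": 0, "wy": 0, "wz": 0, "hand": -0.2}
    - {"x": 0, "y": 0, "z": 0.1, "wx": 0, "wy": 0, "wz": 0, "hand": -0.2}
    - {"x": 0, "y": 0, "z": 0.1, "wx": 0, "wy": 0, "wz": 0, "hand": -0.2}
    - {"x": 0, "y": 0, "z": 0.1, "wx": 0, "wy": 0, "wz": 0, "hand": -0.2}
    - {"x": 0, "y": 0, "z": 0.06, "wx": 0, "wy": 0, "wz": 0, "hand": -0.2}
    - {"x": 0, "y": 0, "z": 0.05, "wx": 0, "wy": 0, "wz": 0, "hand": -0.2}
    - {"x": 0, "y": 0, "z": 0.05, "wx": 0, "wy": 0, "wz": 0, "hand": -0.2}
    - {"x": 0, "y": 0, "z": 0.023, "wx": 0, "wy": 0, "wz": 0, "hand": -0.2}
    - {"x": 0, "y": 0, "z": 0, "wx": 0, "wy": 0, "wz": 0, "hand": -0.2}

```text
time: 37.27
tool_pos: [0.567, 0.0555, 0.0386]
tool_rot: [-0.001, 0.342, 0.94, -0.0]
contact_force: [-0.5, -0.7, -0.2]
gripper_width: 0.622
grasp_force: 62.9
```

```bash
python3 - <<'E'
from h import *
p=fx(0,-.046);go((p[0],p[1],.034),FQ[2]+np.pi/4)
E
```

```text
t 37.27 pos [0.567  0.0555 0.0386] yaw 50.0 turn [-0.001 -0.001  0.001] shift [-0.004 -0.004  0.03 ] F [-0.5 -0.7 -0.2] w 52.9 g 62.9 q6 -0.91
```

send_rows:
  rows:
    - {"x": 0, "y": 0, "z": 0.02, "wx": 0, "wy": 0, "wz": 0, "hand": -0.2}
    - {"x": 0, "y": 0, "z": 0.01, "wx": 0, "wy": 0, "wz": 0, "hand": -0.2}
    - {"x": 0, "y": 0, "z": 0, "wx": 0, "wy": 0, "wz": 0, "hand": 0.4}
    - {"x": 0, "y": 0, "z": 0, "wx": 0, "wy": 0, "wz": 0, "hand": 0.5}
    - {"x": 0, "y": 0, "z": 0, "wx": 0, "wy": 0, "wz": 0, "hand": 0.5}
    - {"x": 0, "y": 0, "z": -0.03, "wx": 0, "wy": 0, "wz": 0, "hand": 0.5}
    - {"x": 0, "y": 0, "z": -0.1, "wx": 0, "wy": 0, "wz": 0, "hand": 0.5}
    - {"x": 0, "y": 0, "z": -0.25, "wx": 0, "wy": 0, "wz": 0, "hand": 0.5}
    - {"x": 0, "y": 0, "z": -0.25, "wx": 0, "wy": 0, "wz": 0, "hand": 0.8}
    - {"x": 0, "y": 0, "z": 0, "wx": 0, "wy": 0, "wz": 0, "hand": 0.8}

```text
time: 38.1
tool_pos: [0.5729, 0.0555, 0.1391]
tool_rot: [0.007, 0.342, 0.94, 0.002]
contact_force: [0.6, -1.2, 3.1]
gripper_width: 0.899
grasp_force: 0.0
```

```bash
python3 - <<'E'
from h import *
s=grab_frame("side");t=grab_frame("top");cv2.imwrite("pics/side5.png",s);print([x.round(4) for x in lid(t,s,(.444,-.391))])
go((.446,-.391,.09),np.radians(59.2))
E
```

```text
[array([ 0.4428, -0.3927]), array([ 0.445, -0.391])]
t 38.2 pos [0.5695 0.0556 0.1328] yaw 50.0 turn [ 0.004  0.007 -0.204] shift [-0.817 -2.979  0.285] F [-0.3 -1.6 -1.2] w 76.4 g 0.0 q6 -0.91
```

send_rows:
  rows:
    - {"x": 0, "y": 0, "z": 0, "wx": 0, "wy": 0, "wz": -0.102, "hand": 0.8}
    - {"x": 0, "y": 0, "z": 0, "wx": 0, "wy": 0, "wz": -0.102, "hand": 0.8}
    - {"x": -0.068, "y": -0.248, "z": 0, "wx": 0, "wy": 0, "wz": 0, "hand": 0.8}
    - {"x": -0.068, "y": -0.248, "z": 0, "wx": 0, "wy": 0, "wz": 0, "hand": 0.8}
    - {"x": -0.068, "y": -0.248, "z": 0, "wx": 0, "wy": 0, "wz": 0, "hand": 0.8}
    - {"x": -0.068, "y": -0.248, "z": 0, "wx": 0, "wy": 0, "wz": 0, "hand": 0.8}
    - {"x": -0.068, "y": -0.248, "z": 0, "wx": 0, "wy": 0, "wz": 0, "hand": 0.8}
    - {"x": -0.068, "y": -0.248, "z": 0, "wx": 0, "wy": 0, "wz": 0, "hand": 0.8}
    - {"x": -0.068, "y": -0.248, "z": 0, "wx": 0, "wy": 0, "wz": 0, "hand": 0.8}
    - {"x": -0.068, "y": -0.248, "z": 0, "wx": 0, "wy": 0, "wz": 0, "hand": 0.8}

```text
time: 39.03
tool_pos: [0.4834, -0.2429, 0.1277]
tool_rot: [-0.001, 0.266, 0.964, 0.0]
contact_force: [1.3, -0.7, 0.6]
gripper_width: 0.9
grasp_force: 0.0
```

send_rows:
  rows:
    - {"x": -0.068, "y": -0.248, "z": 0, "wx": 0, "wy": 0, "wz": 0, "hand": 0.8}
    - {"x": -0.068, "y": -0.248, "z": 0, "wx": 0, "wy": 0, "wz": 0, "hand": 0.8}
    - {"x": -0.068, "y": -0.248, "z": 0, "wx": 0, "wy": 0, "wz": 0, "hand": 0.8}
    - {"x": -0.068, "y": -0.248, "z": 0, "wx": 0, "wy": 0, "wz": 0, "hand": 0.8}
    - {"x": 0, "y": 0, "z": 0, "wx": 0, "wy": 0, "wz": 0, "hand": 0.8}
    - {"x": 0, "y": 0, "z": 0.09, "wx": 0, "wy": 0, "wz": 0, "hand": 0.8}
    - {"x": 0, "y": 0, "z": 0.09, "wx": 0, "wy": 0, "wz": 0, "hand": 0.8}
    - {"x": 0, "y": 0, "z": 0.09, "wx": 0, "wy": 0, "wz": 0, "hand": 0.8}
    - {"x": 0, "y": 0, "z": 0, "wx": 0, "wy": 0, "wz": 0, "hand": 0.8}
    - {"x": 0, "y": 0, "z": 0, "wx": 0, "wy": 0, "wz": 0, "hand": 0.8}

```text
time: 39.87
tool_pos: [0.4433, -0.388, 0.086]
tool_rot: [-0.002, 0.265, 0.964, 0.001]
contact_force: [-0.1, 0.7, 0.4]
gripper_width: 0.896
grasp_force: 0.0
```

```bash
python3 - <<'E'
from h import *
go((.446,-.391,.007),np.radians(59.2))
E
```

```text
t 39.87 pos [ 0.4433 -0.388   0.086 ] yaw 59.3 turn [ 0.002 -0.006  0.002] shift [-0.026 -0.008  0.527] F [-0.1  0.7  0.4] w 76.1 g 0.0 q6 -1.88
```

Same squeeze, turn and grip sequence.

send_rows:
  rows:
    - {"x": -0.026, "y": -0.008, "z": 0.09, "wx": 0, "wy": 0, "wz": 0, "hand": 0.8}
    - {"x": 0, "y": 0, "z": 0.09, "wx": 0, "wy": 0, "wz": 0, "hand": 0.8}
    - {"x": 0, "y": 0, "z": 0.09, "wx": 0, "wy": 0, "wz": 0, "hand": 0.8}
    - {"x": 0, "y": 0, "z": 0.09, "wx": 0, "wy": 0, "wz": 0, "hand": 0.8}
    - {"x": 0, "y": 0, "z": 0.09, "wx": 0, "wy": 0, "wz": 0, "hand": 0.8}
    - {"x": 0, "y": 0, "z": 0.077, "wx": 0, "wy": 0, "wz": 0, "hand": 0.8}
    - {"x": 0, "y": 0, "z": 0, "wx": 0, "wy": 0, "wz": 0, "hand": 0.8}
    - {"x": 0, "y": 0, "z": 0, "wx": 0, "wy": 0, "wz": 0, "hand": 0.5}
    - {"x": 0, "y": 0, "z": 0, "wx": 0, "wy": 0, "wz": 0, "hand": 0.2}
    - {"x": 0, "y": 0, "z": 0, "wx": 0, "wy": 0, "wz": 0, "hand": -0.2}

```text
time: 40.7
tool_pos: [0.4482, -0.3947, 0.0123]
tool_rot: [0.002, 0.266, 0.964, -0.001]
contact_force: [0.3, 2.7, 10.6]
gripper_width: 0.49
grasp_force: 5.6
```

send_rows:
  rows:
    - {"x": 0, "y": 0, "z": 0, "wx": 0, "wy": 0, "wz": 0, "hand": -0.2}
    - {"x": 0, "y": 0, "z": 0, "wx": 0, "wy": 0, "wz": 0, "hand": -0.2}
    - {"x": 0, "y": 0, "z": 0, "wx": 0, "wy": 0, "wz": 0, "hand": -0.2}
    - {"x": 0, "y": 0, "z": 0, "wx": 0, "wy": 0, "wz": 0, "hand": -0.2}
    - {"x": 0, "y": 0, "z": 0, "wx": 0, "wy": 0, "wz": 0, "hand": -0.2}
    - {"x": 0, "y": 0, "z": 0, "wx": 0, "wy": 0, "wz": 0, "hand": -0.2}
    - {"x": 0, "y": 0, "z": 0, "wx": 0, "wy": 0, "wz": 0, "hand": -0.2}
    - {"x": 0, "y": 0, "z": 0, "wx": 0, "wy": 0, "wz": 0, "hand": -0.2}
    - {"x": 0, "y": 0, "z": 0, "wx": 0, "wy": 0, "wz": 0, "hand": -0.2}
    - {"x": 0, "y": 0, "z": 0, "wx": 0, "wy": 0, "wz": 0, "hand": -0.2}

```text
time: 41.53
tool_pos: [0.4488, -0.3952, 0.0132]
tool_rot: [0.003, 0.266, 0.964, -0.001]
contact_force: [0.8, 1.0, 5.6]
gripper_width: 0.399
grasp_force: 3.3
```

send_rows:
  rows:
    - {"x": 0, "y": 0, "z": 0, "wx": 0, "wy": 0, "wz": 0, "hand": 0.5}
    - {"x": 0, "y": 0, "z": 0, "wx": 0, "wy": 0, "wz": 0, "hand": 0.8}
    - {"x": 0, "y": 0, "z": 0, "wx": 0, "wy": 0, "wz": 0, "hand": 0.8}
    - {"x": 0, "y": 0, "z": 0, "wx": 0, "wy": 0, "wz": 0.143, "hand": 0.8}
    - {"x": 0, "y": 0, "z": 0, "wx": 0, "wy": 0, "wz": 0.143, "hand": 0.8}
    - {"x": 0, "y": 0, "z": 0, "wx": 0, "wy": 0, "wz": 0.143, "hand": 0.8}
    - {"x": 0, "y": 0, "z": 0, "wx": 0, "wy": 0, "wz": 0.143, "hand": 0.8}
    - {"x": 0, "y": 0, "z": 0, "wx": 0, "wy": 0, "wz": 0.143, "hand": 0.8}
    - {"x": 0, "y": 0, "z": 0, "wx": 0, "wy": 0, "wz": 0.143, "hand": 0.8}
    - {"x": 0, "y": 0, "z": 0, "wx": 0, "wy": 0, "wz": 0.143, "hand": 0.8}

```text
time: 42.37
tool_pos: [0.4465, -0.3934, 0.0095]
tool_rot: [-0.0, 0.617, 0.787, -0.0]
contact_force: [-0.8, -0.7, -0.3]
gripper_width: 0.903
grasp_force: 0.0
```

send_rows:
  rows:
    - {"x": 0, "y": 0, "z": 0, "wx": 0, "wy": 0, "wz": 0.143, "hand": 0.8}
    - {"x": 0, "y": 0, "z": 0, "wx": 0, "wy": 0, "wz": 0.143, "hand": 0.8}
    - {"x": 0, "y": 0, "z": 0, "wx": 0, "wy": 0, "wz": 0.143, "hand": 0.8}
    - {"x": 0, "y": 0, "z": 0, "wx": 0, "wy": 0, "wz": 0.143, "hand": 0.8}
    - {"x": 0, "y": 0, "z": 0, "wx": 0, "wy": 0, "wz": 0.143, "hand": 0.8}
    - {"x": 0, "y": 0, "z": 0, "wx": 0, "wy": 0, "wz": 0.143, "hand": 0.8}
    - {"x": 0, "y": 0, "z": 0, "wx": 0, "wy": 0, "wz": 0.141, "hand": 0.8}
    - {"x": 0, "y": 0, "z": 0, "wx": 0, "wy": 0, "wz": 0, "hand": 0.5}
    - {"x": 0, "y": 0, "z": 0, "wx": 0, "wy": 0, "wz": 0, "hand": 0.3}
    - {"x": 0, "y": 0, "z": 0, "wx": 0, "wy": 0, "wz": 0, "hand": 0}

```text
time: 43.2
tool_pos: [0.4474, -0.3943, 0.0118]
tool_rot: [0.001, 0.869, 0.495, 0.0]
contact_force: [4.8, 0.4, 10.5]
gripper_width: 0.529
grasp_force: 11.0
```

send_rows:
  rows:
    - {"x": 0, "y": 0, "z": 0, "wx": 0, "wy": 0, "wz": 0, "hand": -0.2}
    - {"x": 0, "y": 0, "z": 0, "wx": 0, "wy": 0, "wz": 0, "hand": -0.2}
    - {"x": 0, "y": 0, "z": 0, "wx": 0, "wy": 0, "wz": 0, "hand": -0.2}
    - {"x": 0, "y": 0, "z": 0, "wx": 0, "wy": 0, "wz": 0, "hand": -0.2}
    - {"x": 0, "y": 0, "z": -0.1, "wx": 0, "wy": 0, "wz": 0, "hand": -0.2}
    - {"x": 0, "y": 0, "z": -0.2, "wx": 0, "wy": 0, "wz": 0, "hand": -0.2}
    - {"x": 0, "y": 0, "z": -0.2, "wx": 0, "wy": 0, "wz": 0, "hand": -0.2}
    - {"x": 0, "y": 0, "z": -0.2, "wx": 0, "wy": 0, "wz": 0, "hand": -0.2}
    - {"x": 0, "y": 0, "z": 0, "wx": 0, "wy": 0, "wz": 0, "hand": -0.2}
    - {"x": 0, "y": 0, "z": 0, "wx": 0, "wy": 0, "wz": 0, "hand": -0.2}

```text
time: 44.03
tool_pos: [0.4479, -0.3949, 0.1177]
tool_rot: [0.003, 0.869, 0.495, 0.001]
contact_force: [0.6, 0.1, -0.5]
gripper_width: 0.399
grasp_force: 0.0
```

```bash
python3 - <<'E'
from h import *
p=fx(-.07,-.046);go((p[0],p[1],.11),FQ[2]-np.pi/4)
E
```

```text
t 44.03 pos [ 0.4479 -0.3949  0.1177] yaw -30.7 turn [0.007 0.002 0.208] shift [ 2.475 -1.649  0.051] F [ 0.6  0.1 -0.5] w 33.9 g 0.0 q6 -0.31
```

The hand closed above the lid: it stood about 3 mm too high and slid over the top. I'll back off, re-measure and retry lower.

send_rows:
  rows:
    - {"x": 0, "y": 0.1, "z": -0.1, "wx": 0, "wy": 0, "wz": 0, "hand": 0.8}
    - {"x": 0, "y": 0.1, "z": -0.1, "wx": 0, "wy": 0, "wz": 0, "hand": 0.8}
    - {"x": 0, "y": 0.15, "z": -0.1, "wx": 0, "wy": 0, "wz": 0, "hand": 0.8}
    - {"x": 0, "y": 0.15, "z": -0.1, "wx": 0, "wy": 0, "wz": 0, "hand": 0.8}
    - {"x": 0, "y": 0.15, "z": 0, "wx": 0, "wy": 0, "wz": 0, "hand": 0.8}
    - {"x": 0, "y": 0.15, "z": 0, "wx": 0, "wy": 0, "wz": 0, "hand": 0.8}
    - {"x": 0, "y": 0.1, "z": 0, "wx": 0, "wy": 0, "wz": 0, "hand": 0.8}
    - {"x": 0, "y": 0, "z": 0, "wx": 0, "wy": 0, "wz": 0, "hand": 0.8}
    - {"x": 0, "y": 0, "z": 0, "wx": 0, "wy": 0, "wz": 0, "hand": 0.8}
    - {"x": 0, "y": 0, "z": 0, "wx": 0, "wy": 0, "wz": 0, "hand": 0.8}

```text
time: 44.87
tool_pos: [0.5616, -0.4618, 0.1728]
tool_rot: [-0.002, 0.869, 0.494, -0.0]
contact_force: [0.6, 0.8, -0.1]
gripper_width: 0.901
grasp_force: 0.0
```

```bash
python3 - <<'E'
from h import *
s=grab_frame("side");t=grab_frame("top");a=lid(t,s,(.445,-.391));print([x.round(4) for x in a])
N=300;I=rect(s,"side",a[1],.035,.014,N);g=I.astype(float).min(2);yy,xx=np.mgrid[0:N,0:N]-(N-1)/2.;rr=np.hypot(xx,yy)*.07/N;th=np.arctan2(-xx,-yy)
for lo,hi in((.008,.013),(.013,.018),(.018,.024)):
    m=(rr>lo)&(rr<hi);v=g[m]-g[m].mean();z=(v*np.exp(-8j*th[m])).mean();print(lo,abs(z).round(2),round(np.degrees(np.angle(z))/8%45,1))
M=np.zeros((300,800,3),np.uint8);M[:,:300]=I;M[:,300:]=cv2.resize(s[180:330,250:500],(500,300));cv2.imwrite("pics/m10.png",M)
go((a[1][0]+.001,a[1][1]+.0003,.09),np.radians(-30.8))
E
```

```text
[array([ 0.4489, -0.3835]), array([ 0.4455, -0.3912])]
0.008 5.04 12.3
0.013 17.99 13.7
0.018 2.86 11.0
t 44.97 pos [ 0.5617 -0.462   0.1739] yaw -30.8 turn [-0.002 -0.     0.   ] shift [ 0.014 -0.902  0.56 ] F [0.3 0.3 0.4] w 76.5 g 0.0 q6 -0.25
```

View pics/m10.png

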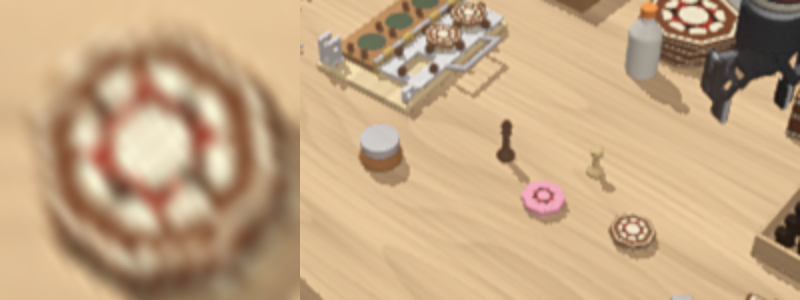

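Lid3 is face up and barely moved, at (411,296) in the side view. Two lids sit in pockets and all the bystanders are in place.

send_rows:
  rows:
    - {"x": 0.014, "y": -0.225, "z": 0, "wx": 0, "wy": 0, "wz": 0, "hand": 0.8}
    - {"x": 0, "y": -0.225, "z": 0, "wx": 0, "wy": 0, "wz": 0, "hand": 0.8}
    - {"x": 0, "y": -0.225, "z": 0, "wx": 0, "wy": 0, "wz": 0, "hand": 0.8}
    - {"x": 0, "y": -0.225, "z": 0, "wx": 0, "wy": 0, "wz": 0, "hand": 0.8}
    - {"x": 0, "y": 0, "z": 0.2, "wx": 0, "wy": 0, "wz": 0, "hand": 0.8}
    - {"x": 0, "y": 0, "z": 0.2, "wx": 0, "wy": 0, "wz": 0, "hand": 0.8}
    - {"x": 0, "y": 0, "z": 0.2, "wx": 0, "wy": 0, "wz": 0, "hand": 0.8}
    - {"x": 0, "y": 0, "z": 0.2, "wx": 0, "wy": 0, "wz": 0, "hand": 0.8}
    - {"x": 0, "y": 0, "z": 0.15, "wx": 0, "wy": 0, "wz": 0, "hand": 0.8}
    - {"x": 0, "y": 0, "z": 0, "wx": 0, "wy": 0, "wz": 0, "hand": 0.8}

```text
time: 45.8
tool_pos: [0.444, -0.3879, 0.0265]
tool_rot: [-0.005, 0.869, 0.494, -0.001]
contact_force: [-1.5, 1.7, -0.6]
gripper_width: 0.897
grasp_force: 0.0
```

send_rows:
  rows:
    - {"x": 0, "y": 0, "z": 0, "wx": 0, "wy": 0, "wz": 0, "hand": 0.8}
    - {"x": 0, "y": 0, "z": 0, "wx": 0, "wy": 0, "wz": 0, "hand": 0.8}
    - {"x": 0, "y": 0, "z": 0, "wx": 0, "wy": 0, "wz": 0, "hand": 0.8}
    - {"x": 0, "y": 0, "z": 0, "wx": 0, "wy": 0, "wz": 0, "hand": 0.8}
    - {"x": 0, "y": 0, "z": 0, "wx": 0, "wy": 0, "wz": 0, "hand": 0.8}
    - {"x": 0, "y": 0, "z": 0, "wx": 0, "wy": 0, "wz": 0, "hand": 0.8}
    - {"x": 0, "y": 0, "z": 0, "wx": 0, "wy": 0, "wz": 0, "hand": 0.8}
    - {"x": 0, "y": 0, "z": 0, "wx": 0, "wy": 0, "wz": 0, "hand": 0.8}
    - {"x": 0, "y": 0, "z": 0, "wx": 0, "wy": 0, "wz": 0, "hand": 0.8}
    - {"x": 0, "y": 0, "z": 0, "wx": 0, "wy": 0, "wz": 0, "hand": 0.8}

```text
time: 46.63
tool_pos: [0.4477, -0.3917, 0.0322]
tool_rot: [-0.0, 0.869, 0.494, -0.0]
contact_force: [-0.9, -0.6, -0.3]
gripper_width: 0.898
grasp_force: 0.0
```

```bash
python3 - <<'E'
from h import *
go((.4465,-.3912,.006),np.radians(-31.1))
E
```

```text
t 46.63 pos [ 0.4477 -0.3917  0.0322] yaw -30.8 turn [-0.    -0.     0.007] shift [-0.002 -0.009  0.175] F [-0.9 -0.6 -0.3] w 76.3 g 0.0 q6 -0.31
```

send_rows:
  rows:
    - {"x": -0.002, "y": -0.009, "z": 0.06, "wx": 0, "wy": 0, "wz": 0, "hand": 0.8}
    - {"x": 0, "y": 0, "z": 0.06, "wx": 0, "wy": 0, "wz": 0, "hand": 0.8}
    - {"x": 0, "y": 0, "z": 0.057, "wx": 0, "wy": 0, "wz": 0, "hand": 0.8}
    - {"x": 0, "y": 0, "z": 0, "wx": 0, "wy": 0, "wz": 0, "hand": 0.8}
    - {"x": 0, "y": 0, "z": 0, "wx": 0, "wy": 0, "wz": 0, "hand": 0.8}
    - {"x": 0, "y": 0, "z": 0, "wx": 0, "wy": 0, "wz": 0, "hand": 0.6}
    - {"x": 0, "y": 0, "z": 0, "wx": 0, "wy": 0, "wz": 0, "hand": 0.4}
    - {"x": 0, "y": 0, "z": 0, "wx": 0, "wy": 0, "wz": 0, "hand": 0.1}
    - {"x": 0, "y": 0, "z": 0, "wx": 0, "wy": 0, "wz": 0, "hand": -0.2}
    - {"x": 0, "y": 0, "z": 0, "wx": 0, "wy": 0, "wz": 0, "hand": -0.2}

```text
time: 47.47
tool_pos: [0.4471, -0.3921, 0.0071]
tool_rot: [0.001, 0.869, 0.494, 0.0]
contact_force: [-0.2, 0.2, 5.8]
gripper_width: 0.624
grasp_force: 62.9
```

```bash
python3 - <<'E'
from h import *
go((.4465,-.3912,.006),np.radians(59))
E
```

```text
t 47.47 pos [ 0.4471 -0.3921  0.0071] yaw -30.8 turn [ 1.000e-03  3.000e-03 -1.995e+00] shift [0.007 0.003 0.008] F [-0.2  0.2  5.8] w 53.0 g 62.9 q6 -0.31
```

send_rows:
  rows:
    - {"x": 0, "y": 0, "z": 0, "wx": 0, "wy": 0, "wz": 0, "hand": 0.5}
    - {"x": 0, "y": 0, "z": 0, "wx": 0, "wy": 0, "wz": 0, "hand": 0.8}
    - {"x": 0, "y": 0, "z": 0, "wx": 0, "wy": 0, "wz": 0, "hand": 0.8}
    - {"x": 0, "y": 0, "z": 0, "wx": 0, "wy": 0, "wz": -0.143, "hand": 0.8}
    - {"x": 0, "y": 0, "z": 0, "wx": 0, "wy": 0, "wz": -0.143, "hand": 0.8}
    - {"x": 0, "y": 0, "z": 0, "wx": 0, "wy": 0, "wz": -0.143, "hand": 0.8}
    - {"x": 0, "y": 0, "z": 0, "wx": 0, "wy": 0, "wz": -0.143, "hand": 0.8}
    - {"x": 0, "y": 0, "z": 0, "wx": 0, "wy": 0, "wz": -0.143, "hand": 0.8}
    - {"x": 0, "y": 0, "z": 0, "wx": 0, "wy": 0, "wz": -0.143, "hand": 0.8}
    - {"x": 0, "y": 0, "z": 0, "wx": 0, "wy": 0, "wz": -0.143, "hand": 0.8}

```text
time: 48.3
tool_pos: [0.4462, -0.391, 0.0052]
tool_rot: [-0.0, 0.612, 0.791, 0.0]
contact_force: [-0.3, -0.4, 0.2]
gripper_width: 0.898
grasp_force: 0.0
```

send_rows:
  rows:
    - {"x": 0, "y": 0, "z": 0, "wx": 0, "wy": 0, "wz": -0.143, "hand": 0.8}
    - {"x": 0, "y": 0, "z": 0, "wx": 0, "wy": 0, "wz": -0.143, "hand": 0.8}
    - {"x": 0, "y": 0, "z": 0, "wx": 0, "wy": 0, "wz": -0.143, "hand": 0.8}
    - {"x": 0, "y": 0, "z": 0, "wx": 0, "wy": 0, "wz": -0.143, "hand": 0.8}
    - {"x": 0, "y": 0, "z": 0, "wx": 0, "wy": 0, "wz": -0.143, "hand": 0.8}
    - {"x": 0, "y": 0, "z": 0, "wx": 0, "wy": 0, "wz": -0.143, "hand": 0.8}
    - {"x": 0, "y": 0, "z": 0, "wx": 0, "wy": 0, "wz": -0.141, "hand": 0.8}
    - {"x": 0, "y": 0, "z": 0, "wx": 0, "wy": 0, "wz": 0, "hand": 0.5}
    - {"x": 0, "y": 0, "z": 0, "wx": 0, "wy": 0, "wz": 0, "hand": 0.3}
    - {"x": 0, "y": 0, "z": 0, "wx": 0, "wy": 0, "wz": 0, "hand": 0}

```text
time: 49.13
tool_pos: [0.4468, -0.3916, 0.0063]
tool_rot: [0.0, 0.267, 0.964, -0.0]
contact_force: [-0.6, -0.6, 1.0]
gripper_width: 0.629
grasp_force: 63.1
```

send_rows:
  rows:
    - {"x": 0, "y": 0, "z": 0, "wx": 0, "wy": 0, "wz": 0, "hand": -0.2}
    - {"x": 0, "y": 0, "z": 0, "wx": 0, "wy": 0, "wz": 0, "hand": -0.2}
    - {"x": 0, "y": 0, "z": 0, "wx": 0, "wy": 0, "wz": 0, "hand": -0.2}
    - {"x": 0, "y": 0, "z": 0, "wx": 0, "wy": 0, "wz": 0, "hand": -0.2}
    - {"x": 0, "y": 0, "z": -0.1, "wx": 0, "wy": 0, "wz": 0, "hand": -0.2}
    - {"x": 0, "y": 0, "z": -0.2, "wx": 0, "wy": 0, "wz": 0, "hand": -0.2}
    - {"x": 0, "y": 0, "z": -0.2, "wx": 0, "wy": 0, "wz": 0, "hand": -0.2}
    - {"x": 0, "y": 0, "z": -0.2, "wx": 0, "wy": 0, "wz": 0, "hand": -0.2}
    - {"x": 0, "y": 0, "z": 0, "wx": 0, "wy": 0, "wz": 0, "hand": -0.2}
    - {"x": 0, "y": 0, "z": 0, "wx": 0, "wy": 0, "wz": 0, "hand": -0.2}

```text
time: 49.97
tool_pos: [0.4473, -0.3924, 0.1127]
tool_rot: [0.002, 0.266, 0.964, -0.001]
contact_force: [-0.3, 1.0, -2.1]
gripper_width: 0.626
grasp_force: 63.4
```

```bash
python3 - <<'E'
from h import *
p=fx(-.07,-.046);go((p[0],p[1],.11),FQ[2]+np.pi/4)
E
```

```text
t 49.97 pos [ 0.4473 -0.3924  0.1127] yaw 59.2 turn [-0.001  0.005  0.205] shift [1.636 2.465 0.018] F [-0.3  1.  -2.1] w 53.2 g 63.4 q6 -1.88
```

send_rows:
  rows:
    - {"x": 0, "y": 0, "z": 0, "wx": 0, "wy": 0, "wz": 0.103, "hand": -0.2}
    - {"x": 0, "y": 0, "z": 0, "wx": 0, "wy": 0, "wz": 0.102, "hand": -0.2}
    - {"x": 0.1, "y": 0.15, "z": 0, "wx": 0, "wy": 0, "wz": 0, "hand": -0.2}
    - {"x": 0.15, "y": 0.226, "z": 0, "wx": 0, "wy": 0, "wz": 0, "hand": -0.2}
    - {"x": 0.15, "y": 0.226, "z": 0, "wx": 0, "wy": 0, "wz": 0, "hand": -0.2}
    - {"x": 0.15, "y": 0.226, "z": 0, "wx": 0, "wy": 0, "wz": 0, "hand": -0.2}
    - {"x": 0.15, "y": 0.226, "z": 0, "wx": 0, "wy": 0, "wz": 0, "hand": -0.2}
    - {"x": 0.15, "y": 0.226, "z": 0, "wx": 0, "wy": 0, "wz": 0, "hand": -0.2}
    - {"x": 0.15, "y": 0.226, "z": 0, "wx": 0, "wy": 0, "wz": 0, "hand": -0.2}
    - {"x": 0.15, "y": 0.226, "z": 0, "wx": 0, "wy": 0, "wz": 0, "hand": -0.2}

```text
time: 50.8
tool_pos: [0.4796, -0.0791, 0.1082]
tool_rot: [-0.002, 0.343, 0.94, -0.0]
contact_force: [0.9, 0.6, 0.0]
gripper_width: 0.631
grasp_force: 63.4
```

send_rows:
  rows:
    - {"x": 0.15, "y": 0.226, "z": 0, "wx": 0, "wy": 0, "wz": 0, "hand": -0.2}
    - {"x": 0.15, "y": 0.226, "z": 0, "wx": 0, "wy": 0, "wz": 0, "hand": -0.2}
    - {"x": 0.15, "y": 0.226, "z": 0, "wx": 0, "wy": 0, "wz": 0, "hand": -0.2}
    - {"x": 0.03, "y": 0.05, "z": 0, "wx": 0, "wy": 0, "wz": 0, "hand": -0.2}
    - {"x": 0, "y": 0, "z": 0, "wx": 0, "wy": 0, "wz": 0, "hand": -0.2}
    - {"x": 0, "y": 0, "z": 0, "wx": 0, "wy": 0, "wz": 0, "hand": -0.2}
    - {"x": 0, "y": 0, "z": 0, "wx": 0, "wy": 0, "wz": 0, "hand": -0.2}
    - {"x": 0, "y": 0, "z": 0, "wx": 0, "wy": 0, "wz": 0, "hand": -0.2}
    - {"x": 0, "y": 0, "z": 0, "wx": 0, "wy": 0, "wz": 0, "hand": -0.2}
    - {"x": 0, "y": 0, "z": 0, "wx": 0, "wy": 0, "wz": 0, "hand": -0.2}

```text
time: 51.63
tool_pos: [0.4965, 0.0474, 0.1106]
tool_rot: [-0.0, 0.343, 0.939, -0.0]
contact_force: [-0.7, 1.0, -0.3]
gripper_width: 0.627
grasp_force: 63.5
```

```bash
python3 - <<'E'
from h import *
p=fx(-.07,-.046);go((p[0],p[1],.037),FQ[2]+np.pi/4)
E
```

```text
t 51.63 pos [0.4965 0.0474 0.1106] yaw 49.9 turn [-0.     0.    -0.002] shift [0.001 0.009 0.491] F [-0.7  1.  -0.3] w 53.3 g 63.5 q6 -0.92
```

send_rows:
  rows:
    - {"x": 0.001, "y": 0.009, "z": 0, "wx": 0, "wy": 0, "wz": 0, "hand": -0.2}
    - {"x": 0, "y": 0, "z": 0, "wx": 0, "wy": 0, "wz": 0, "hand": -0.2}
    - {"x": 0, "y": 0, "z": 0.1, "wx": 0, "wy": 0, "wz": 0, "hand": -0.2}
    - {"x": 0, "y": 0, "z": 0.1, "wx": 0, "wy": 0, "wz": 0, "hand": -0.2}
    - {"x": 0, "y": 0, "z": 0.1, "wx": 0, "wy": 0, "wz": 0, "hand": -0.2}
    - {"x": 0, "y": 0, "z": 0.06, "wx": 0, "wy": 0, "wz": 0, "hand": -0.2}
    - {"x": 0, "y": 0, "z": 0.05, "wx": 0, "wy": 0, "wz": 0, "hand": -0.2}
    - {"x": 0, "y": 0, "z": 0.05, "wx": 0, "wy": 0, "wz": 0, "hand": -0.2}
    - {"x": 0, "y": 0, "z": 0.031, "wx": 0, "wy": 0, "wz": 0, "hand": -0.2}
    - {"x": 0, "y": 0, "z": 0, "wx": 0, "wy": 0, "wz": 0, "hand": -0.2}

```text
time: 52.47
tool_pos: [0.4967, 0.0497, 0.0362]
tool_rot: [-0.001, 0.342, 0.94, -0.0]
contact_force: [-0.2, 0.9, -0.1]
gripper_width: 0.63
grasp_force: 63.5
```

```bash
python3 - <<'E'
from h import *
p=fx(-.07,-.046);go((p[0],p[1],.034),FQ[2]+np.pi/4)
E
```

```text
t 52.47 pos [0.4967 0.0497 0.0362] yaw 50.0 turn [-0.001 -0.002  0.   ] shift [-0.008 -0.004  0.015] F [-0.2  0.9 -0.1] w 53.6 g 63.5 q6 -0.92
```

send_rows:
  rows:
    - {"x": 0, "y": 0, "z": 0.02, "wx": 0, "wy": 0, "wz": 0, "hand": -0.2}
    - {"x": 0, "y": 0, "z": 0, "wx": 0, "wy": 0, "wz": 0, "hand": -0.2}
    - {"x": 0, "y": 0, "z": 0, "wx": 0, "wy": 0, "wz": 0, "hand": 0.4}
    - {"x": 0, "y": 0, "z": 0, "wx": 0, "wy": 0, "wz": 0, "hand": 0.5}
    - {"x": 0, "y": 0, "z": 0, "wx": 0, "wy": 0, "wz": 0, "hand": 0.5}
    - {"x": 0, "y": 0, "z": -0.03, "wx": 0, "wy": 0, "wz": 0, "hand": 0.5}
    - {"x": 0, "y": 0, "z": -0.1, "wx": 0, "wy": 0, "wz": 0, "hand": 0.5}
    - {"x": 0, "y": 0, "z": -0.25, "wx": 0, "wy": 0, "wz": 0, "hand": 0.5}
    - {"x": 0, "y": 0, "z": -0.25, "wx": 0, "wy": 0, "wz": 0, "hand": 0}
    - {"x": 0, "y": 0, "z": 0, "wx": 0, "wy": 0, "wz": 0, "hand": -0.4}

```text
time: 53.3
tool_pos: [0.5026, 0.0494, 0.1377]
tool_rot: [0.007, 0.342, 0.94, 0.002]
contact_force: [1.1, 0.7, 1.6]
gripper_width: 0.479
grasp_force: 0.0
```

send_rows:
  rows:
    - {"x": 0, "y": 0, "z": 0, "wx": 0, "wy": 0, "wz": -0.143, "hand": -0.5}
    - {"x": 0, "y": 0, "z": 0, "wx": 0, "wy": 0, "wz": -0.143, "hand": -0.5}
    - {"x": 0, "y": 0, "z": 0, "wx": 0, "wy": 0, "wz": -0.143, "hand": -0.5}
    - {"x": 0, "y": 0, "z": 0, "wx": 0, "wy": 0, "wz": -0.143, "hand": -0.5}
    - {"x": 0, "y": 0, "z": 0, "wx": 0, "wy": 0, "wz": -0.143, "hand": -0.5}
    - {"x": 0, "y": 0, "z": 0, "wx": 0, "wy": 0, "wz": -0.143, "hand": -0.5}
    - {"x": 0, "y": 0, "z": 0, "wx": 0, "wy": 0, "wz": -0.14, "hand": -0.5}
    - {"x": 0, "y": 0, "z": 0, "wx": 0, "wy": 0, "wz": 0, "hand": -0.5}
    - {"x": 0, "y": 0, "z": 0, "wx": 0, "wy": 0, "wz": 0, "hand": -0.5}
    - {"x": 0, "y": 0, "z": 0, "wx": 0, "wy": 0, "wz": 0, "hand": -0.5}

```text
time: 54.13
tool_pos: [0.4974, 0.0496, 0.1288]
tool_rot: [0.0, -0.042, 0.999, -0.0]
contact_force: [0.2, -0.0, -0.5]
gripper_width: 0.245
grasp_force: 0.0
```

```bash
python3 - <<'E'
from h import *
go((.5735,-.0200,.08),FQ[2]+np.pi/2)
s=grab_frame("side");t=grab_frame("top");
M=np.zeros((420,800,3),np.uint8);M[:,:480]=crop(s,250,145,120,105,4);M[:400,480:]=crop(t,250,150,80,100,4);cv2.imwrite("pics/m11.png",M)
E
```

```text
t 54.13 pos [0.4974 0.0496 0.1288] yaw 94.8 turn [-0.     0.001 -0.005] shift [-0.465 -0.507  0.325] F [ 0.2 -0.  -0.5] w 20.9 g 0.0 q6 -1.7
```

View pics/m11.png

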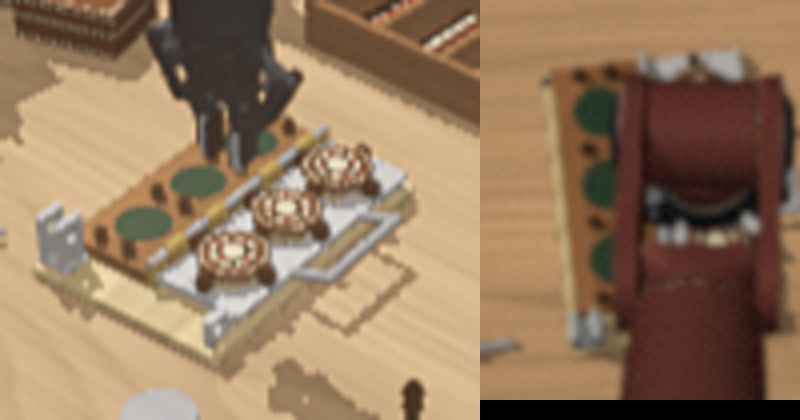

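All three lids lie level in the three pockets, stars up. Next I take the bar and swing the frame back.

send_rows:
  rows:
    - {"x": -0.155, "y": -0.169, "z": 0, "wx": 0, "wy": 0, "wz": 0, "hand": -0.5}
    - {"x": -0.155, "y": -0.169, "z": 0, "wx": 0, "wy": 0, "wz": 0, "hand": -0.5}
    - {"x": -0.155, "y": -0.169, "z": 0, "wx": 0, "wy": 0, "wz": 0, "hand": -0.5}
    - {"x": 0, "y": 0, "z": 0, "wx": 0, "wy": 0, "wz": 0, "hand": -0.5}
    - {"x": 0, "y": 0, "z": 0, "wx": 0, "wy": 0, "wz": 0, "hand": -0.5}
    - {"x": 0, "y": 0, "z": 0.1, "wx": 0, "wy": 0, "wz": 0, "hand": -0.5}
    - {"x": 0, "y": 0, "z": 0.1, "wx": 0, "wy": 0, "wz": 0, "hand": -0.5}
    - {"x": 0, "y": 0, "z": 0.1, "wx": 0, "wy": 0, "wz": 0, "hand": -0.5}
    - {"x": 0, "y": 0, "z": 0, "wx": 0, "wy": 0, "wz": 0, "hand": -0.5}
    - {"x": 0, "y": 0, "z": 0, "wx": 0, "wy": 0, "wz": 0, "hand": -0.5}

```text
time: 55.07
tool_pos: [0.5717, -0.0192, 0.0826]
tool_rot: [-0.001, -0.043, 0.999, 0.0]
contact_force: [-0.5, -0.3, 0.9]
gripper_width: 0.25
grasp_force: 0.0
```

```bash
python3 - <<'E'
from h import *
go((.5735,-.0200,.021),FQ[2]+np.pi/2)
E
```

```text
t 55.07 pos [ 0.5717 -0.0192  0.0826] yaw 94.9 turn [ 0.001 -0.003 -0.001] shift [-0.012 -0.006  0.411] F [-0.5 -0.3  0.9] w 21.3 g 0.0 q6 -1.82
```

send_rows:
  rows:
    - {"x": -0.012, "y": -0.006, "z": 0.07, "wx": 0, "wy": 0, "wz": 0, "hand": -0.5}
    - {"x": 0, "y": 0, "z": 0.08, "wx": 0, "wy": 0, "wz": 0, "hand": -0.5}
    - {"x": 0, "y": 0, "z": 0.08, "wx": 0, "wy": 0, "wz": 0, "hand": -0.5}
    - {"x": 0, "y": 0, "z": 0.08, "wx": 0, "wy": 0, "wz": 0, "hand": -0.5}
    - {"x": 0, "y": 0, "z": 0.07, "wx": 0, "wy": 0, "wz": 0, "hand": -0.5}
    - {"x": 0, "y": 0, "z": 0.03, "wx": 0, "wy": 0, "wz": 0, "hand": -0.5}
    - {"x": 0, "y": 0, "z": 0, "wx": 0, "wy": 0, "wz": 0, "hand": -0.5}
    - {"x": 0, "y": 0, "z": 0, "wx": 0, "wy": 0, "wz": 0, "hand": -0.5}
    - {"x": 0, "y": 0, "z": 0, "wx": 0, "wy": 0, "wz": 0, "hand": -1}
    - {"x": 0, "y": 0, "z": 0, "wx": 0, "wy": 0, "wz": 0, "hand": -1}

```text
time: 55.9
tool_pos: [0.5756, -0.0203, 0.0228]
tool_rot: [0.001, -0.043, 0.999, 0.001]
contact_force: [-0.6, 2.4, 0.3]
gripper_width: 0.078
grasp_force: 58.6
```

send_rows:
  rows:
    - {"x": 0, "y": 0, "z": 0, "wx": 0, "wy": 0, "wz": 0, "hand": -1}
    - {"x": 0, "y": 0, "z": 0, "wx": 0, "wy": 0, "wz": 0, "hand": -1}
    - {"x": 0, "y": 0, "z": 0, "wx": 0, "wy": 0, "wz": 0, "hand": -1}
    - {"x": 0, "y": 0, "z": 0, "wx": 0, "wy": 0, "wz": 0, "hand": -1}
    - {"x": 0, "y": 0, "z": 0, "wx": 0, "wy": 0, "wz": 0, "hand": -1}
    - {"x": 0, "y": 0, "z": 0, "wx": 0, "wy": 0, "wz": 0, "hand": -1}
    - {"x": 0, "y": 0, "z": 0, "wx": 0, "wy": 0, "wz": 0, "hand": -1}
    - {"x": 0, "y": 0, "z": 0, "wx": 0, "wy": 0, "wz": 0, "hand": -1}
    - {"x": 0, "y": 0, "z": 0, "wx": 0, "wy": 0, "wz": 0, "hand": -1}
    - {"x": 0, "y": 0, "z": 0, "wx": 0, "wy": 0, "wz": 0, "hand": -1}

```text
time: 56.73
tool_pos: [0.5756, -0.0203, 0.0227]
tool_rot: [0.001, -0.043, 0.999, 0.001]
contact_force: [-0.1, 5.9, 2.2]
gripper_width: 0.08
grasp_force: 58.7
```

```bash
python3 - <<'E'
from h import *
go((.5735,-.0200,.021),FQ[2]+np.pi/2)
E
```

```text
t 56.73 pos [ 0.5756 -0.0203  0.0227] yaw 94.9 turn [ 0.001  0.001 -0.002] shift [0.014 0.003 0.012] F [-0.1  5.9  2.2] w 6.8 g 58.7 q6 -1.82
```

send_rows:
  rows:
    - {"x": 0, "y": 0.018, "z": -0.127, "wx": 0, "wy": 0, "wz": 0, "hand": -1}
    - {"x": 0, "y": 0.03, "z": -0.124, "wx": 0, "wy": 0, "wz": 0, "hand": -1}
    - {"x": 0, "y": 0.049, "z": -0.118, "wx": 0, "wy": 0, "wz": 0, "hand": -1}
    - {"x": 0, "y": 0.067, "z": -0.109, "wx": 0, "wy": 0, "wz": 0, "hand": -1}
    - {"x": 0, "y": 0.083, "z": -0.097, "wx": 0, "wy": 0, "wz": 0, "hand": -1}
    - {"x": 0, "y": 0.097, "z": -0.083, "wx": 0, "wy": 0, "wz": 0, "hand": -1}
    - {"x": 0, "y": 0, "z": 0, "wx": 0, "wy": 0, "wz": 0, "hand": -1}
    - {"x": 0, "y": 0, "z": 0, "wx": 0, "wy": 0, "wz": 0, "hand": -1}
    - {"x": 0, "y": 0, "z": 0, "wx": 0, "wy": 0, "wz": 0, "hand": -1}
    - {"x": 0, "y": 0, "z": 0, "wx": 0, "wy": 0, "wz": 0, "hand": -1}

```text
time: 57.57
tool_pos: [0.5713, 0.0276, 0.1234]
tool_rot: [0.0, -0.043, 0.999, -0.003]
contact_force: [-5.4, -6.2, 10.0]
gripper_width: 0.073
grasp_force: 60.2
```

```bash
python3 - <<'E'
from h import *
a=np.radians(126);go(fx(0,.122*np.cos(a),.0225-.034+.034+.122*np.sin(a)),FQ[2]+np.pi/2)
E
```

```text
t 57.57 pos [0.5713 0.0276 0.1234] yaw 94.9 turn [-0.009  0.001 -0.002] shift [0.013 0.011 0.015] F [-5.4 -6.2 10. ] w 6.2 g 60.2 q6 -1.73
```

send_rows:
  rows:
    - {"x": 0.008, "y": -0.01, "z": -0.015, "wx": 0, "wy": 0, "wz": 0, "hand": -1}
    - {"x": 0, "y": 0.109, "z": -0.067, "wx": 0, "wy": 0, "wz": 0, "hand": -1}
    - {"x": 0, "y": 0.118, "z": -0.049, "wx": 0, "wy": 0, "wz": 0, "hand": -1}
    - {"x": 0, "y": 0.124, "z": -0.03, "wx": 0, "wy": 0, "wz": 0, "hand": -1}
    - {"x": 0, "y": 0.127, "z": -0.01, "wx": 0, "wy": 0, "wz": 0, "hand": -1}
    - {"x": 0, "y": 0.127, "z": 0.01, "wx": 0, "wy": 0, "wz": 0, "hand": -1}
    - {"x": 0, "y": 0.124, "z": 0.03, "wx": 0, "wy": 0, "wz": 0, "hand": -1}
    - {"x": 0, "y": 0, "z": 0, "wx": 0, "wy": 0, "wz": 0, "hand": -1}
    - {"x": 0, "y": 0, "z": 0, "wx": 0, "wy": 0, "wz": 0, "hand": -1}
    - {"x": 0, "y": 0, "z": 0, "wx": 0, "wy": 0, "wz": 0, "hand": -1}

```text
time: 58.4
tool_pos: [0.5611, 0.1393, 0.1434]
tool_rot: [0.001, -0.043, 0.999, 0.001]
contact_force: [-4.9, 5.2, 10.6]
gripper_width: 0.071
grasp_force: 62.7
```

```bash
python3 - <<'E'
from h import *
a=np.radians(72);go(fx(0,.122*np.cos(a),.0225+.122*np.sin(a)),FQ[2]+np.pi/2)
E
```

```text
t 58.4 pos [0.5611 0.1393 0.1434] yaw 94.9 turn [ 0.003  0.003 -0.001] shift [ 0.01  -0.008  0.032] F [-4.9  5.2 10.6] w 6.0 g 62.7 q6 -1.54
```

send_rows:
  rows:
    - {"x": 0.006, "y": 0.006, "z": -0.018, "wx": 0, "wy": 0, "wz": 0, "hand": -1}
    - {"x": 0, "y": 0.118, "z": 0.049, "wx": 0, "wy": 0, "wz": 0, "hand": -1}
    - {"x": 0, "y": 0.109, "z": 0.067, "wx": 0, "wy": 0, "wz": 0, "hand": -1}
    - {"x": 0, "y": 0.097, "z": 0.083, "wx": 0, "wy": 0, "wz": 0, "hand": -1}
    - {"x": 0, "y": 0.083, "z": 0.097, "wx": 0, "wy": 0, "wz": 0, "hand": -1}
    - {"x": 0, "y": 0.067, "z": 0.109, "wx": 0, "wy": 0, "wz": 0, "hand": -1}
    - {"x": 0, "y": 0.049, "z": 0.118, "wx": 0, "wy": 0, "wz": 0, "hand": -1}
    - {"x": 0, "y": 0, "z": 0, "wx": 0, "wy": 0, "wz": 0, "hand": -1}
    - {"x": 0, "y": 0, "z": 0, "wx": 0, "wy": 0, "wz": 0, "hand": -1}
    - {"x": 0, "y": 0, "z": 0, "wx": 0, "wy": 0, "wz": 0, "hand": -1}

```text
time: 59.23
tool_pos: [0.5533, 0.2173, 0.063]
tool_rot: [0.001, -0.043, 0.999, 0.0]
contact_force: [6.8, 1.5, -4.7]
gripper_width: 0.07
grasp_force: 62.3
```

```bash
python3 - <<'E'
from h import *
go(fx(0,.122,.0265),FQ[2]+np.pi/2)
E
```

```text
t 59.23 pos [0.5533 0.2173 0.063 ] yaw 95.0 turn [ 0.     0.003 -0.001] shift [0.003 0.031 0.243] F [ 6.8  1.5 -4.7] w 5.9 g 62.3 q6 -1.41
```

Remaining 18°: lower slowly to the stop.

send_rows:
  rows:
    - {"x": -0.008, "y": 0.016, "z": 0.06, "wx": 0, "wy": 0, "wz": 0, "hand": -1}
    - {"x": 0, "y": 0.01, "z": 0.06, "wx": 0, "wy": 0, "wz": 0, "hand": -1}
    - {"x": 0, "y": 0.006, "z": 0.05, "wx": 0, "wy": 0, "wz": 0, "hand": -1}
    - {"x": 0, "y": 0, "z": 0.04, "wx": 0, "wy": 0, "wz": 0, "hand": -1}
    - {"x": 0, "y": 0, "z": 0.03, "wx": 0, "wy": 0, "wz": 0, "hand": -1}
    - {"x": 0, "y": 0, "z": 0.02, "wx": 0, "wy": 0, "wz": 0, "hand": -1}
    - {"x": 0, "y": 0, "z": 0, "wx": 0, "wy": 0, "wz": 0, "hand": -1}
    - {"x": 0, "y": 0, "z": 0, "wx": 0, "wy": 0, "wz": 0, "hand": -1}
    - {"x": 0, "y": 0, "z": 0, "wx": 0, "wy": 0, "wz": 0, "hand": -1}
    - {"x": 0, "y": 0, "z": 0, "wx": 0, "wy": 0, "wz": 0, "hand": -1}

```text
time: 60.07
tool_pos: [0.5546, 0.2228, 0.0275]
tool_rot: [0.001, -0.042, 0.999, 0.001]
contact_force: [-2.2, 3.1, 9.5]
gripper_width: 0.071
grasp_force: 62.6
```

```bash
python3 - <<'E'
from h import *
go(fx(0,.122,.0265),FQ[2]+np.pi/2)
E
```

```text
t 60.07 pos [0.5546 0.2228 0.0275] yaw 94.8 turn [ 0.003  0.003 -0.004] shift [ 0.015 -0.005  0.007] F [-2.2  3.1  9.5] w 6.0 g 62.6 q6 -1.4
```

send_rows:
  rows:
    - {"x": 0, "y": 0, "z": 0.01, "wx": 0, "wy": 0, "wz": 0, "hand": -1}
    - {"x": 0, "y": 0, "z": 0.01, "wx": 0, "wy": 0, "wz": 0, "hand": -1}
    - {"x": 0, "y": 0, "z": 0.01, "wx": 0, "wy": 0, "wz": 0, "hand": -1}
    - {"x": 0, "y": 0, "z": 0, "wx": 0, "wy": 0, "wz": 0, "hand": -1}
    - {"x": 0, "y": 0, "z": 0, "wx": 0, "wy": 0, "wz": 0, "hand": -1}
    - {"x": 0, "y": 0, "z": 0, "wx": 0, "wy": 0, "wz": 0, "hand": -1}
    - {"x": 0, "y": 0, "z": 0, "wx": 0, "wy": 0, "wz": 0, "hand": -1}
    - {"x": 0, "y": 0, "z": 0, "wx": 0, "wy": 0, "wz": 0, "hand": -1}
    - {"x": 0, "y": 0, "z": 0, "wx": 0, "wy": 0, "wz": 0, "hand": -1}
    - {"x": 0, "y": 0, "z": 0, "wx": 0, "wy": 0, "wz": 0, "hand": -1}

```text
time: 60.9
tool_pos: [0.5547, 0.2229, 0.0273]
tool_rot: [0.0, -0.042, 0.999, 0.001]
contact_force: [-15.7, -1.6, 32.7]
gripper_width: 0.07
grasp_force: 65.3
```

```bash
python3 - <<'E'
from h import *
go((.413,.288,.1),FQ[2])
E
```

```text
t 60.9 pos [0.5547 0.2229 0.0273] yaw 94.8 turn [ 2.000e-03 -1.000e-03  1.997e+00] shift [ 0.514 -0.904 -0.485] F [-15.7  -1.6  32.7] w 5.9 g 65.3 q6 -1.4
```

send_rows:
  rows:
    - {"x": 0, "y": 0, "z": -0.045, "wx": 0, "wy": 0, "wz": 0, "hand": -0.7}
    - {"x": 0, "y": 0, "z": 0, "wx": 0, "wy": 0, "wz": 0, "hand": -0.5}
    - {"x": 0, "y": 0, "z": 0, "wx": 0, "wy": 0, "wz": 0, "hand": -0.5}
    - {"x": 0, "y": 0, "z": 0, "wx": 0, "wy": 0, "wz": 0, "hand": -0.5}
    - {"x": 0, "y": 0, "z": -0.1, "wx": 0, "wy": 0, "wz": 0, "hand": -0.5}
    - {"x": 0, "y": 0, "z": -0.2, "wx": 0, "wy": 0, "wz": 0, "hand": -0.2}
    - {"x": 0, "y": 0, "z": -0.25, "wx": 0, "wy": 0, "wz": 0, "hand": 0}
    - {"x": 0, "y": 0, "z": 0, "wx": 0, "wy": 0, "wz": 0.145, "hand": 0}
    - {"x": 0, "y": 0, "z": 0, "wx": 0, "wy": 0, "wz": 0.145, "hand": 0}
    - {"x": 0, "y": 0, "z": 0, "wx": 0, "wy": 0, "wz": 0.145, "hand": 0}

```text
time: 61.73
tool_pos: [0.5534, 0.2215, 0.1101]
tool_rot: [-0.0, 0.131, 0.991, -0.0]
contact_force: [0.3, 0.6, -0.1]
gripper_width: 0.499
grasp_force: 0.0
```

send_rows:
  rows:
    - {"x": 0, "y": 0, "z": 0, "wx": 0, "wy": 0, "wz": 0.142, "hand": 0}
    - {"x": 0, "y": 0, "z": 0, "wx": 0, "wy": 0, "wz": 0.142, "hand": 0}
    - {"x": 0, "y": 0, "z": 0, "wx": 0, "wy": 0, "wz": 0.142, "hand": 0}
    - {"x": 0, "y": 0, "z": 0, "wx": 0, "wy": 0, "wz": 0.142, "hand": 0}
    - {"x": 0, "y": 0, "z": 0, "wx": 0, "wy": 0, "wz": 0.142, "hand": 0}
    - {"x": 0, "y": 0, "z": 0, "wx": 0, "wy": 0, "wz": 0.142, "hand": 0}
    - {"x": 0, "y": 0, "z": 0, "wx": 0, "wy": 0, "wz": 0.142, "hand": 0}
    - {"x": 0, "y": 0, "z": 0, "wx": 0, "wy": 0, "wz": 0.142, "hand": 0}
    - {"x": 0, "y": 0, "z": 0, "wx": 0, "wy": 0, "wz": 0.142, "hand": 0}
    - {"x": 0, "y": 0, "z": 0, "wx": 0, "wy": 0, "wz": 0.142, "hand": 0}

```text
time: 62.57
tool_pos: [0.5527, 0.2213, 0.1087]
tool_rot: [-0.001, 0.636, 0.772, -0.001]
contact_force: [0.7, -0.6, 0.9]
gripper_width: 0.497
grasp_force: 0.0
```

send_rows:
  rows:
    - {"x": 0.2, "y": 0.1, "z": 0, "wx": 0, "wy": 0, "wz": 0.142, "hand": 0}
    - {"x": 0.2, "y": 0, "z": 0, "wx": 0, "wy": 0, "wz": 0, "hand": 0}
    - {"x": 0.2, "y": 0, "z": 0, "wx": 0, "wy": 0, "wz": 0, "hand": 0}
    - {"x": 0.2, "y": 0, "z": 0, "wx": 0, "wy": 0, "wz": 0, "hand": 0}
    - {"x": 0.2, "y": 0, "z": 0, "wx": 0, "wy": 0, "wz": 0, "hand": 0}
    - {"x": 0, "y": 0, "z": 0, "wx": 0, "wy": 0, "wz": 0, "hand": 0}
    - {"x": 0, "y": 0, "z": 0, "wx": 0, "wy": 0, "wz": 0, "hand": 0}
    - {"x": 0, "y": 0, "z": 0, "wx": 0, "wy": 0, "wz": 0, "hand": 0}
    - {"x": 0, "y": 0, "z": 0, "wx": 0, "wy": 0, "wz": 0, "hand": 0}
    - {"x": 0, "y": 0, "z": 0, "wx": 0, "wy": 0, "wz": 0, "hand": 0}

```text
time: 63.4
tool_pos: [0.5518, 0.3724, 0.1099]
tool_rot: [-0.0, 0.676, 0.737, -0.0]
contact_force: [0.3, -0.2, 0.2]
gripper_width: 0.497
grasp_force: 0.0
```

```bash
python3 - <<'E'
from h import *
go((.413,.286,.1),FQ[2])
s=grab_frame("side");t=grab_frame("top");cv2.imwrite("pics/side6.png",s);cv2.imwrite("pics/top6.png",t)
for n,im in(("side",s),("top",t)):
    i=im.astype(int);m=((np.abs(i[...,2]-i[...,0])<35)&(i[...,1]>70)).astype(np.uint8)
    k,l,st,ce=cv2.connectedComponentsWithStats(m)
    for j in range(1,k):
        w=ray(n,ce[j],.008)
        if np.hypot(*(w[:2]-[.412,.28]))<.06 and st[j,4]>4:
            yx=np.argwhere(l==j);P=np.array([ray(n,(x,y),.008)[:2] for y,x in yx]);c=P.mean(0);u=np.linalg.svd(P-c)[2][0];u=u*np.sign(u[1]);pr=(P-c)@u
            print(n,st[j],c.round(4),"dir",np.degrees(np.arctan2(u[1],u[0])).round(1),"ends",(c+u*pr.min()).round(4),(c+u*pr.max()).round(4))
M=np.zeros((600,800,3),np.uint8);M[:480]=cv2.resize(crop(s,220,145,120,72,6),(800,480));
cv2.imwrite("pics/m12.png",M[:480])
E
```

```text
t 63.4 pos [0.5518 0.3724 0.1099] yaw 4.9 turn [-0.001  0.001 -0.001] shift [-0.493 -0.972  0.066] F [ 0.3 -0.2  0.2] w 42.2 g 0.0 q6 0.4
side [234 193  17  11  83] [0.4152 0.2781] dir 90.8 ends [0.4159 0.2331] [0.4148 0.311 ]
top [248 235  10   4  23] [0.4137 0.2521] dir 98.1 ends [0.4159 0.236 ] [0.4114 0.2682]
```

View pics/m12.png

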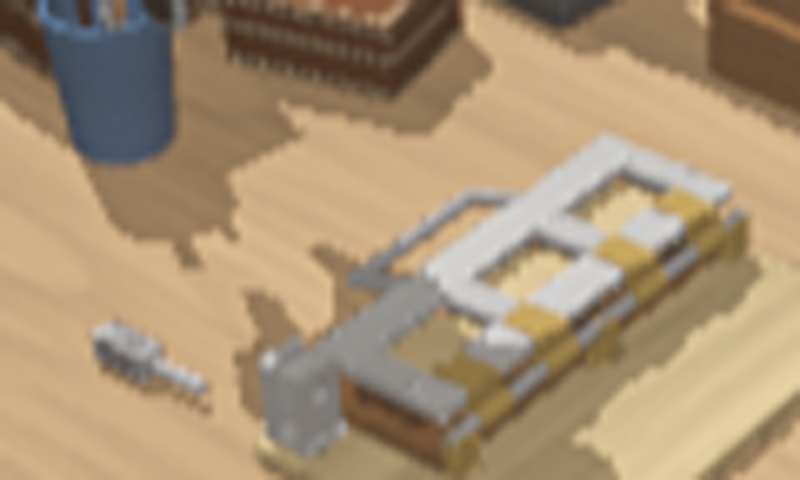

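All three windows show pale lid backs, the frame is flat between the cheeks, and the pin lies at about (238,198), still in line with the fork. I fetch it.

send_rows:
  rows:
    - {"x": -0.096, "y": -0.195, "z": 0, "wx": 0, "wy": 0, "wz": 0, "hand": 0}
    - {"x": -0.096, "y": -0.195, "z": 0, "wx": 0, "wy": 0, "wz": 0, "hand": 0}
    - {"x": -0.096, "y": -0.195, "z": 0, "wx": 0, "wy": 0, "wz": 0, "hand": 0}
    - {"x": -0.096, "y": -0.195, "z": 0, "wx": 0, "wy": 0, "wz": 0, "hand": 0}
    - {"x": -0.096, "y": -0.193, "z": 0, "wx": 0, "wy": 0, "wz": 0, "hand": 0}
    - {"x": 0, "y": 0, "z": 0.1, "wx": 0, "wy": 0, "wz": 0, "hand": 0}
    - {"x": 0, "y": 0, "z": 0.1, "wx": 0, "wy": 0, "wz": 0, "hand": 0}
    - {"x": 0, "y": 0, "z": 0.1, "wx": 0, "wy": 0, "wz": 0, "hand": 0}
    - {"x": 0, "y": 0, "z": 0, "wx": 0, "wy": 0, "wz": 0, "hand": 0}
    - {"x": 0, "y": 0, "z": 0, "wx": 0, "wy": 0, "wz": 0, "hand": 0}

```text
time: 64.33
tool_pos: [0.4121, 0.2884, 0.0649]
tool_rot: [-0.0, 0.676, 0.737, -0.001]
contact_force: [0.6, 0.4, -0.1]
gripper_width: 0.498
grasp_force: 0.0
```

send_rows:
  rows:
    - {"x": 0, "y": 0, "z": 0, "wx": 0, "wy": 0, "wz": 0, "hand": 0}
    - {"x": 0, "y": 0, "z": 0, "wx": 0, "wy": 0, "wz": 0, "hand": 0}
    - {"x": 0, "y": 0, "z": 0, "wx": 0, "wy": 0, "wz": 0, "hand": 0}
    - {"x": 0, "y": 0, "z": 0, "wx": 0, "wy": 0, "wz": 0, "hand": 0}
    - {"x": 0, "y": 0, "z": 0, "wx": 0, "wy": 0, "wz": 0, "hand": 0}
    - {"x": 0, "y": 0, "z": 0, "wx": 0, "wy": 0, "wz": 0, "hand": 0}
    - {"x": 0, "y": 0, "z": 0, "wx": 0, "wy": 0, "wz": 0, "hand": 0}
    - {"x": 0, "y": 0, "z": 0, "wx": 0, "wy": 0, "wz": 0, "hand": 0}
    - {"x": 0, "y": 0, "z": 0, "wx": 0, "wy": 0, "wz": 0, "hand": 0}
    - {"x": 0, "y": 0, "z": 0, "wx": 0, "wy": 0, "wz": 0, "hand": 0}

```text
time: 65.17
tool_pos: [0.4126, 0.2891, 0.0654]
tool_rot: [-0.0, 0.675, 0.737, -0.0]
contact_force: [0.2, 0.8, -0.0]
gripper_width: 0.501
grasp_force: 0.0
```

```bash
python3 - <<'E'
from h import *
go((.4127,.288,.0105),.0857)
E
```

```text
t 65.17 pos [0.4126 0.2891 0.0654] yaw 5.0 turn [-0.     0.     0.003] shift [-0.007 -0.     0.366] F [ 0.2  0.8 -0. ] w 42.6 g 0.0 q6 0.38
```

send_rows:
  rows:
    - {"x": -0.007, "y": 0, "z": 0.08, "wx": 0, "wy": 0, "wz": 0, "hand": 0}
    - {"x": 0, "y": 0, "z": 0.08, "wx": 0, "wy": 0, "wz": 0, "hand": 0}
    - {"x": 0, "y": 0, "z": 0.08, "wx": 0, "wy": 0, "wz": 0, "hand": 0}
    - {"x": 0, "y": 0, "z": 0.08, "wx": 0, "wy": 0, "wz": 0, "hand": 0}
    - {"x": 0, "y": 0, "z": 0.046, "wx": 0, "wy": 0, "wz": 0, "hand": 0}
    - {"x": 0, "y": 0, "z": 0, "wx": 0, "wy": 0, "wz": 0, "hand": 0}
    - {"x": 0, "y": 0, "z": 0, "wx": 0, "wy": 0, "wz": 0, "hand": 0}
    - {"x": 0, "y": 0, "z": 0, "wx": 0, "wy": 0, "wz": 0, "hand": -0.3}
    - {"x": 0, "y": 0, "z": 0, "wx": 0, "wy": 0, "wz": 0, "hand": -0.6}
    - {"x": 0, "y": 0, "z": 0, "wx": 0, "wy": 0, "wz": 0, "hand": -1}

```text
time: 66.0
tool_pos: [0.4136, 0.2885, 0.0116]
tool_rot: [0.0, 0.675, 0.737, 0.001]
contact_force: [0.1, 0.6, 0.4]
gripper_width: 0.159
grasp_force: 58.6
```

send_rows:
  rows:
    - {"x": 0, "y": 0, "z": 0, "wx": 0, "wy": 0, "wz": 0, "hand": -1}
    - {"x": 0, "y": 0, "z": 0, "wx": 0, "wy": 0, "wz": 0, "hand": -1}
    - {"x": 0, "y": 0, "z": 0, "wx": 0, "wy": 0, "wz": 0, "hand": -1}
    - {"x": 0, "y": 0, "z": 0, "wx": 0, "wy": 0, "wz": 0, "hand": -1}
    - {"x": 0, "y": 0, "z": 0, "wx": 0, "wy": 0, "wz": 0, "hand": -1}
    - {"x": 0, "y": 0, "z": 0, "wx": 0, "wy": 0, "wz": 0, "hand": -1}
    - {"x": 0, "y": 0, "z": 0, "wx": 0, "wy": 0, "wz": 0, "hand": -1}
    - {"x": 0, "y": 0, "z": 0, "wx": 0, "wy": 0, "wz": 0, "hand": -1}
    - {"x": 0, "y": 0, "z": 0, "wx": 0, "wy": 0, "wz": 0, "hand": -1}
    - {"x": 0, "y": 0, "z": 0, "wx": 0, "wy": 0, "wz": 0, "hand": -1}

```text
time: 66.83
tool_pos: [0.4136, 0.2885, 0.0115]
tool_rot: [0.0, 0.675, 0.737, 0.001]
contact_force: [-1.3, -0.1, 5.3]
gripper_width: 0.157
grasp_force: 59.2
```

```bash
python3 - <<'E'
from h import *
z=manip.state()["tool_pos"][2]
go((.4127,.288,z+.036),.0857)
E
```

```text
t 66.83 pos [0.4136 0.2885 0.0115] yaw 5.0 turn [ 0.002 -0.001  0.002] shift [-0.003 -0.006 -0.24 ] F [-1.3 -0.1  5.3] w 13.4 g 59.2 q6 0.37
```

send_rows:
  rows:
    - {"x": 0, "y": 0, "z": -0.06, "wx": 0, "wy": 0, "wz": 0, "hand": -1}
    - {"x": 0, "y": 0, "z": -0.06, "wx": 0, "wy": 0, "wz": 0, "hand": -1}
    - {"x": 0, "y": 0, "z": -0.06, "wx": 0, "wy": 0, "wz": 0, "hand": -1}
    - {"x": 0, "y": 0, "z": -0.06, "wx": 0, "wy": 0, "wz": 0, "hand": -1}
    - {"x": 0, "y": 0, "z": 0, "wx": 0, "wy": 0, "wz": 0, "hand": -1}
    - {"x": -0.08, "y": -0.005, "z": 0, "wx": 0, "wy": 0, "wz": 0, "hand": -1}
    - {"x": -0.1, "y": 0, "z": 0, "wx": 0, "wy": 0, "wz": 0, "hand": -1}
    - {"x": -0.1, "y": 0, "z": 0, "wx": 0, "wy": 0, "wz": 0, "hand": -1}
    - {"x": -0.05, "y": 0, "z": 0, "wx": 0, "wy": 0, "wz": 0, "hand": -1}
    - {"x": 0, "y": 0, "z": 0, "wx": 0, "wy": 0, "wz": 0, "hand": -1}

```text
time: 67.67
tool_pos: [0.4159, 0.2371, 0.0459]
tool_rot: [-0.0, 0.676, 0.737, -0.001]
contact_force: [0.6, -0.5, -1.4]
gripper_width: 0.158
grasp_force: 58.7
```

send_rows:
  rows:
    - {"x": 0, "y": 0, "z": 0, "wx": 0, "wy": 0, "wz": 0, "hand": -1}
    - {"x": 0, "y": 0, "z": 0, "wx": 0, "wy": 0, "wz": 0, "hand": -1}
    - {"x": 0, "y": 0, "z": 0, "wx": 0, "wy": 0, "wz": 0, "hand": -1}
    - {"x": 0, "y": 0, "z": 0, "wx": 0, "wy": 0, "wz": 0, "hand": -1}
    - {"x": 0, "y": 0, "z": 0, "wx": 0, "wy": 0, "wz": 0, "hand": -1}
    - {"x": 0, "y": 0, "z": 0, "wx": 0, "wy": 0, "wz": 0, "hand": -1}
    - {"x": 0, "y": 0, "z": 0, "wx": 0, "wy": 0, "wz": 0, "hand": -1}
    - {"x": 0, "y": 0, "z": 0, "wx": 0, "wy": 0, "wz": 0, "hand": -1}
    - {"x": 0, "y": 0, "z": 0, "wx": 0, "wy": 0, "wz": 0, "hand": -1}
    - {"x": 0, "y": 0, "z": 0, "wx": 0, "wy": 0, "wz": 0, "hand": -1}

```text
time: 68.5
tool_pos: [0.4163, 0.2387, 0.0465]
tool_rot: [0.0, 0.675, 0.737, 0.0]
contact_force: [0.3, 0.8, -1.3]
gripper_width: 0.154
grasp_force: 58.7
```

```bash
python3 - <<'E'
from h import *
go((.4198,.2052,.0475),.0857)
s=grab_frame("side").astype(int);m=((np.abs(s[...,2]-s[...,0])<35)&(s[...,1]>90)).astype(np.uint8)
# tip of the shaft and the height of its axis along the side view
f=lambda P:pix("side",P).round(1)
p=manip.state()["tool_pos"];u=np.array([.0856,-.9963,0])
for d in(.03,.04,.05,.054): print(d,f([p[0]+u[0]*d,p[1]+u[1]*d,.044]))
a=f([p[0]+u[0]*.045,p[1]+u[1]*.045,.044]).astype(int)
print(m[a[1]-8:a[1]+9,a[0]-10:a[0]+22])
E
```

```text
t 68.5 pos [0.4163 0.2387 0.0465] yaw 5.0 turn [0.    0.    0.002] shift [-0.225  0.004 -0.007] F [ 0.3  0.8 -1.3] w 13.1 g 58.7 q6 0.28
0.03 [253.8 197.3]
0.04 [256.1 198.4]
0.05 [258.4 199.5]
0.054 [259.3 200. ]
[[1 0 0 0 0 1 0 0 0 0 0 0 0 0 0 0 0 0 0 0 0 0 0 0 0 0 0 0 0 1 1 1]
 [1 0 0 0 0 1 0 0 0 0 0 0 0 0 0 0 0 0 0 0 0 0 0 0 0 0 0 1 1 1 1 1]
 [1 1 1 0 0 1 0 0 0 0 0 0 0 0 0 0 0 0 0 0 0 0 0 0 0 0 1 1 1 1 1 1]
 [1 1 1 1 1 1 0 0 0 0 0 0 0 0 0 0 0 0 0 0 0 0 0 0 0 1 1 1 1 1 1 1]
 [1 1 1 1 1 1 1 0 0 0 0 0 0 0 0 0 0 0 0 0 0 0 0 1 1 1 1 1 1 1 1 1]
 [1 1 1 1 1 1 1 0 0 0 0 0 0 0 0 0 0 0 0 0 0 0 1 1 1 1 1 1 1 1 1 1]
 [1 0 1 1 1 1 1 0 0 0 0 0 0 0 0 0 1 1 0 0 0 1 1 1 1 1 1 1 1 1 1 1]
 [1 0 1 1 1 1 1 1 1 0 0 0 0 0 0 1 1 1 1 0 1 1 1 1 1 1 1 1 1 1 1 1]
 [0 0 1 1 1 0 0 1 1 1 1 0 0 1 1 1 1 1 1 1 1 1 1 1 1 1 1 1 1 1 1 1]
 [0 0 0 0 0 0 0 0 0 1 1 1 1 1 1 1 1 1 1 1 1 1 1 1 1 1 1 1 1 1 1 1]
 [0 0 0 0 0 0 0 0 0 0 0 1 1 1 1 1 1 1 1 1 1 1 1 1 1 1 1 1 1 1 1 1]
 [0 0 0 0 0 0 0 0 0 0 0 0 1 1 1 1 1 1 1 1 1 1 1 0 0 0 1 1 1 1 1 1]
 [0 0 0 0 0 0 0 0 0 0 0 0 1 1 1 1 1 1 1 1 1 1 1 1 0 0 1 1 1 1 1 1]
 [0 0 0 0 0 0 0 0 0 0 0 0 1 1 1 1 1 1 1 1 1 1 1 1 0 0 0 0 0 1 1 1]
 [0 0 0 0 0 0 0 0 0 0 0 0 0 1 1 1 1 1 1 1 1 1 1 1 0 0 0 0 0 0 0 1]
 [0 0 0 0 0 0 0 0 0 0 0 0 0 1 1 1 1 1 1 1 1 1 1 1 0 0 0 0 0 0 0 0]
 [0 0 0 0 0 0 0 0 0 0 0 0 0 1 1 1 1 1 1 1 1 1 1 1 0 0 0 0 0 0 0 0]]
```

send_rows:
  rows:
    - {"x": -0.02, "y": 0.004, "z": -0.005, "wx": 0, "wy": 0, "wz": 0, "hand": -1}
    - {"x": -0.03, "y": 0, "z": 0, "wx": 0, "wy": 0, "wz": 0, "hand": -1}
    - {"x": -0.03, "y": 0, "z": 0, "wx": 0, "wy": 0, "wz": 0, "hand": -1}
    - {"x": -0.03, "y": 0, "z": 0, "wx": 0, "wy": 0, "wz": 0, "hand": -1}
    - {"x": -0.03, "y": 0, "z": 0, "wx": 0, "wy": 0, "wz": 0, "hand": -1}
    - {"x": 0, "y": 0, "z": 0, "wx": 0, "wy": 0, "wz": 0, "hand": -1}
    - {"x": 0, "y": 0, "z": 0, "wx": 0, "wy": 0, "wz": 0, "hand": -1}
    - {"x": 0, "y": 0, "z": 0, "wx": 0, "wy": 0, "wz": 0, "hand": -1}
    - {"x": 0, "y": 0, "z": 0, "wx": 0, "wy": 0, "wz": 0, "hand": -1}
    - {"x": 0, "y": 0, "z": 0, "wx": 0, "wy": 0, "wz": 0, "hand": -1}

```text
time: 69.38
tool_pos: [0.4188, 0.218, 0.0473]
tool_rot: [-0.0, 0.675, 0.737, 0.0]
contact_force: [0.2, -0.1, -0.6]
gripper_width: 0.154
grasp_force: 58.7
```

```bash
python3 - <<'E'
from h import *
go((.4208,.193,.0475),.0857);print(manip.state()["ft_torque"].round(2))
E
```

```text
t 69.38 pos [0.4188 0.218  0.0473] yaw 5.0 turn [ 0.    -0.     0.003] shift [-0.167 -0.001 -0.002] F [ 0.2 -0.1 -0.6] w 13.1 g 58.7 q6 0.23
[0.02 0.07 0.06]
```

send_rows:
  rows:
    - {"x": -0.03, "y": 0, "z": 0, "wx": 0, "wy": 0, "wz": 0, "hand": -1}
    - {"x": -0.03, "y": 0, "z": 0, "wx": 0, "wy": 0, "wz": 0, "hand": -1}
    - {"x": -0.03, "y": 0, "z": 0, "wx": 0, "wy": 0, "wz": 0, "hand": -1}
    - {"x": -0.03, "y": 0, "z": 0, "wx": 0, "wy": 0, "wz": 0, "hand": -1}
    - {"x": 0, "y": 0, "z": 0, "wx": 0, "wy": 0, "wz": 0, "hand": -1}
    - {"x": 0, "y": 0, "z": 0, "wx": 0, "wy": 0, "wz": 0, "hand": -1}
    - {"x": 0, "y": 0, "z": 0, "wx": 0, "wy": 0, "wz": 0, "hand": -1}
    - {"x": 0, "y": 0, "z": 0, "wx": 0, "wy": 0, "wz": 0, "hand": -1}
    - {"x": 0, "y": 0, "z": 0, "wx": 0, "wy": 0, "wz": 0, "hand": -1}
    - {"x": 0, "y": 0, "z": 0, "wx": 0, "wy": 0, "wz": 0, "hand": -1}

```text
time: 70.22
tool_pos: [0.4203, 0.1999, 0.0472]
tool_rot: [0.0, 0.675, 0.737, -0.0]
contact_force: [-0.2, 0.8, -1.2]
gripper_width: 0.155
grasp_force: 58.7
```

```bash
python3 - <<'E'
from h import *
go((.4208,.193,.0475),.0857);print(manip.state()["ft_torque"].round(2))
E
```

```text
t 70.22 pos [0.4203 0.1999 0.0472] yaw 5.0 turn [-0.     0.     0.003] shift [-0.046 -0.001 -0.002] F [-0.2  0.8 -1.2] w 13.2 g 58.7 q6 0.2
[-0.01  0.05 -0.01]
```

Still free; push on slowly to the stop.

send_rows:
  rows:
    - {"x": -0.015, "y": 0, "z": 0, "wx": 0, "wy": 0, "wz": 0, "hand": -1}
    - {"x": -0.015, "y": 0, "z": 0, "wx": 0, "wy": 0, "wz": 0, "hand": -1}
    - {"x": -0.015, "y": 0, "z": 0, "wx": 0, "wy": 0, "wz": 0, "hand": -1}
    - {"x": -0.015, "y": 0, "z": 0, "wx": 0, "wy": 0, "wz": 0, "hand": -1}
    - {"x": 0, "y": 0, "z": 0, "wx": 0, "wy": 0, "wz": 0, "hand": -1}
    - {"x": 0, "y": 0, "z": 0, "wx": 0, "wy": 0, "wz": 0, "hand": -1}
    - {"x": 0, "y": 0, "z": 0, "wx": 0, "wy": 0, "wz": 0, "hand": -1}
    - {"x": 0, "y": 0, "z": 0, "wx": 0, "wy": 0, "wz": 0, "hand": -1}
    - {"x": 0, "y": 0, "z": 0, "wx": 0, "wy": 0, "wz": 0, "hand": -1}
    - {"x": 0, "y": 0, "z": 0, "wx": 0, "wy": 0, "wz": 0, "hand": -1}

```text
time: 71.05
tool_pos: [0.4205, 0.1989, 0.0479]
tool_rot: [-0.007, 0.676, 0.736, 0.007]
contact_force: [-2.8, 30.8, -4.5]
gripper_width: 0.152
grasp_force: 58.6
```

```bash
python3 - <<'E'
from h import *
go((.4208,.193,.0475),.0857);print(manip.state()["ft_torque"].round(2))
E
```

```text
t 71.05 pos [0.4205 0.1989 0.0479] yaw 4.9 turn [ 0.002 -0.025 -0.001] shift [-0.039 -0.001  0.003] F [-2.8 30.8 -4.5] w 12.9 g 58.6 q6 0.18
[5.44 0.54 0.03]
```

The stop is at y = 0.199 with 31 N. From the first grip and the re-grip offset, home works out at 0.1999, so the pin is home. Release and back off.

send_rows:
  rows:
    - {"x": 0.03, "y": 0, "z": 0, "wx": 0, "wy": 0, "wz": 0, "hand": -1}
    - {"x": 0, "y": 0, "z": 0, "wx": 0, "wy": 0, "wz": 0, "hand": -1}
    - {"x": 0, "y": 0, "z": 0, "wx": 0, "wy": 0, "wz": 0, "hand": -0.4}
    - {"x": 0, "y": 0, "z": 0, "wx": 0, "wy": 0, "wz": 0, "hand": -0.1}
    - {"x": 0, "y": 0, "z": 0, "wx": 0, "wy": 0, "wz": 0, "hand": 0}
    - {"x": 0, "y": 0, "z": 0, "wx": 0, "wy": 0, "wz": 0, "hand": 0}
    - {"x": 0, "y": 0, "z": -0.05, "wx": 0, "wy": 0, "wz": 0, "hand": 0}
    - {"x": 0, "y": 0, "z": -0.2, "wx": 0, "wy": 0, "wz": 0, "hand": 0}
    - {"x": 0, "y": 0, "z": -0.25, "wx": 0, "wy": 0, "wz": 0, "hand": 0}
    - {"x": 0, "y": 0, "z": -0.25, "wx": 0, "wy": 0, "wz": 0, "hand": 0}

```text
time: 71.88
tool_pos: [0.4199, 0.1948, 0.1607]
tool_rot: [-0.0, 0.676, 0.737, -0.001]
contact_force: [1.3, -0.4, -0.2]
gripper_width: 0.495
grasp_force: 0.0
```

send_rows:
  rows:
    - {"x": 0.2, "y": 0, "z": -0.1, "wx": 0, "wy": 0, "wz": 0, "hand": 0}
    - {"x": 0.2, "y": 0, "z": -0.1, "wx": 0, "wy": 0, "wz": 0, "hand": 0}
    - {"x": 0.2, "y": 0, "z": 0, "wx": 0, "wy": 0, "wz": 0, "hand": 0}
    - {"x": 0.2, "y": 0, "z": 0, "wx": 0, "wy": 0, "wz": 0, "hand": 0}
    - {"x": 0.2, "y": 0, "z": 0, "wx": 0, "wy": 0, "wz": 0, "hand": 0}
    - {"x": 0.2, "y": 0, "z": 0, "wx": 0, "wy": 0, "wz": 0, "hand": 0}
    - {"x": 0.2, "y": 0, "z": 0, "wx": 0, "wy": 0, "wz": 0, "hand": 0}
    - {"x": 0, "y": 0, "z": 0, "wx": 0, "wy": 0, "wz": 0, "hand": 0}
    - {"x": 0, "y": 0, "z": 0, "wx": 0, "wy": 0, "wz": 0, "hand": 0}
    - {"x": 0, "y": 0, "z": 0, "wx": 0, "wy": 0, "wz": 0, "hand": 0}

```text
time: 72.72
tool_pos: [0.4024, 0.4041, 0.1899]
tool_rot: [0.0, 0.675, 0.737, -0.0]
contact_force: [-0.9, -0.5, -0.3]
gripper_width: 0.5
grasp_force: 0.0
```

```bash
python3 - <<'E'
from h import *
t=grab_frame("top");s=grab_frame("side");cv2.imwrite("pics/top7.png",t);cv2.imwrite("pics/side7.png",s)
a=cv2.imread("pics/top0.png");b=cv2.imread("pics/side0.png")
# compare the pin region with the start pictures (pin home then)
for n,x,y in(("top",t,a),("side",s,b)):
    u,v=pix(n,fx(-.133,.109,.044)).astype(int);p=slice(v-10,v+11);q=slice(u-14,u+15)
    gx=x[p,q].astype(int);gy=y[p,q].astype(int)
    f=lambda g:((np.abs(g[...,2]-g[...,0])<35)&(g[...,1]>70)).astype(np.uint8)
    A,B=f(gx),f(gy);print(n,"gray now/start/differ",A.sum(),B.sum(),(A!=B).sum(),"mean abs diff",np.abs(gx-gy).mean().round(1))
    print("leftmost gray col now/start",np.where(A[6:16].any(0))[0][:1],np.where(B[6:16].any(0))[0][:1])
# bar (leaf) position now vs start in the top view
for v in(191,200,206):
    o=[]
    for im in(a,t):
        r=im[v,254:267].astype(float);r=r[:,2]-r[:,0];w=np.clip(np.median(r)-r-6,0,None);o.append(round((w*np.arange(254,267)).sum()/w.sum(),2))
    print("bar",v,o)
go((.42,.199,.2))
E
```

```text
top gray now/start/differ 182 178 4 mean abs diff 4.8
leftmost gray col now/start [10] [10]
side gray now/start/differ 187 188 3 mean abs diff 5.0
leftmost gray col now/start [10] [10]
bar 191 [np.float64(259.85), np.float64(259.75)]
bar 200 [np.float64(260.52), np.float64(260.52)]
bar 206 [np.float64(261.11), np.float64(261.16)]
t 72.82 pos [0.4026 0.4036 0.1899] yaw 5.0 turn [ 0.  0. -0.] shift [-1.369 -0.002 -0.067] F [1.1 0.3 0.4] w 42.7 g 0.0 q6 0.57
```

The pin and the frame match the start pictures to within a pixel, so I hand in.

```bash
python3 -c "
from plant import job_done
print(job_done())"
```

```text
the job is handed in; nothing more can be done
None
```

The job is handed in at about 73 s of the 208 s: all three lids turned face-down in the bed (pale backs show in all three windows), the frame shut, and the pin home in the fork within a pixel of its start picture; the hand-in gave no verdict.

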